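# Turn chocolate bars face down into the wrapping nest

### The job

The chocolate bars on the cooling board have to go face down into the wrapping nest, turned with the turnover jig so that their faces are not handled: load a bar, face up, into the plate's pocket for each well that is still empty, unbolt the plate (lift the bolt's handle out of its notch and draw it), and swing the plate gently right over so that the bars drop into the wells. Then swing the plate back home and shoot the bolt again with its handle down in the notch; every well must end up holding one bar lying flat and face down. Bars already in the nest are to be left alone, a bar too many stays lying face up on the board, and the tub, scraper and bowl are not to be disturbed.

Things in the scene. Friction and masses are not known exactly. Their poses are not given: they have to be found in the camera images.
- jig: Turnover jig on a fixed 330 x 266 mm aluminium base: a white nest block with four wells, and a hinged plate with four pockets. Origin on the table under the middle of the hinge line; its x runs along the hinge line, +y towards the side where the plate lies at home, -y towards the nest, z up. The hinge line is 45 mm above the table; hinge blocks 46 mm high stand at x = +-153 mm.
- plate (a joint): Angle of the turnover plate (rad) about the hinge line: 0 = home, flat on the jig's +y side, pockets up; 3.14 = swung right over, pockets down on the nest. Aluminium, 290 mm along the hinge, reaching 124 mm out from it, 0.8 kg, on a damped hinge (0.5 N m s/rad): let go, it sinks slowly to the nearer side.
- keeper_row (a point): Middle of a row of five flat steel turn-buttons (17 x 44 x 3 mm) on the plate, 108 mm from the hinge line, in the gaps beside the pockets. Geared to the hinge, they turn by themselves as the plate swings: lengthwise in the gaps at both ends of the swing, across the bars' outer ends in between. So bars stay in their pockets until the last 11 degrees and then drop about 8 mm into the wells.
- plate_grip (a point): Middle of the plate's handle (jig x = -20 mm): a plain steel round bar, 12 mm diameter, 110 mm long, parallel to the hinge line and 165 mm from it, at the height of the hinge line when the plate is home or fully over (45 mm above the table). 28 mm of clear space between it and the plate.
- pocket_row (a point): Middle of the row of four pockets 1 to 4 in the plate, at floor level: floors 23 mm above the table when the plate is home, pocket centres at jig x = -102, -34, 34, 102 mm and 64 mm from the hinge line. A bar goes in with its 100 mm length square to the hinge line, 2.5 mm play all round. Corner posts 10 mm high; the middle 44 mm of the long sides is open; 26 mm between neighbouring bars.
- well1 (a point): Well 1 of the nest block: centre of the well's floor (jig x = -102 mm, y = -64 mm, 42 mm above the table). Posts and lips 4 to 8 mm high give a bar about 4 mm of play; the middle 32 mm of both long sides is open. Pocket 1 turns over into it.
- well2 (a point): Well 2 of the nest block: centre of the well's floor (jig x = -34 mm, y = -64 mm, 42 mm above the table). Posts and lips 4 to 8 mm high give a bar about 4 mm of play; the middle 32 mm of both long sides is open. Pocket 2 turns over into it.
- well3 (a point): Well 3 of the nest block: centre of the well's floor (jig x = 34 mm, y = -64 mm, 42 mm above the table). Posts and lips 4 to 8 mm high give a bar about 4 mm of play; the middle 32 mm of both long sides is open. Pocket 3 turns over into it.
- well4 (a point): Well 4 of the nest block: centre of the well's floor (jig x = 102 mm, y = -64 mm, 42 mm above the table). Posts and lips 4 to 8 mm high give a bar about 4 mm of play; the middle 32 mm of both long sides is open. Pocket 4 turns over into it.
- bolt (a joint): Travel of the barrel bolt's rod (m): 0 = shot home through the staple at the plate's outer edge, so that the plate cannot rise; 0.041 = fully drawn. The rod slides along the jig's +y to draw; its axis is at jig x = +85 mm, 37 mm above the table. About 1 N of friction.
- bolt_handle (a joint): Angle of the bolt's handle about the rod (rad): 0 = lying level, pointing to the jig's +x, down in a notch; 1.4 = almost upright (its stop). It falls back by its own weight. The rod slides only while the handle is lifted clear of the side plate (45 mm high, 14 to 18 mm out from the rod axis), above 0.8 rad. It can lie down in one notch at travel 0 and one at 0.040 m, each 14 mm wide.
- bolt_grip (a point): Point on the bolt's handle to grip, 42 mm out from the rod axis. The handle is a round steel stem, 10 mm diameter, ending in a 15 mm ball 62 mm from the axis; 37 mm above the table when it lies level, with only the bare table under it.
- board: White cooling board, 260 x 300 x 12 mm, lying on the table and fixed. Origin under its centre on the table.
- bar1_mid (a point): Loose chocolate bar (maybe absent), 42 mm (its x) by 100 mm (its y) by 15 mm (its z), 80 g. The point is its centre. Its +z points out of the patterned face (two rows of four raised segments); the other side is plain and flat. It starts face up on the cooling board.
- bar2_mid (a point): Loose chocolate bar (maybe absent), 42 mm (its x) by 100 mm (its y) by 15 mm (its z), 80 g. The point is its centre. Its +z points out of the patterned face (two rows of four raised segments); the other side is plain and flat. It starts face up on the cooling board.
- bar3_mid (a point): Loose chocolate bar (maybe absent), 42 mm (its x) by 100 mm (its y) by 15 mm (its z), 80 g. The point is its centre. Its +z points out of the patterned face (two rows of four raised segments); the other side is plain and flat. It starts face up on the cooling board.
- bar4_mid (a point): Loose chocolate bar (maybe absent), 42 mm (its x) by 100 mm (its y) by 15 mm (its z), 80 g. The point is its centre. Its +z points out of the patterned face (two rows of four raised segments); the other side is plain and flat. It starts face up on the cooling board.
- done1_mid (a point): A chocolate bar of the same size that already lies face down in well 1 at the start (or absent: then well 1 is empty). The point is its centre; the +z of this one points out of its plain back, up.
- done2_mid (a point): A chocolate bar of the same size that already lies face down in well 2 at the start (or absent: then well 2 is empty). The point is its centre; the +z of this one points out of its plain back, up.
- done3_mid (a point): A chocolate bar of the same size that already lies face down in well 3 at the start (or absent: then well 3 is empty). The point is its centre; the +z of this one points out of its plain back, up.
- done4_mid (a point): A chocolate bar of the same size that already lies face down in well 4 at the start (or absent: then well 4 is empty). The point is its centre; the +z of this one points out of its plain back, up.
- tub_mid (a point): Bystander: closed white plastic tub, 96 mm wide, 96 mm high; the point is its centre.
- scraper: Bystander: steel-bladed scraper with a black handle, 240 mm long, lying on the table; origin under its middle.
- bowl: Bystander: steel bowl, 110 mm wide, 45 mm high; origin under its centre.
There are look-alikes about, which are no part of the job. What is shaped like the part that bears done2_mid but blue is not meant.

How it is judged:
By the outcome, as a careful person would: the job done as asked, in the order asked, and still so for the second after the job is handed in, with the robot touching nothing.
Of bar1, bar2, bar3, bar4 only 3 to 4 are there at a start; the rules pass over those that are not, and their reading is None.
Of done1, done2, done3, done4 only 1 to 2 are there at a start; the rules pass over those that are not, and their reading is None.
At some moment in a run one of bar1, bar2, bar3, bar4 may be knocked a few centimetres aside while the robot is not near it.
Once in a run the grip may slacken for a moment while it holds something.
It also fails if it takes over 210 s, if anything falls off the work surface, if the arm or the gripper's body presses on something with over 40 N, if the wrist force passes 120 N, or if a joint passes its speed limit or range.

### The arm

A 6-joint arm with a two-finger parallel gripper is mounted at the origin on the work surface. World frame = base frame: x ahead of the robot, y to its left, z up, the work surface at z = 0. Lengths are in m, angles in rad, forces in N, time in s.
With the tool pointing down it reaches from about 0.325 to 0.875 m from the base axis. Payload 4.4 kg.
Tool frame: the origin (TCP) lies midway between the tips of the shut fingers; the grasp point (between the pads) lies 19 mm behind it (ctrl.grip_point_offset is the y of the grasp point in the tool frame, in m); y points along the fingers, z is the direction in which the jaws open and shut, and the axes are right-handed (so a half turn about y gives the same grasp; the last joint's range is limited). The gripper opens to 85 mm and grips with 20 to 120 N. Pads are 22 mm wide; open, the fingers measure 114 mm over their backs; the gripper's body (76 mm by 85 mm) begins 54 mm behind the grasp point. The pads swing forward as they close: fully open they stand 13 mm farther back than shut.
Start: joints at [0.972, 0.207, 1.542, -0, 1.393, -0.15], TCP at [0.249, 0.518, 0.206] pointing down, gripper open.
Joint ranges: [-2.73, 2.73], [-0.86, 2.22], [0.23, 2.46], [-1.11, 4.25], [0.08, 2.63], [-2.82, 2.82]. Speed limits (rad/s): [2.79, 2.79, 3.14, 3.14, 3.14, 3.14].

### API

Orientations are given as [roll, pitch, yaw] about the fixed x, y, z axes, in that order (R = Rz(yaw) Ry(pitch) Rx(roll)).
In Python, from plant import ctrl, get_image, trace, tip_of gives the robot as it stands.
- The arm moves only by the tool jog_arm, never from a script. Its argument "steps" is text: rows parted by semicolons, each of 6 numbers parted by spaces: the shift along the world's x, y, z in m, then the turn, a rotation vector about the world's x, y, z in rad. A call has 1 to 12 rows; each row shifts and turns the pose as measured when the row begins; what a row does not reach is not made up. A row lasts 1/12 s, in which the tool goes at most 41.7 mm and 7.16 degrees, less where a joint would pass 70% of its speed; a pose out of reach is approached as far as the arm can. A call is refused whole if a number of a shift passes 0.0417 or a number of a turn 0.125, either way. A call with a gripper value outside its range is refused whole. "fingers" is the opening in per cent of the stroke, from 0 (shut) to 100 (fully open), set as the call begins (left out, the last holds). The fingers move at their own pace and stop on an object; the grip force is fixed at half the most. Time passes only in rows, so rows that do not move let the fingers close. It gives the time, the measured TCP pose, the force and the opening at its end, in the units of the state.
- ctrl.get_state(): the state, without advancing time (a new reading comes with each control period).
- get_image(name): name is "side" or "top"; returns a dict with "pixels" (420x560x3 uint8, red, green, blue), "z_map" (420x560 float32, m along the optical axis (not along the pixel's ray), 0 where there is no reading), "vfov" (degrees; the focal length in pixels is half the picture's height over the tangent of half this angle, whatever the lens; pixels are square), "cx", "cy" (the principal point, pixels), "k1" (the pictures are not rectified: a ray, as slopes to the right and down, at radius r is drawn at 1 + k1 r^2 times it, then the intrinsics apply), "R" (3x3) and "t" (3): a world point X has camera coordinates R X + t. Camera axes: x right, y down, z forward; pixel columns grow to the right and rows downward; lengths in m; the calibration is good to about 2 mm. A picture is of the moment at which its call begins.
- ctrl.finish_job(): hands the job in, once; it reports no verdict.
Trained networks look in the newest picture that a camera, given by its name, has taken for a name from the list of things; names that differ only in an ending like _2 or _b are one class to them, and where a whole thing is asked for, a point or a joint stands for the part that bears it (a point fixed in the world has none). Each returns a list of dicts, best first, with "conf" (0 to 1); they miss things now and then, are a little off and sometimes report something else, mostly with a low value. They report only what shows in the picture. A call takes as long as a camera call. They do not tell look-alikes from the thing itself.
- trace(camera, name): "pixels" (420x560 bool, what is visible of it).
- tip_of(camera, name): "at" ([x, y, z] in m, in the coordinates of the camera as it stood for that picture, good to about 4 mm: a listed point, or the origin of a listed thing).
The state is a dict: "time": time; "joint_pos": joint angles; "joint_velocities": joint speeds; "joint_efforts": joint torques, N m; "position": TCP position; "eef_rot": TCP orientation; "force": force on the tool from outside, world axes, zero at the start; "moment": the same for the moment, N m; "width": finger opening in m.
Only numpy, scipy, OpenCV 4.12 (cv2) and the standard library are available. Lean on these libraries where they do the work, as an engineer would, in place of code of your own. Each camera call takes 0.05 s, during which the arm holds its last target.

## Working session

There is one attempt and no reset: what is moved stays moved. The work goes in short steps, Python scripts to look and compute and a tool call to move; the robot and the scene stay as the last step left them, time stands still between calls to the robot, and variables do not carry over. Pictures are saved under pics/ and viewed, and the job is handed in when it is done.

Besides the shell and the picture viewer there is one more tool, called after "Call:" by a JSON object that holds its "name" and its "arguments". jog_arm: Moves the arm, as the interface text tells. Its arguments: {"type":"object","properties":{"steps":{"type":"string"},"fingers":{"type":"number"}},"required":["steps"]}

```bash
ls; mkdir -p pics; cat > h.py <<'E'
import numpy as np, cv2
from plant import ctrl, get_image, trace, tip_of
def save(im,n): cv2.imwrite('pics/'+n,cv2.cvtColor(im['pixels'],cv2.COLOR_RGB2BGR))
def f_of(im): return im['pixels'].shape[0]/2/np.tan(np.radians(im['vfov'])/2)
def c2w(im,p): return np.asarray(im['R']).T@(np.asarray(p)-np.asarray(im['t']))
def px2cam(im,u,v,z):
    f=f_of(im); xd=(u-im['cx'])/f; yd=(v-im['cy'])/f
    x,y=xd,yd
    for _ in range(20):
        s=1+im['k1']*(x*x+y*y); x,y=xd/s,yd/s
    return np.stack([x*z,y*z,z*np.ones_like(x)],-1)
def pts(im,mask):
    v,u=np.nonzero(mask&(im['z_map']>0)); z=im['z_map'][v,u]
    P=px2cam(im,u.astype(float),v.astype(float),z)
    return (P-np.asarray(im['t']))@np.asarray(im['R']),u,v
def w2px(im,X):
    c=np.asarray(im['R'])@np.asarray(X)+np.asarray(im['t']); x,y=c[0]/c[2],c[1]/c[2]
    s=1+im['k1']*(x*x+y*y); f=f_of(im); return im['cx']+f*x*s, im['cy']+f*y*s
E
python3 - <<'E'
from h import *
for n in('top','side'):
    im=get_image(n); save(im,n+'0.png'); print(n,im['vfov'],im['cx'],im['cy'],im['k1'],np.round(c2w(im,[0,0,0]),3))
    for k in ['jig','plate_grip','pocket_row','bolt_grip','keeper_row','board','bar1_mid','done1_mid','tub_mid','scraper','bowl','well1','well4']:
        try:
            for r in tip_of(n,k): 
                w=c2w(im,r['at']); print(k,round(r['conf'],2),np.round(w,3),np.round(w2px(im,w)))
        except Exception as e: print(k,e)
print(ctrl.get_state(),ctrl.grip_point_offset)
E
```

```text
pics
top 47.13558048715818 286.46817085201803 206.61571167839588 -0.016019019160099682 [ 0.384 -0.096  1.313]
jig 0.57 [ 0.521 -0.209 -0.003] [335. 209.]
jig 0.5 [ 0.522 -0.099  0.04 ] [294. 208.]
plate_grip 0.77 [ 0.501 -0.044  0.046] [274. 216.]
pocket_row 0.72 [0.774 0.112 0.049] [215. 116.]
pocket_row 0.63 [ 0.525 -0.144  0.021] [311. 207.]
bolt_grip 0.39 [ 0.644 -0.033  0.038] [269. 163.]
keeper_row 0.61 [ 0.522 -0.097  0.04 ] [294. 208.]
board 0.88 [ 0.537  0.276 -0.   ] [158. 206.]
bar1_mid 0.59 [0.577 0.349 0.018] [130. 191.]
done1_mid 0.18 [ 0.502 -0.045  0.045] [274. 216.]
tub_mid 0.68 [0.772 0.111 0.051] [215. 117.]
tub_mid 0.25 [ 0.628 -0.27   0.052] [358. 167.]
scraper 0.75 [ 0.572 -0.535 -0.   ] [453. 189.]
bowl 0.59 [ 0.771 -0.166 -0.001] [317. 121.]
well1 0.91 [ 0.416 -0.273  0.046] [362. 247.]
well1 0.81 [ 0.622 -0.272  0.042] [359. 170.]
well1 0.6 [ 0.555 -0.273  0.046] [360. 195.]
well1 0.58 [ 0.488 -0.272  0.044] [360. 220.]
well4 0.91 [ 0.416 -0.273  0.046] [362. 247.]
well4 0.81 [ 0.622 -0.272  0.042] [359. 170.]
well4 0.6 [ 0.555 -0.273  0.046] [360. 195.]
well
[... 1057 characters left out ...]
0.276  0.043] [268. 259.]
{'time': 1.4, 'joint_pos': array([ 9.71490300e-01,  2.06624113e-01,  1.54148914e+00,  1.60690506e-05,
        1.39348945e+00, -1.50499715e-01]), 'joint_velocities': array([-0.00129772,  0.00189032,  0.00050218,  0.00077229, -0.00266036,
       -0.00014665]), 'joint_efforts': array([ 3.86764150e-04, -3.83038259e+01, -2.91965890e+01, -1.45080744e-04,
        7.26883936e-04,  5.29654494e-05]), 'position': array([0.24949779, 0.51806112, 0.20637312]), 'eef_rot': array([-1.57080389e+00,  1.71452657e-05, -4.48809146e-01]), 'force': array([ 0.42986838, -0.80960554,  0.58155526]), 'moment': array([ 0.00256499, -0.00896494,  0.04419637]), 'width': 0.08560556544078733} -0.0187
```

```bash
python3 -c "
import cv2
a=cv2.imread('pics/top0.png');cv2.imwrite('pics/top0b.png',cv2.resize(a[80:310,80:500],None,fx=1.9,fy=1.9,interpolation=cv2.INTER_CUBIC))
a=cv2.imread('pics/side0.png');cv2.imwrite('pics/side0b.png',cv2.resize(a[120:320,180:460],None,fx=2.8,fy=2.8,interpolation=cv2.INTER_CUBIC))"
```

```text
(no output)
```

View pics/top0.png

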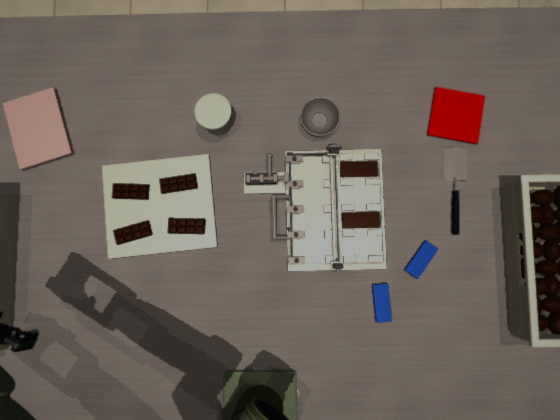

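View pics/top0b.png

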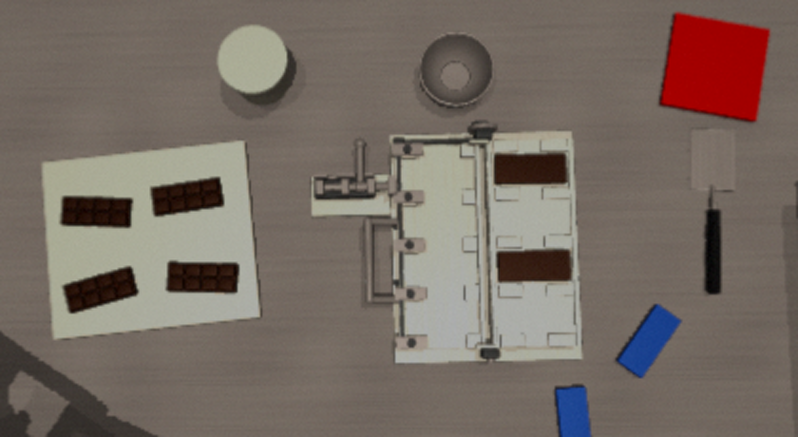

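View pics/side0b.png

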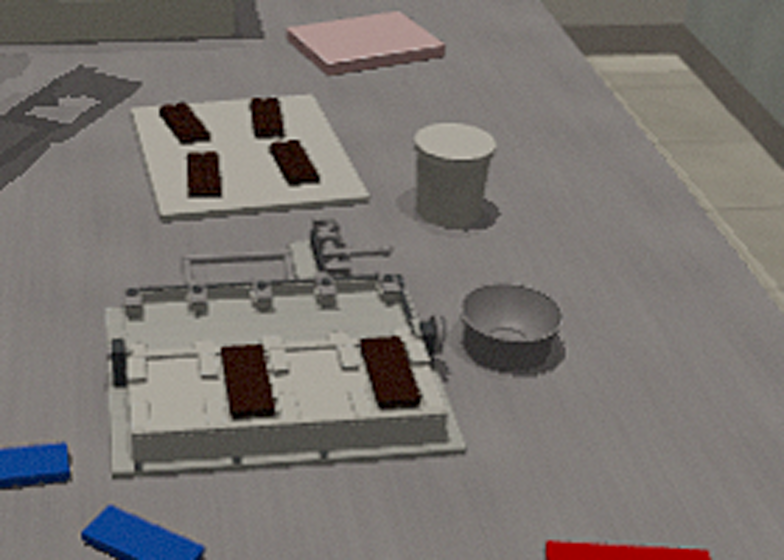

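```bash
cat >> h.py <<'E'
def bars(im,show=True):
    """dark brown regions with rect fit, world"""
    p=im['pixels'].astype(int); P,u,v=pts(im,np.ones(p.shape[:2],bool))
    m=np.zeros(p.shape[:2],np.uint8)
    c=p[v,u]
    ok=(P[:,2]>0.012)&(P[:,2]<0.09)&(c.max(1)<95)&(c[:,0]>c[:,2]+6)&(P[:,0]>0.3)&(P[:,0]<0.72)&(P[:,1]>-0.36)&(P[:,1]<0.43)
    m[v[ok],u[ok]]=1
    m=cv2.morphologyEx(m,cv2.MORPH_CLOSE,np.ones((3,3)))
    n,l,st,ce=cv2.connectedComponentsWithStats(m)
    out=[]
    for i in range(1,n):
        if st[i,4]<120: continue
        vv,uu=np.nonzero(l==i)
        Q,_,_=pts(im,l==i); z=np.median(Q[:,2])
        # project pixels on plane z
        R=np.asarray(im['R']);C=c2w(im,[0,0,0]); d=px2cam(im,uu.astype(float),vv.astype(float),1.0)@R
        X=C+d*((z-C[2])/d[:,2])[:,None]
        (cx,cy),(w,h),a=cv2.minAreaRect((X[:,:2]*1000).astype(np.float32))
        if w>h: w,h=h,w; a+=90
        a=(a+90)%180-90
        mean=X[:,:2].mean(0)
        out.append((cx/1000,cy/1000,z,w,h,a,mean,st[i,4]))
        if show: print('bar c(%.4f %.4f) mean(%.4f %.4f) z%.4f  %.0fx%.0f  yaw(deg from y) %.1f n%d'%(cx/1000,cy/1000,mean[0],mean[1],z,w,h,a,st[i,4]))
    return out
E
python3 - <<'E'
from h import *
for n in('top','side'):
    im=get_image(n); print(n); bars(im)
im=get_image('top')
# height map ortho
P,u,v=pts(im,np.ones((420,560),bool))
c=im['pixels'][v,u]
from scipy.interpolate import griddata
gx,gy=np.meshgrid(np.arange(.33,.72,.001),np.arange(.02,-.36,-.001),indexing='ij')
s=(P[:,0]>.3)&(P[:,0]<.75)&(P[:,1]>-.4)&(P[:,1]<.06)
z=griddata(P[s,:2],P[s,2],(gx,gy),method='nearest')
np.save('z.npy',z)
img=np.clip(z/0.06*255,0,255).astype(np.uint8)[::-1]
cv2.imwrite('pics/hm.png',cv2.resize(cv2.applyColorMap(img,cv2.COLORMAP_JET),None,fx=1.5,fy=1.5))
E
```

```text
top
bar c(0.6711 -0.1613) mean(0.6700 -0.1767) z0.0383  87x139  yaw(deg from y) -22.7 n233
bar c(0.6243 -0.2710) mean(0.6231 -0.2707) z0.0566  43x101  yaw(deg from y) -0.8 n621
bar c(0.6060 -0.0114) mean(0.6062 -0.0101) z0.0333  42x91  yaw(deg from y) 10.2 n186
bar c(0.5961 0.2159) mean(0.5959 0.2157) z0.0252  43x101  yaw(deg from y) 8.2 n567
bar c(0.5761 0.3463) mean(0.5760 0.3464) z0.0255  42x100  yaw(deg from y) -3.0 n565
bar c(0.4880 -0.2715) mean(0.4880 -0.2722) z0.0566  43x102  yaw(deg from y) 0.8 n637
bar c(0.4802 0.1922) mean(0.4800 0.1931) z0.0253  40x100  yaw(deg from y) -0.7 n587
bar c(0.4642 0.3378) mean(0.4642 0.3380) z0.0253  43x101  yaw(deg from y) 15.3 n581
side
bar c(0.5817 0.2711) mean(0.5847 0.2634) z0.0253  52x252  yaw(deg from y) 6.4 n339
bar c(0.4619 0.3277) mean(0.4631 0.3246) z0.0255  45x121  yaw(deg from y) 15.5 n167
bar c(0.4789 0.1837) mean(0.4781 0.1796) z0.0255  38x117  yaw(deg from y) -3.5 n187
bar c(0.5237 -0.2840) mean(0.5338 -0.3085) z0.0415  166x294  yaw(deg from y) -89.3 n1922
```

View pics/hm.png

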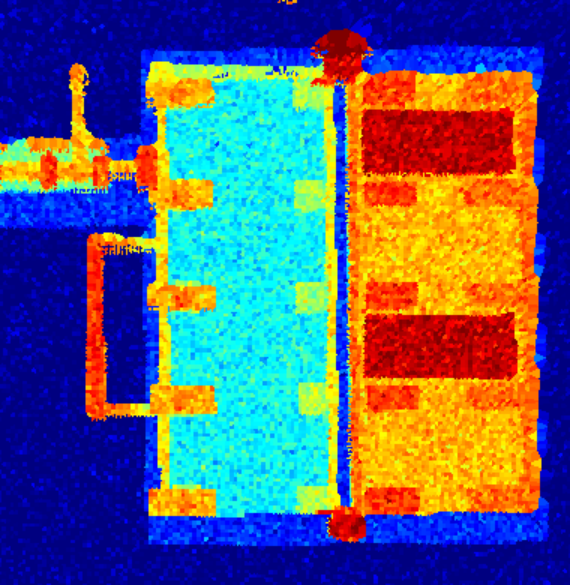

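```bash
python3 - <<'E'
import numpy as np
z=np.load('z.npy'); xs=np.arange(.33,.72,.001)[:z.shape[0]]; ys=np.arange(.02,-.36,-.001)[:z.shape[1]]
z=z[:len(xs),:len(ys)]
def fit(a,b,n):
    a=np.array(a);b=np.array(b)
    for _ in range(4):
        p=np.polyfit(a,b,1); r=b-np.polyval(p,a); k=abs(r)<max(2*r.std(),.0008); a,b=a[k],b[k]
    print(n,'slope %.2f deg'%np.degrees(np.arctan(p[0])),'at mid %.4f'%np.polyval(p,.522 if 'y' in n else -.145),len(a), 'std %.4f'%r.std())
X,Y=[],[]
for i,x in enumerate(xs):
    if .38<x<.66:
        j=np.nonzero(z[i]>.03)[0]; j=j[j>250]
        if len(j): X.append(x);Y.append(ys[j.max()])
fit(X,Y,'nest outer y')   # 
X,Y=[],[]
for i,x in enumerate(xs):
    if .45<x<.54:
        j=np.nonzero((z[i]>.035)&(ys>-.065))[0]
        if len(j): X.append(x);Y.append(ys[j].mean())
fit(X,Y,'handle y')
X,Y=[],[]
for i,x in enumerate(xs):
    if .38<x<.66:
        j=np.nonzero((z[i]>.028)&(ys<-.18)&(ys>-.205))[0]
        if len(j): X.append(x);Y.append(ys[j].max())
fit(X,Y,'hinge wall edge y')
for lo,hi,n in((.36,.40,'plate lo x'),):
  pass
A,B,C=[],[],[]
for j,y in enumerate(ys):
    if -.30<y<-.21:
        i=np.nonzero((z[:,j]>.030)&(xs>.36)&(xs<.69))[0]
        A.append(y);B.append(xs[i.min()]);C.append(xs[i.max()])
fit(A,B,'nest xlo');fit(A,C,'nest xhi')
A,B,C=[],[],[]
for j,y in enumerate(ys):
    if -.175<y<-.125:
        i=np.nonzero((z[:,j]>.014)&(xs>.36)&(xs<.69))[0]
        A.append(y);B.append(xs[i.min()]);C.append(xs[i.max()])
fit(A,B,'plate xlo');fit(A,C,'plate xhi')
# keepers
k=[]
for c in(-136,-68,0,68,136):
    s=(abs(xs-.522-c/1000)<.018); t=(ys<-.09)&(ys>-.118)
    m=(z[s][:,t]>.031); ii,jj=np.nonzero(m); k.append((xs[s][ii].mean(),ys[t][jj].mean()))
print(np.round(k,4))
m=(z>.025)&((xs>.655)&(xs<.7))[:,None]&((ys>-.06)&(ys<-.01))[None]; ii,jj=np.nonzero(m); print('bolt handle y',ys[jj].mean(), xs[ii].max())
m=(z>.035)&((xs>.44)&(xs<.55))[:,None]&((ys>-.07)&(ys<-.03))[None]; ii,jj=np.nonzero(m); print('handle x',np.percentile(xs[ii],[1,99]),ys[jj].mean())
E
```

```text
nest outer y slope 0.59 deg at mid -0.3371 276 std 0.0011
handle y slope 0.64 deg at mid -0.0429 89 std 0.0003
hinge wall edge y slope 0.71 deg at mid -0.1898 280 std 0.0084
nest xlo slope -9.74 deg at mid 0.3561 90 std 0.0044
nest xhi slope 12.62 deg at mid 0.6993 86 std 0.0047
plate xlo slope -3.27 deg at mid 0.3762 37 std 0.0015
plate xhi slope 1.14 deg at mid 0.6754 40 std 0.0004
[[ 0.3859 -0.1029]
 [ 0.453  -0.1022]
 [ 0.5215 -0.1027]
 [ 0.5899 -0.1026]
 [ 0.6615 -0.1033]]
bolt handle y -0.03149308755760372 0.6770000000000003
handle x [0.441 0.548] -0.0450831656606305
```

Call:
{"name": "jog_arm", "arguments": {"steps": "0.0231 -0.0326 -0.004 0 0 -0.1134; 0.0231 -0.0326 -0.004 0 0 -0.1134; 0.0231 -0.0326 -0.004 0 0 -0.1134; 0.0231 -0.0326 -0.004 0 0 -0.1134; 0.0231 -0.0326 -0.004 0 0 -0.1134; 0.0231 -0.0326 -0.004 0 0 -0.1134; 0.0231 -0.0326 -0.004 0 0 -0.1134; 0.0231 -0.0326 -0.004 0 0 -0.1134; 0.0231 -0.0326 -0.004 0 0 -0.1134; 0.0231 -0.0326 -0.004 0 0 -0.1134; 0 0 0 0 0 0", "fingers": 100}}

```text
time: 2.47
position: [0.4865, 0.1809, 0.1682]
eef_rot: [-1.556, 0.001, -1.63]
force: [-1.4, 0.3, 0.2]
width: 0.0853
```

```bash
cat >> h.py <<'E'
from scipy.spatial.transform import Rotation as Ro
def go(x,y,z,yaw,roll=-np.pi/2,pitch=0.,n=1):
    s=ctrl.get_state(); d=np.array([x,y,z])-s['position']
    r=(Ro.from_euler('xyz',[roll,pitch,yaw])*Ro.from_euler('xyz',s['eef_rot']).inv()).as_rotvec()
    print('pos',np.round(s['position'],4),'rot',np.round(s['eef_rot'],3),'F',np.round(s['force'],1),'w',round(s['width'],4),'t',round(s['time'],2))
    print('delta',np.round(d/n,4),np.round(r/n,4),'x%d rows'%n, 'norm/row %.4f %.3f'%(np.linalg.norm(d)/n,np.linalg.norm(r)/n))
E
python3 - <<'E'
from h import *
im=get_image('top'); bars(im); save(im,'t1.png')
go(.480,.1925,.10,-1.583,n=2)
E
```

```text
bar c(0.6229 -0.2708) mean(0.6229 -0.2698) z0.0567  40x100  yaw(deg from y) -0.8 n606
bar c(0.6056 -0.0112) mean(0.6036 -0.0050) z0.0305  33x84  yaw(deg from y) -0.5 n163
bar c(0.5950 0.2112) mean(0.5992 0.2021) z0.0254  44x93  yaw(deg from y) 8.0 n392
bar c(0.4733 0.1879) mean(0.4798 0.1851) z0.0246  80x93  yaw(deg from y) -22.4 n526
bar c(0.4890 -0.2714) mean(0.4878 -0.2719) z0.0566  42x102  yaw(deg from y) -0.7 n617
bar c(0.4610 0.3376) mean(0.4580 0.3400) z0.0250  36x90  yaw(deg from y) 15.3 n368
pos [0.4849 0.1832 0.1682] rot [-1.558  0.003 -1.626] F [ 0.   0.3 -1.3] w 0.0852 t 2.52
delta [-0.0024  0.0046 -0.0341] [-0.0014  0.0063  0.0213] x2 rows norm/row 0.0345 0.022
```

View pics/t1.png

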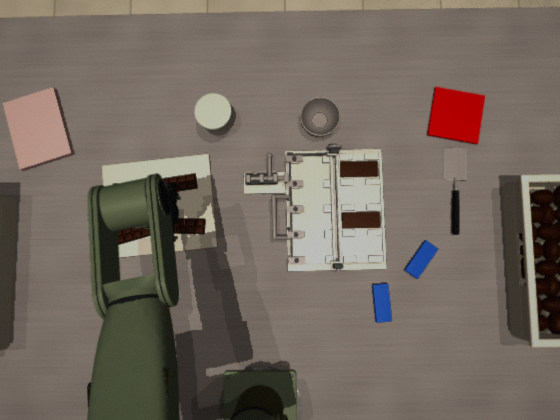

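Candidates for "bar": brown face-up bars on the board at (131,191), (178,184), (133,232) and (187,227), brown backs in the nest at (360,169) and (361,219), which are wells 4 and 2, and blue look-alikes at (422,259) and (382,302). I'm taking the board bar at (187,227) first. The enlarged crop shows its patterned face up, and it is unmoved.

Call:
{"name": "jog_arm", "arguments": {"steps": "-0.0024 0.0046 -0.034 -0.0014 0.0063 0.021; -0.0024 0.0046 -0.034 -0.0014 0.0063 0.021; 0 0 0 0 0 0"}}

```text
time: 2.77
position: [0.4827, 0.1934, 0.1021]
eef_rot: [-1.564, 0.004, -1.583]
force: [-1.6, 0.1, -0.9]
width: 0.0852
```

```bash
python3 - <<'E'
from h import *
go(.480,.1925,.016,-1.583,n=4)
E
```

```text
pos [0.4827 0.1934 0.1021] rot [-1.564  0.004 -1.583] F [-1.6  0.1 -0.9] w 0.0852 t 2.77
delta [-0.0007 -0.0002 -0.0215] [-0.0009  0.0018 -0.0001] x4 rows norm/row 0.0215 0.002
```

Call:
{"name": "jog_arm", "arguments": {"steps": "-0.0007 -0.0003 -0.0225 -0.0009 0.0018 0; -0.0007 -0.0002 -0.0225 -0.0009 0.0018 0; -0.0007 -0.0002 -0.0225 -0.0009 0.0018 0; -0.0007 -0.0002 -0.021 -0.0009 0.0018 0; 0 0 0 0 0 0"}}

```text
time: 3.18
position: [0.4806, 0.1986, 0.0172]
eef_rot: [-1.565, 0.003, -1.573]
force: [-1.0, -0.8, -0.4]
width: 0.0853
```

```bash
python3 - <<'E'
from h import *
go(.480,.1925,.0125,-1.583,n=1)
im=get_image('side');save(im,'s1.png')
a=cv2.imread('pics/s1.png');cv2.imwrite('pics/s1b.png',cv2.resize(a[110:240,170:370],None,fx=4,fy=4,interpolation=cv2.INTER_CUBIC))
E
```

```text
pos [0.4806 0.1986 0.0172] rot [-1.565  0.003 -1.573] F [-1.  -0.8 -0.4] w 0.0853 t 3.18
delta [-0.0006 -0.0061 -0.0047] [-0.0026  0.0057 -0.01  ] x1 rows norm/row 0.0077 0.012
```

View pics/s1b.png

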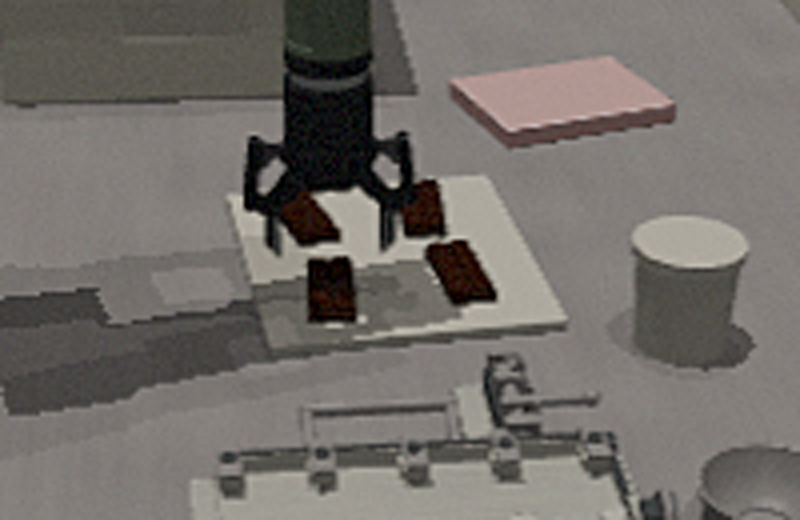

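```bash
python3 - <<'E'
from h import *
im=get_image('side')
for p in [(.48,.1986,.017),(.48,.1986,.03),(.48,.1986,.04),(.48,.24,.03),(.48,.192,.02),(.523,.1986,.03),(.437,.1986,.03)]: print(p,np.round(w2px(im,p),1))
m=im['z_map']; 
P,u,v=pts(im,np.ones((420,560),bool))
s=(P[:,1]>.15)&(P[:,1]<.3)&(P[:,2]>.03)&(P[:,2]<.06)&(P[:,0]>.38)&(P[:,0]<.6)
print(np.round(P[s][::8],3), s.sum())
print(ctrl.get_state()['joint_velocities'])
E
```

```text
(0.48, 0.1986, 0.017) [252.5 181.9]
(0.48, 0.1986, 0.03) [252.5 178.6]
(0.48, 0.1986, 0.04) [252.4 176.1]
(0.48, 0.24, 0.03) [251.7 173.2]
(0.48, 0.192, 0.02) [252.6 182. ]
(0.523, 0.1986, 0.03) [264.8 178.2]
(0.437, 0.1986, 0.03) [240.1 179.1]
[[0.46  0.299 0.03 ]] 4
[-0.00664713 -0.02657439 -0.02735554 -0.00302446 -0.00985637  0.00032578]
```

```bash
python3 - <<'E'
from h import *
im=get_image('side'); save(im,'s2.png')
P,u,v=pts(im,np.ones((420,560),bool))
for (a,b) in [(238,165),(238,168),(238,170),(267,165),(267,169),(266,170),(267,171),(253,156)]:
    k=np.argmin((u-a)**2+(v-b)**2); print(a,b,np.round(P[k],3))
print(ctrl.get_state()['position'])
a=cv2.imread('pics/s2.png');cv2.imwrite('pics/s2b.png',cv2.resize(a[130:200,220:300],None,fx=8,fy=8,interpolation=cv2.INTER_NEAREST))
E
```

```text
238 165 [0.431 0.192 0.088]
238 168 [0.43  0.193 0.076]
238 170 [0.43  0.199 0.066]
267 165 [0.529 0.188 0.086]
267 169 [0.53  0.191 0.069]
266 170 [0.526 0.187 0.068]
267 171 [0.529 0.182 0.066]
253 156 [0.482 0.186 0.123]
[0.48521242 0.19924848 0.02154086]
```

View pics/s2b.png

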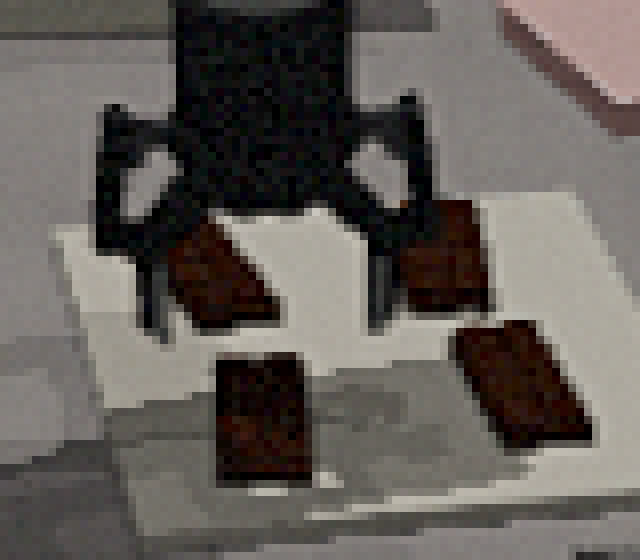

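```bash
python3 - <<'E'
from h import *
for k in range(3):
    s=ctrl.get_state(); print(round(s['time'],2),np.round(s['position'],4),np.round(s['joint_pos'],4),np.round(s['joint_velocities'],3),np.round(s['force'],2))
    im=get_image('side')
P,u,v=pts(im,np.ones((420,560),bool))
for (a,b) in [(238,168),(267,169),(266,170),(267,171),(253,155),(253,156)]:
    k=np.argmin((u-a)**2+(v-b)**2); print(a,b,np.round(P[k],3))
im=get_image('top'); save(im,'t2.png')
P,u,v=pts(im,np.ones((420,560),bool))
E
```

```text
3.33 [0.4852 0.1992 0.0215] [2.2380e-01 3.2390e-01 1.8245e+00 1.4000e-03 9.7740e-01 2.2580e-01] [-0.006 -0.016 -0.015 -0.002 -0.009 -0.001] [-0.4   0.67  0.28]
3.38 [0.4858 0.1992 0.022 ] [2.2340e-01 3.2340e-01 1.8241e+00 1.4000e-03 9.7710e-01 2.2570e-01] [-0.007 -0.006 -0.004 -0.001 -0.006 -0.001] [ 0.22 -0.07 -0.13]
3.43 [0.486  0.1991 0.022 ] [2.2320e-01 3.2320e-01 1.8242e+00 1.3000e-03 9.7680e-01 2.2580e-01] [-0.006  0.     0.003 -0.001 -0.005  0.   ] [ 0.09 -1.1   0.21]
238 168 [0.43  0.193 0.076]
267 169 [0.529 0.182 0.074]
266 170 [0.537 0.297 0.011]
267 171 [0.53  0.194 0.06 ]
253 155 [0.481 0.184 0.127]
253 156 [0.482 0.188 0.122]
```

Call:
{"name": "jog_arm", "arguments": {"steps": "-0.003 -0.0034 -0.0045 -0.002 0.005 -0.005; -0.003 -0.0034 -0.0045 0 0 -0.005; 0 0 0 0 0 0; 0 0 0 0 0 0"}}

```text
time: 3.87
position: [0.481, 0.1915, 0.0145]
eef_rot: [-1.556, 0.004, -1.586]
force: [0.5, 0.1, 1.7]
width: 0.0852
```

```bash
python3 - <<'E'
from h import *
im=get_image('side'); save(im,'s3.png')
go(.480,.1925,.0125,-1.583,n=1)
a=cv2.imread('pics/s3.png');cv2.imwrite('pics/s3b.png',cv2.resize(a[130:200,220:300],None,fx=8,fy=8,interpolation=cv2.INTER_NEAREST))
E
```

```text
pos [0.4807 0.1914 0.0143] rot [-1.556  0.003 -1.586] F [-0.   0.5 -0.2] w 0.0855 t 3.92
delta [-0.0007  0.0011 -0.0018] [-0.0031  0.0146  0.0028] x1 rows norm/row 0.0023 0.015
```

View pics/s3b.png

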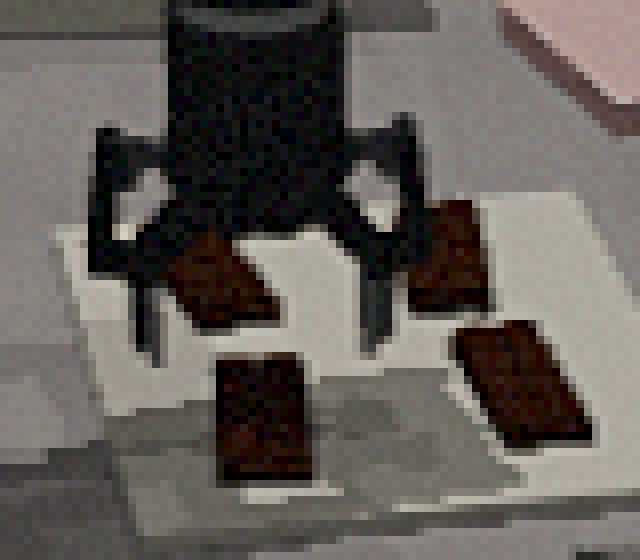

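Call:
{"name": "jog_arm", "arguments": {"steps": "-0.0007 0.001 0 -0.003 0.0146 0.003; 0 0 0 0 0 0; 0 0 0 0 0 0; 0 0 0 0 0 0;0 0 0 0 0 0", "fingers": 62}}

```text
time: 4.33
position: [0.4801, 0.1924, 0.0142]
eef_rot: [-1.573, -0.0, -1.583]
force: [1.0, -0.5, 0.1]
width: 0.0528
```

```bash
python3 - <<'E'
from h import *
im=get_image('side'); save(im,'s4.png')
go(.480,.1925,.0125,-1.583,n=1)
a=cv2.imread('pics/s4.png');cv2.imwrite('pics/s4b.png',cv2.resize(a[130:200,220:300],None,fx=8,fy=8,interpolation=cv2.INTER_NEAREST))
E
```

```text
pos [0.4802 0.1924 0.0142] rot [-1.572 -0.    -1.583] F [-0.3 -0.5 -0.4] w 0.0529 t 4.38
delta [-0.0002  0.0001 -0.0017] [ 0.0001 -0.0017 -0.0001] x1 rows norm/row 0.0018 0.002
```

View pics/s4b.png

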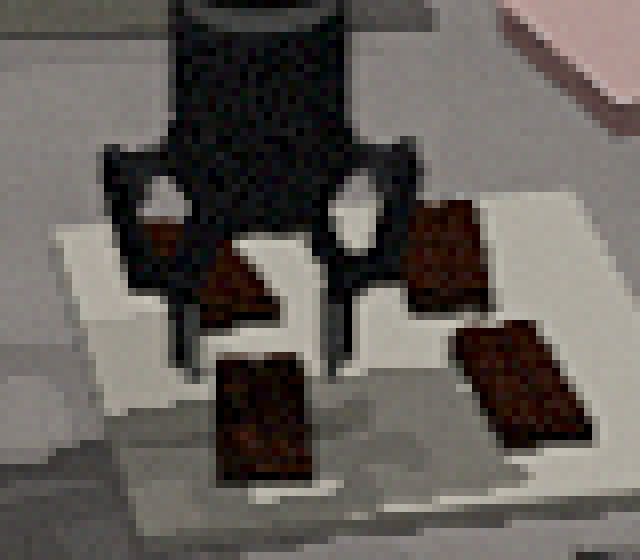

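```bash
python3 - <<'E'
from h import *
im=get_image('side')
P,u,v=pts(im,np.ones((420,560),bool))
for r in range(164,180):
  for c in (242,243,244,261,262):
    k=np.nonzero((u==c)&(v==r))[0]
    if len(k): print(r,c,np.round(P[k[0]],3),end=' ')
  print()
E
```

```text
164 242 [0.444 0.184 0.095] 164 243 [0.447 0.176 0.099] 164 244 [0.451 0.181 0.096] 164 261 [0.508 0.175 0.097] 164 262 [0.511 0.178 0.096] 
165 242 [0.444 0.177 0.095] 165 243 [0.447 0.175 0.096] 165 244 [0.45  0.178 0.094] 165 261 [0.507 0.171 0.095] 165 262 [0.512 0.182 0.09 ] 
166 242 [0.443 0.173 0.093] 166 243 [0.447 0.182 0.089] 166 244 [0.451 0.184 0.088] 166 261 [0.508 0.184 0.085] 166 262 [0.511 0.176 0.089] 
167 242 [0.444 0.182 0.085] 167 243 [0.447 0.181 0.086] 167 244 [0.45  0.177 0.087] 167 261 [0.508 0.183 0.082] 167 262 [0.512 0.18  0.083] 
168 242 [0.443 0.18  0.082] 168 243 [0.447 0.185 0.079] 168 244 [0.45  0.181 0.082] 168 261 [0.508 0.18  0.079] 168 262 [0.512 0.184 0.077] 
169 242 [0.444 0.184 0.076] 169 243 [0.447 0.185 0.076] 169 244 [0.45  0.176 0.08 ] 169 261 [0.508 0.184 0.074] 169 262 [0.512 0.183 0.074] 
170 242 [0.444 0.186 0.072] 170 243 [0.447 0.178 0.075] 170 244 [0.45  0.181 0.074] 170 261 [0.508 0.182 0.071] 170 262 [0.512 0.181 0.071] 
171 242 [0.443 0.185 0.068] 171 243 [0.447 0.186 0.067] 171 244 [0.45  0.186 0.067] 171 261 [0.508 0.181 0.068] 1
[... 454 characters left out ...]
 242 [0.443 0.181 0.055] 175 243 [0.447 0.183 0.054] 175 244 [0.45  0.181 0.055] 175 261 [0.508 0.176 0.055] 175 262 [0.512 0.179 0.053] 
176 242 [0.446 0.25  0.015] 176 243 [0.45  0.256 0.011] 176 244 [0.45  0.18  0.051] 176 261 [0.508 0.18  0.049] 176 262 [0.511 0.178 0.05 ] 
177 242 [0.446 0.247 0.013] 177 243 [0.449 0.248 0.012] 177 244 [0.449 0.175 0.05 ] 177 261 [0.508 0.181 0.044] 177 262 [0.517 0.238 0.014] 
178 242 [0.445 0.242 0.011] 178 243 [0.449 0.242 0.011] 178 244 [0.452 0.24  0.012] 178 261 [0.513 0.232 0.013] 178 262 [0.517 0.236 0.011] 
179 242 [0.445 0.234 0.011] 179 243 [0.449 0.234 0.011] 179 244 [0.452 0.234 0.011] 179 261 [0.513 0.229 0.011] 179 262 [0.516 0.227 0.012]
```

Call:
{"name": "jog_arm", "arguments": {"steps": "0 0 -0.005 0 0 0; 0 0 -0.005 0 0 0; 0 0 0 0 0 0"}}

```text
time: 4.68
position: [0.4803, 0.1925, 0.0036]
eef_rot: [-1.572, 0.0, -1.583]
force: [-0.4, -0.9, -1.0]
width: 0.0527
```

```bash
cat >> h.py <<'E'
def tipz(im,ylim,xl=(.42,.54)):
    """lowest dark-gripper points seen by side cam"""
    P,u,v=pts(im,np.ones((420,560),bool))
    c=im['pixels'][v,u].astype(int)
    s=(c.max(1)<75)&(abs(c[:,0]-c[:,2])<14)&(P[:,1]>ylim[0])&(P[:,1]<ylim[1])&(P[:,0]>xl[0])&(P[:,0]<xl[1])&(P[:,2]>.018)
    Q=P[s]; Q=Q[Q[:,2].argsort()][:14]; print('lowest',np.round(Q,3).tolist())
E
python3 - <<'E'
from h import *
im=get_image('side'); save(im,'s5.png'); tipz(im,(.165,.20))
go(.480,.1925,.0125,-1.583,n=1)
a=cv2.imread('pics/s5.png');cv2.imwrite('pics/s5b.png',cv2.resize(a[130:200,220:300],None,fx=8,fy=8,interpolation=cv2.INTER_NEAREST))
E
```

```text
lowest [[0.481, 0.188, 0.022], [0.498, 0.179, 0.023], [0.46, 0.189, 0.023], [0.477, 0.179, 0.023], [0.499, 0.19, 0.024], [0.496, 0.197, 0.025], [0.495, 0.189, 0.025], [0.492, 0.196, 0.025], [0.462, 0.169, 0.026], [0.499, 0.195, 0.026], [0.493, 0.165, 0.026], [0.464, 0.19, 0.026], [0.479, 0.166, 0.027], [0.485, 0.194, 0.027]]
pos [0.4804 0.1925 0.0039] rot [-1.572  0.    -1.583] F [ 0.5 -0.3  0.1] w 0.053 t 4.73
delta [-0.0004 -0.      0.0086] [-0.0001 -0.0007 -0.0002] x1 rows norm/row 0.0086 0.001
```

View pics/s5b.png

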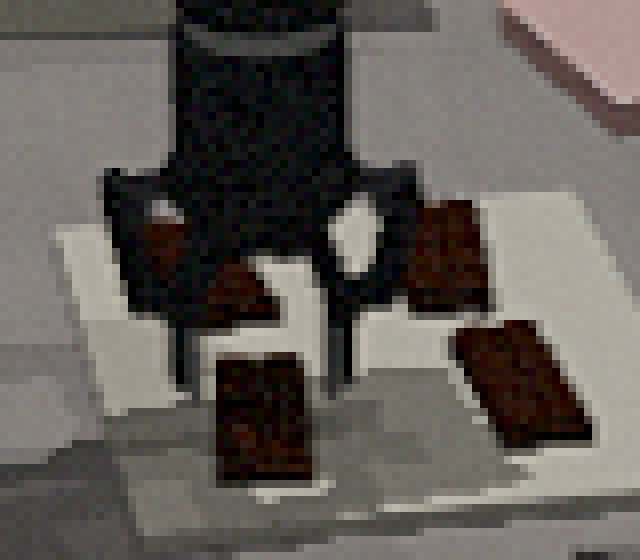

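Call:
{"name": "jog_arm", "arguments": {"steps": "0 0 -0.005 0 0 0; 0 0 -0.006 0 0 0; 0 0 0 0 0 0"}}

```text
time: 4.98
position: [0.4804, 0.1925, -0.0082]
eef_rot: [-1.572, 0.0, -1.583]
force: [-1.0, 0.1, -0.6]
width: 0.0531
```

```bash
python3 - <<'E'
from h import *
im=get_image('side'); save(im,'s6.png')
go(.480,.1925,-.0125,-1.583,n=1)
a=cv2.imread('pics/s6.png');cv2.imwrite('pics/s6b.png',cv2.resize(a[130:200,220:300],None,fx=8,fy=8,interpolation=cv2.INTER_NEAREST))
P,u,v=pts(im,np.ones((420,560),bool))
for r in range(176,186):
  for c in (243,244,261,262):
    k=np.nonzero((u==c)&(v==r))[0]
    if len(k): print(r,c,np.round(P[k[0]],3),end=' ')
  print()
E
```

```text
pos [ 0.4806  0.1926 -0.0079] rot [-1.571  0.    -1.583] F [ 0.2 -0.1  0.2] w 0.0527 t 5.03
delta [-0.0006 -0.0001 -0.0046] [-0.0002 -0.0004 -0.0002] x1 rows norm/row 0.0047 0.001
176 243 [0.446 0.181 0.051] 176 244 [0.45  0.183 0.05 ] 176 261 [0.508 0.178 0.05 ] 176 262 [0.511 0.178 0.05 ] 
177 243 [0.446 0.183 0.046] 177 261 [0.508 0.176 0.047] 177 262 [0.512 0.184 0.043] 
178 243 [0.446 0.18  0.043] 178 244 [0.45  0.183 0.042] 178 261 [0.509 0.184 0.039] 178 262 [0.512 0.182 0.04 ] 
179 243 [0.447 0.19  0.035] 179 244 [0.45  0.186 0.037] 179 261 [0.509 0.188 0.033] 179 262 [0.512 0.185 0.035] 
180 243 [0.446 0.186 0.033] 180 244 [0.45  0.186 0.033] 180 261 [0.508 0.181 0.033] 180 262 [0.512 0.179 0.033] 
181 243 [0.446 0.187 0.028] 181 244 [0.449 0.178 0.033] 181 261 [0.508 0.18  0.029] 181 262 [0.512 0.18  0.029] 
182 243 [0.447 0.211 0.011] 182 244 [0.449 0.18  0.028] 182 261 [0.508 0.176 0.028] 182 262 [0.511 0.174 0.029] 
183 243 [0.447 0.199 0.014] 183 244 [0.449 0.181 0.023] 183 261 [0.51  0.199 0.011] 183 262 [0.513 0.194 0.013] 
184 243 [0.446 0.194 0.012] 184 244 [0.45  0.191 0.014] 184 261 [0.509 0.188 0.013] 184 262 [0.512 0.188 0.013] 
185 243 [0.446 0.19  0.011] 185 244 [0.449 0.183 0.015] 185 261 [0.509 0.183 0.012] 185 262 [0.512 0.183 0.012]
```

View pics/s6b.png

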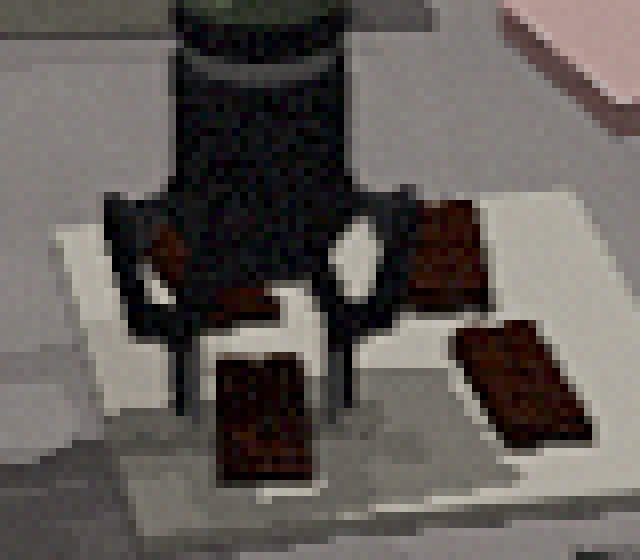

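Call:
{"name": "jog_arm", "arguments": {"steps": "-0.0005 0 -0.006 0 0 0; 0 0 0 0 0 0; 0 0 0 0 0 0"}}

```text
time: 5.28
position: [0.4802, 0.1926, -0.0146]
eef_rot: [-1.571, 0.0, -1.583]
force: [-0.4, -0.2, -0.1]
width: 0.053
```

Call:
{"name": "jog_arm", "arguments": {"steps": "0 0 0 0 0 0; 0 0 0 0 0 0; 0 0 0 0 0 0; 0 0 0 0 0 0; 0 0 0 0 0 0", "fingers": 30}}

```text
time: 5.7
position: [0.4807, 0.1927, -0.0141]
eef_rot: [-1.57, 0.0, -1.583]
force: [-0.1, 0.7, -0.4]
width: 0.0404
```

```bash
python3 - <<'E'
from h import *
im=get_image('side'); save(im,'s7.png')
go(.480,.1925,.1,-1.583,n=4)
a=cv2.imread('pics/s7.png');cv2.imwrite('pics/s7b.png',cv2.resize(a[130:200,220:300],None,fx=8,fy=8,interpolation=cv2.INTER_NEAREST))
E
```

```text
pos [ 0.4807  0.1927 -0.0141] rot [-1.57   0.    -1.583] F [ 0.   0.4 -1. ] w 0.0405 t 5.75
delta [-0.0002 -0.0001  0.0285] [-0.0001  0.0002 -0.0001] x4 rows norm/row 0.0285 0.000
```

View pics/s7b.png

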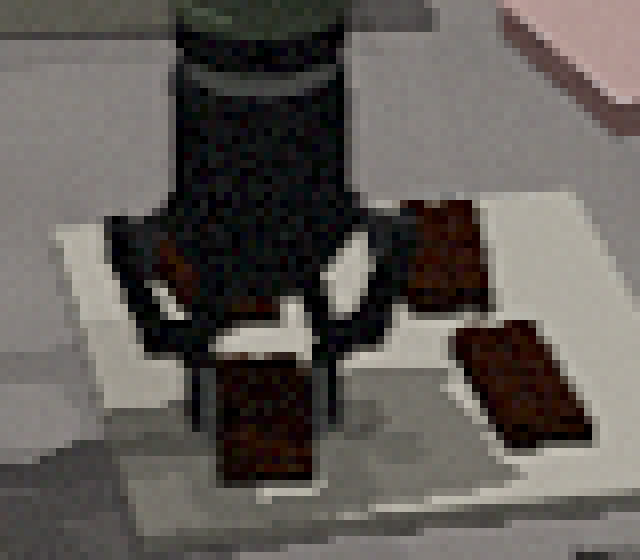

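Call:
{"name": "jog_arm", "arguments": {"steps": "0 0 0.012 0 0 0; 0 0 0.025 0 0 0; 0 0 0.03 0 0 0; 0 0 0.03 0 0 0; 0 0 0.01 0 0 0; 0 0 0 0 0 0"}}

```text
time: 6.25
position: [0.4767, 0.1919, 0.0983]
eef_rot: [-1.576, -0.001, -1.583]
force: [0.1, 0.3, -0.3]
width: 0.0403
```

```bash
python3 - <<'E'
from h import *
im=get_image('side'); save(im,'s8.png')
go(.4195,-.1458,.1,-1.561,n=9)
a=cv2.imread('pics/s8.png');cv2.imwrite('pics/s8b.png',cv2.resize(a[120:210,200:320],None,fx=6,fy=6,interpolation=cv2.INTER_NEAREST))
E
```

```text
pos [0.4769 0.1919 0.0978] rot [-1.576e+00 -1.000e-03 -1.583e+00] F [ 0.2  0.8 -1. ] w 0.0408 t 6.3
delta [-0.0064 -0.0375  0.0002] [ 0.0001 -0.0006  0.0024] x9 rows norm/row 0.0381 0.002
```

View pics/s8b.png

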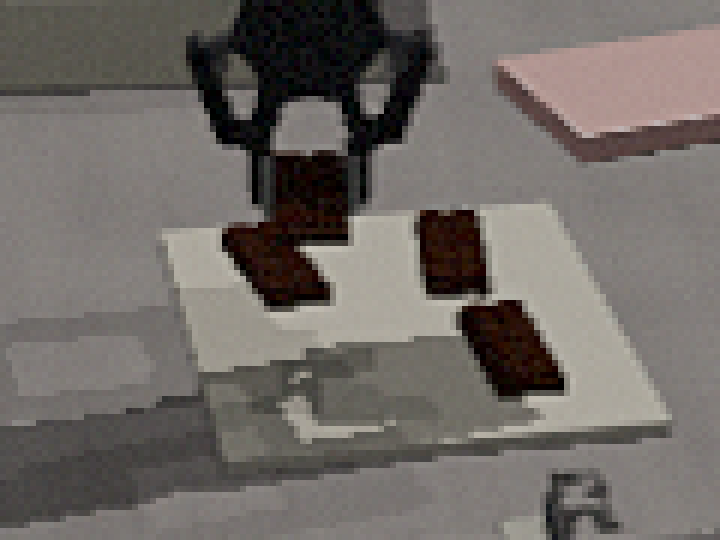

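Call:
{"name": "jog_arm", "arguments": {"steps": "-0.006 -0.025 0 0 0 0.0024; -0.0064 -0.0375 0 0 0 0.0024; -0.0064 -0.0375 0 0 0 0.0024; -0.0064 -0.0375 0 0 0 0.0024; -0.0064 -0.0375 0 0 0 0.0024; -0.0064 -0.0375 0 0 0 0.0024; -0.0064 -0.0375 0 0 0 0.0024; -0.0064 -0.0375 0 0 0 0.0024; -0.005 -0.025 0 0 0 0.0024; 0 -0.01 0 0 0 0; 0 0 0 0 0 0; 0 0 0 0 0 0"}}

```text
time: 7.3
position: [0.4081, -0.14, 0.0894]
eef_rot: [-1.588, 0.006, -1.556]
force: [0.5, 0.3, -0.7]
width: 0.0411
```

```bash
python3 - <<'E'
from h import *
go(.4195,-.1458,.03,-1.561,n=3)
E
```

```text
pos [ 0.4081 -0.14    0.0894] rot [-1.588  0.006 -1.556] F [ 0.5  0.3 -0.7] w 0.0411 t 7.3
delta [ 0.0038 -0.0019 -0.0198] [-0.002  -0.0059 -0.0017] x3 rows norm/row 0.0203 0.006
```

Call:
{"name": "jog_arm", "arguments": {"steps": "0.0038 -0.002 -0.015 -0.002 -0.006 -0.0017; 0.0038 -0.002 -0.015 -0.002 -0.006 -0.0017; 0.0038 -0.002 -0.015 -0.002 -0.006 -0.0017; 0 0 0 0 0 0; 0 0 0 0 0 0"}}

```text
time: 7.72
position: [0.4188, -0.1402, 0.0411]
eef_rot: [-1.573, 0.004, -1.556]
force: [0.5, 0.3, 0.6]
width: 0.0409
```

```bash
python3 - <<'E'
from h import *
go(.4195,-.1458,.012,-1.561,n=2)
for n,c in (('side',(190,300,180,330)),('top',(180,280,260,380))):
    im=get_image(n); save(im,n+'9.png')
    a=cv2.imread('pics/%s9.png'%n);cv2.imwrite('pics/%s9b.png'%n,cv2.resize(a[c[0]:c[1],c[2]:c[3]],None,fx=5,fy=5,interpolation=cv2.INTER_NEAREST))
    bars(im)
E
```

```text
pos [ 0.4188 -0.1402  0.0411] rot [-1.573  0.004 -1.556] F [0.5 0.3 0.6] w 0.0409 t 7.72
delta [ 0.0004 -0.0028 -0.0145] [-0.0019 -0.0013 -0.0023] x2 rows norm/row 0.0148 0.003
bar c(0.5817 0.2725) mean(0.5849 0.2643) z0.0250  52x250  yaw(deg from y) 6.4 n348
bar c(0.4539 -0.1229) mean(0.4409 -0.1116) z0.0362  160x189  yaw(deg from y) 60.2 n767
bar c(0.4873 -0.2715) mean(0.4862 -0.2787) z0.0566  43x126  yaw(deg from y) 0.9 n431
bar c(0.6323 -0.2762) mean(0.6227 -0.2782) z0.0563  66x112  yaw(deg from y) 2.1 n418
bar c(0.5222 -0.3329) mean(0.5193 -0.3333) z0.0291  39x288  yaw(deg from y) -89.3 n1041
bar c(0.6741 -0.1542) mean(0.6726 -0.1629) z0.0416  36x147  yaw(deg from y) 5.0 n181
bar c(0.6243 -0.2710) mean(0.6229 -0.2704) z0.0565  43x101  yaw(deg from y) -0.8 n613
bar c(0.6093 -0.0106) mean(0.6059 -0.0085) z0.0316  42x85  yaw(deg from y) 4.4 n174
bar c(0.5957 0.2161) mean(0.5956 0.2159) z0.0255  43x100  yaw(deg from y) 8.6 n561
bar c(0.5760 0.3465) mean(0.5759 0.3462) z0.0252  42x100  yaw(deg from y) -2.8 n559
bar c(0.4890 -0.2713) mean(0.4878 -0.2720) z0.0564  42x102  yaw(deg from y) -0.7 n630
bar c(0.4645 0.3379) mean(0.4642 0.3381) z0.0251  43x101  yaw(deg from y) 15.3 n580
bar c(0.3797 -0.1001) mean(0.3837 -0.1009) z0.0383  43x64  yaw(deg from y) -38.0 n243
```

View pics/side9b.png

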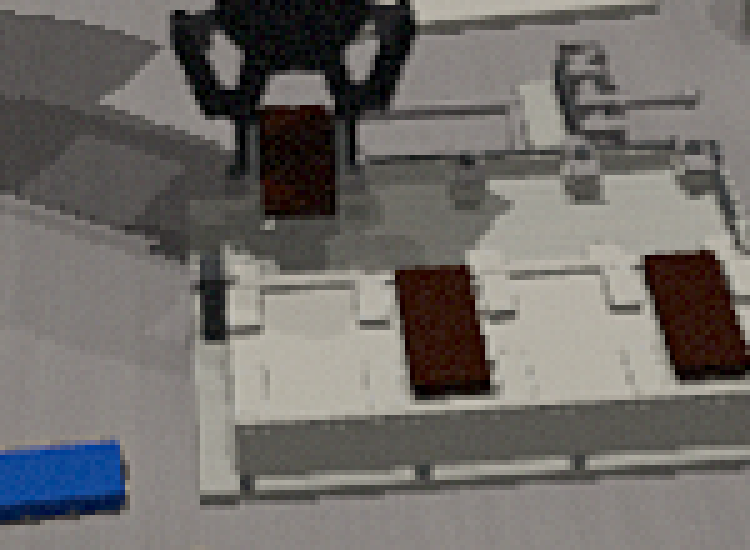

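View pics/top9b.png

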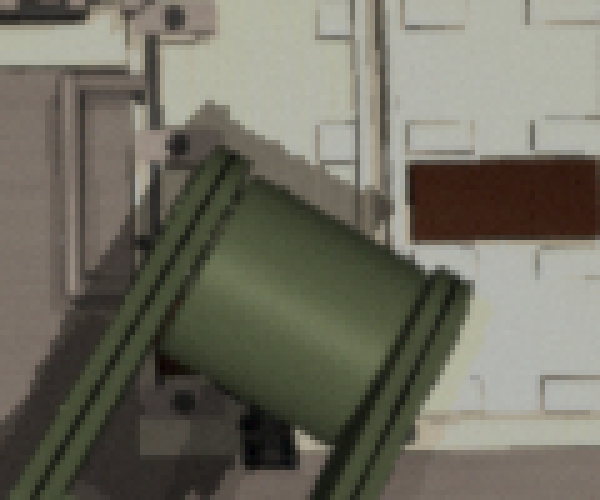

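```bash
cat >> h.py <<'E'
def held(im,xr,yr,zr):
    P,u,v=pts(im,np.ones((420,560),bool)); c=im['pixels'][v,u].astype(int)
    s=(c[:,0]>c[:,2]+12)&(c.max(1)<95)&(P[:,0]>xr[0])&(P[:,0]<xr[1])&(P[:,1]>yr[0])&(P[:,1]<yr[1])&(P[:,2]>zr[0])&(P[:,2]<zr[1])
    Q=P[s]; print(len(Q))
    t=Q[Q[:,2]>np.percentile(Q[:,2],90)-.006]
    print('x',np.round(np.percentile(t[:,0],[0.5,2,50,98,99.5]),4),'y',np.round(np.percentile(t[:,1],[.5,2,50,98,99.5]),4),'z',np.round(np.percentile(Q[:,2],[1,10,50,90,99]),4))
    # yaw from x-mid per y
    b=np.round(t[:,1],2); ys=[];xm=[]
    for k in np.unique(b):
        q=t[b==k]
        if len(q)>8: ys.append(k); xm.append((q[:,0].min()+q[:,0].max())/2)
    p=np.polyfit(ys,xm,1); print('slope dx/dy deg',np.degrees(p[0]),'xmid',np.mean(xm))
E
python3 - <<'E'
from h import *
im=get_image('side'); held(im,(.37,.47),(-.22,-.07),(.05,.1))
go(.4195,-.1458,.012,-1.561,n=2)
im=get_image('side')
# check static reference: done2 in side
held(im,(.45,.53),(-.34,-.2),(.045,.07))
E
```

```text
216
x [0.3995 0.4001 0.4169 0.4361 0.4368] y [-0.1898 -0.1872 -0.1499 -0.0952 -0.0904] z [0.0693 0.0766 0.082  0.0842 0.0855]
slope dx/dy deg -0.3673523584480692 xmid 0.4181746825467146
pos [ 0.4194 -0.1411  0.042 ] rot [-1.571  0.002 -1.557] F [ 0.  -0.7 -0.4] w 0.0404 t 7.87
delta [ 0.0001 -0.0024 -0.015 ] [-0.0012 -0.0003 -0.0021] x2 rows norm/row 0.0152 0.002
375
x [0.467  0.4675 0.4868 0.5061 0.5067] y [-0.323  -0.322  -0.2755 -0.2254 -0.2222] z [0.05   0.0546 0.0566 0.0587 0.0601]
slope dx/dy deg -0.3984364148938338 xmid 0.4869564316404147
```

Call:
{"name": "jog_arm", "arguments": {"steps": "0 -0.0024 -0.012 -0.001 0 -0.002; 0 -0.0024 -0.012 0 0 -0.002; 0 0 0 0 0 0; 0 0 0 0 0 0"}}

```text
time: 8.25
position: [0.4234, -0.1476, 0.0219]
eef_rot: [-1.563, -0.004, -1.56]
force: [0.6, -0.6, -1.2]
width: 0.0405
```

```bash
python3 - <<'E'
from h import *
go(.4195,-.146,-.003,-1.561,n=3)
im=get_image('side'); held(im,(.37,.47),(-.22,-.07),(.03,.1))
E
```

```text
pos [ 0.4234 -0.1476  0.0219] rot [-1.563 -0.004 -1.56 ] F [ 0.6 -0.6 -1.2] w 0.0405 t 8.25
delta [-0.0013  0.0005 -0.0083] [ 0.0012  0.0027 -0.0004] x3 rows norm/row 0.0084 0.003
219
x [0.4041 0.4048 0.4222 0.4413 0.4423] y [-0.1971 -0.1955 -0.1555 -0.1009 -0.0991] z [0.0528 0.0571 0.0622 0.0645 0.0663]
slope dx/dy deg 1.6517797593079604 xmid 0.423192260071023
```

Call:
{"name": "jog_arm", "arguments": {"steps": "-0.004 0.0015 -0.004 0.003 0.006 -0.001; 0 0 0 0 0 0; 0 0 0 0 0 0"}}

```text
time: 8.55
position: [0.4204, -0.1465, 0.0198]
eef_rot: [-1.566, -0.002, -1.561]
force: [0.2, -0.0, -0.2]
width: 0.0407
```

```bash
python3 - <<'E'
from h import *
go(.4195,-.146,-.003,-1.561,n=3)
E
```

```text
pos [ 0.4204 -0.1465  0.0198] rot [-1.566 -0.002 -1.561] F [ 0.2 -0.  -0.2] w 0.0407 t 8.55
delta [-0.0003  0.0002 -0.0076] [ 0.0007  0.0016 -0.0001] x3 rows norm/row 0.0076 0.002
```

Call:
{"name": "jog_arm", "arguments": {"steps": "-0.0008 0.0003 -0.005 0.001 0.002 0; -0.0003 0.0002 -0.005 0.001 0.002 0; 0 0 0 0 0 0; 0 0 0 0 0 0"}}

```text
time: 8.88
position: [0.4197, -0.1462, 0.0095]
eef_rot: [-1.569, -0.001, -1.561]
force: [0.6, 0.3, -0.8]
width: 0.0403
```

```bash
python3 - <<'E'
from h import *
go(.4195,-.146,-.003,-1.561,n=2)
im=get_image('side'); held(im,(.37,.47),(-.22,-.07),(.03,.1)); save(im,'s10.png')
a=cv2.imread('pics/s10.png');cv2.imwrite('pics/s10b.png',cv2.resize(a[180:270,200:310],None,fx=7,fy=6.5,interpolation=cv2.INTER_NEAREST))
E
```

```text
pos [ 0.4197 -0.1462  0.0095] rot [-1.569e+00 -1.000e-03 -1.561e+00] F [ 0.6  0.3 -0.8] w 0.0403 t 8.88
delta [-0.0001  0.0001 -0.0063] [ 0.0003  0.0009 -0.0002] x2 rows norm/row 0.0063 0.001
212
x [0.3987 0.3999 0.4216 0.4366 0.4378] y [-0.1947 -0.1935 -0.1565 -0.0982 -0.0962] z [0.0404 0.0454 0.0498 0.052  0.0544]
slope dx/dy deg 2.2411329255141506 xmid 0.4187784740544725
```

View pics/s10b.png

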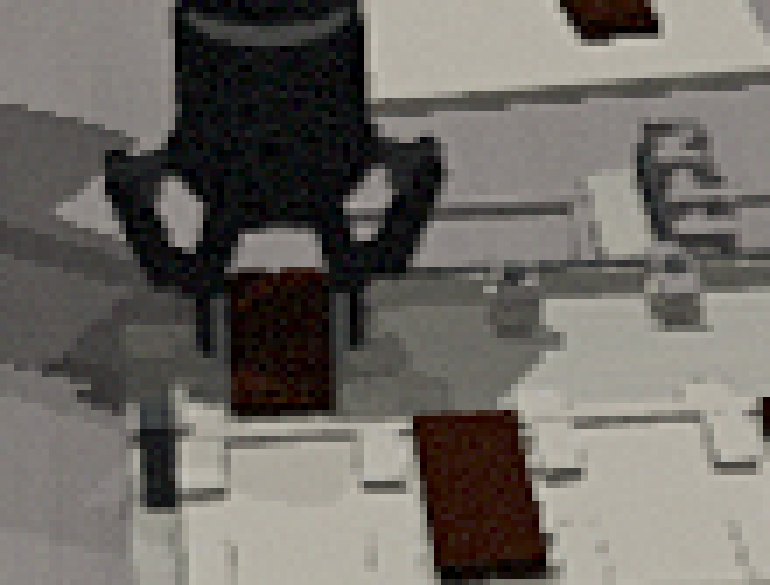

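Call:
{"name": "jog_arm", "arguments": {"steps": "-0.0002 0.0002 -0.004 0 0.001 0; 0 0 -0.004 0 0 0; 0 0 0 0 0 0; 0 0 0 0 0 0"}}

```text
time: 9.27
position: [0.4192, -0.1458, 0.0005]
eef_rot: [-1.571, -0.0, -1.561]
force: [-0.2, 0.1, 0.2]
width: 0.0404
```

```bash
python3 - <<'E'
from h import *
go(.4195,-.146,-.003,-1.561,n=2)
im=get_image('side'); held(im,(.37,.47),(-.22,-.07),(.03,.1)); save(im,'s10.png')
E
```

```text
pos [ 0.4192 -0.1458  0.0005] rot [-1.571 -0.    -1.561] F [-0.2  0.1  0.2] w 0.0404 t 9.27
delta [ 0.0001 -0.0001 -0.0017] [ 0.0001  0.     -0.0001] x2 rows norm/row 0.0017 0.000
202
x [0.3918 0.3994 0.4181 0.4368 0.4399] y [-0.1921 -0.1908 -0.1573 -0.0987 -0.096 ] z [0.0345 0.0375 0.041  0.0432 0.0695]
slope dx/dy deg 0.8760281985871752 xmid 0.4195886053504966
```

Call:
{"name": "jog_arm", "arguments": {"steps": "0 0 -0.0025 0 0 0; 0 0 -0.0015 0 0 0; 0 0 0 0 0 0"}}

```text
time: 9.57
position: [0.4195, -0.1459, -0.0033]
eef_rot: [-1.571, -0.0, -1.561]
force: [-1.2, 1.0, 2.5]
width: 0.0405
```

Call:
{"name": "jog_arm", "arguments": {"steps": "0 0 0 0 0 0; 0 0 0 0 0 0; 0 0 0 0 0 0; 0 0 0.006 0 0 0; 0 0 0.02 0 0 0; 0 0 0.03 0 0 0; 0 0.01 0.04 0 0 0; 0 0.03 0.02 0 0 0; 0 0 0 0 0 0", "fingers": 65}}

```text
time: 10.32
position: [0.4175, -0.1041, 0.1175]
eef_rot: [-1.573, 0.003, -1.564]
force: [0.0, 0.0, 0.1]
width: 0.0557
```

```bash
python3 - <<'E'
from h import *
go(.5955,.216,.1,-1.571+np.radians(8.3),n=10)
for n,c in (('side',(170,310,200,360)),):
    im=get_image(n); save(im,n+'11.png')
    a=cv2.imread('pics/%s11.png'%n);cv2.imwrite('pics/%s11b.png'%n,cv2.resize(a[c[0]:c[1],c[2]:c[3]],None,fx=5,fy=4,interpolation=cv2.INTER_NEAREST))
    held(im,(.37,.47),(-.22,-.07),(.03,.06))
E
```

```text
pos [ 0.4175 -0.1041  0.1175] rot [-1.573  0.003 -1.564] F [0.  0.  0.1] w 0.0557 t 10.32
delta [ 0.0178  0.032  -0.0018] [-0.0003 -0.0003  0.0138] x10 rows norm/row 0.0367 0.014
238
x [0.3996 0.4013 0.4195 0.4369 0.4379] y [-0.1914 -0.1908 -0.152  -0.1028 -0.1   ] z [0.0313 0.0338 0.0377 0.0396 0.0418]
slope dx/dy deg 1.2487238920849368 xmid 0.4189967860778625
```

View pics/side11b.png

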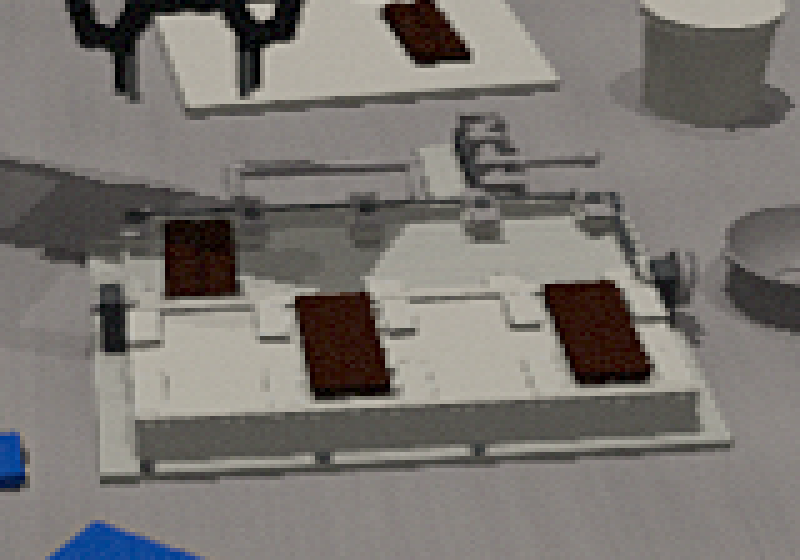

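Call:
{"name": "jog_arm", "arguments": {"steps": "0.012 0.022 0 0 0 0.01; 0.0178 0.032 -0.001 0 0 0.014; 0.0178 0.032 -0.001 0 0 0.014; 0.0178 0.032 -0.001 0 0 0.014; 0.0178 0.032 -0.001 0 0 0.014; 0.0178 0.032 -0.001 0 0 0.014; 0.0178 0.032 -0.001 0 0 0.014; 0.0178 0.032 -0.001 0 0 0.014; 0.0178 0.032 -0.001 0 0 0.014; 0.012 0.02 -0.001 0 0 0.014; 0 0 0 0 0 0; 0 0 0 0 0 0", "fingers": 75}}

```text
time: 11.37
position: [0.5872, 0.1995, 0.0975]
eef_rot: [-1.581, -0.007, -1.427]
force: [-0.9, -0.7, -0.5]
width: 0.0641
```

```bash
python3 - <<'E'
from h import *
im=get_image('top');bars(im)
go(.5955,.216,.03,-1.571+np.radians(8.3),n=3)
im=get_image('side');bars(im)
save(im,'s12.png')
a=cv2.imread('pics/s12.png');cv2.imwrite('pics/s12b.png',cv2.resize(a[110:210,210:340],None,fx=6,fy=5.5,interpolation=cv2.INTER_NEAREST))
E
```

```text
bar c(0.6230 -0.2699) mean(0.6228 -0.2698) z0.0564  40x98  yaw(deg from y) -0.8 n601
bar c(0.5986 0.1943) mean(0.5994 0.1936) z0.0254  46x57  yaw(deg from y) 9.9 n322
bar c(0.5755 0.3350) mean(0.5756 0.3344) z0.0256  42x77  yaw(deg from y) -3.2 n421
bar c(0.4890 -0.2712) mean(0.4877 -0.2720) z0.0567  42x101  yaw(deg from y) -0.7 n611
bar c(0.4288 -0.1403) mean(0.4198 -0.1416) z0.0363  58x103  yaw(deg from y) -0.7 n621
pos [0.5869 0.1992 0.0973] rot [-1.582 -0.007 -1.427] F [ 0.1  0.4 -0.3] w 0.0642 t 11.42
delta [ 0.0029  0.0056 -0.0224] [ 0.0028 -0.0032  0.0005] x3 rows norm/row 0.0233 0.004
bar c(0.5566 0.2695) mean(0.5807 0.2535) z0.0247  114x253  yaw(deg from y) 5.2 n406
bar c(0.4618 0.3285) mean(0.4623 0.3265) z0.0255  45x120  yaw(deg from y) 15.5 n170
bar c(0.4247 -0.1488) mean(0.4185 -0.1428) z0.0368  77x115  yaw(deg from y) 14.9 n356
bar c(0.5231 -0.2887) mean(0.5505 -0.3146) z0.0355  167x301  yaw(deg from y) -83.1 n1464
bar c(0.4875 -0.2785) mean(0.4866 -0.2804) z0.0565  43x112  yaw(deg from y) 0.9 n417
```

View pics/s12b.png

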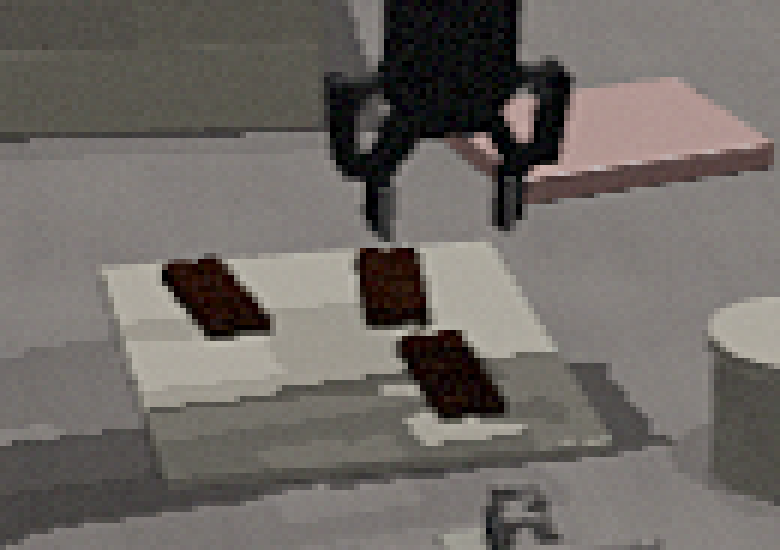

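Call:
{"name": "jog_arm", "arguments": {"steps": "0.003 0.0056 -0.018 0.003 -0.003 0; 0.003 0.0056 -0.018 0.003 -0.003 0; 0.003 0.0056 -0.018 0.003 -0.003 0; 0 0 0 0 0 0; 0 0 0 0 0 0"}}

```text
time: 11.88
position: [0.5947, 0.2075, 0.0429]
eef_rot: [-1.572, -0.002, -1.437]
force: [0.9, -0.6, 0.2]
width: 0.064
```

```bash
python3 - <<'E'
from h import *
go(.5956,.216,-.0135,-1.571+np.radians(8.3),n=5)
E
```

```text
pos [0.5947 0.2075 0.0429] rot [-1.572 -0.002 -1.437] F [ 0.9 -0.6  0.2] w 0.064 t 11.88
delta [ 0.0002  0.0017 -0.0113] [ 0.0004 -0.0002  0.0022] x5 rows norm/row 0.0114 0.002
```

Call:
{"name": "jog_arm", "arguments": {"steps": "0.0004 0.004 -0.012 0 0 0.005; 0.0002 0.004 -0.012 0 0 0.005; 0 0.001 -0.01 0 0 0.002; 0 0 0 0 0 0; 0 0 0 0 0 0"}}

```text
time: 12.3
position: [0.5962, 0.2143, 0.0087]
eef_rot: [-1.569, -0.002, -1.428]
force: [-0.0, 0.2, 0.9]
width: 0.0637
```

```bash
python3 - <<'E'
from h import *
go(.5956,.216,-.0135,-1.571+np.radians(8.3),n=2)
im=get_image('side')
save(im,'s13.png')
a=cv2.imread('pics/s13.png');cv2.imwrite('pics/s13b.png',cv2.resize(a[130:200,240:340],None,fx=8,fy=8,interpolation=cv2.INTER_NEAREST))
E
```

```text
pos [0.5962 0.2143 0.0087] rot [-1.569 -0.002 -1.428] F [-0.   0.2  0.9] w 0.0637 t 12.3
delta [-0.0003  0.0008 -0.0111] [0.0011 0.001  0.0007] x2 rows norm/row 0.0111 0.002
```

View pics/s13b.png

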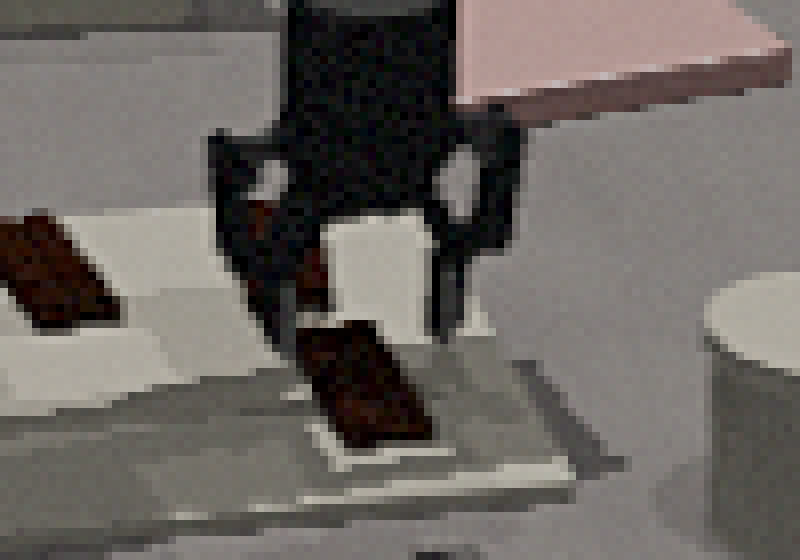

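Call:
{"name": "jog_arm", "arguments": {"steps": "-0.0002 0.0008 -0.008 0.001 0.001 0.001; 0 0.0008 -0.008 0 0 0; 0 0 -0.005 0 0 0; 0 0 0 0 0 0; 0 0 0 0 0 0"}}

```text
time: 12.77
position: [0.5967, 0.2164, -0.0134]
eef_rot: [-1.569, -0.001, -1.426]
force: [-0.7, -0.3, -0.8]
width: 0.064
```

Call:
{"name": "jog_arm", "arguments": {"steps": "0 0 0 0 0 0; 0 0 0 0 0 0; 0 0 0 0 0 0; 0 0 0 0 0 0; 0 0 0 0 0 0; 0 0 0 0 0 0", "fingers": 30}}

```text
time: 13.27
position: [0.5975, 0.2166, -0.0125]
eef_rot: [-1.567, -0.001, -1.426]
force: [0.7, -0.6, 0.1]
width: 0.0405
```

```bash
python3 - <<'E'
from h import *
go(.5956,.216,-.0135,-1.571+np.radians(8.3),n=2)
im=get_image('side')
save(im,'s14.png')
a=cv2.imread('pics/s14.png');cv2.imwrite('pics/s14b.png',cv2.resize(a[130:200,240:340],None,fx=8,fy=8,interpolation=cv2.INTER_NEAREST))
E
```

```text
pos [ 0.5975  0.2166 -0.0125] rot [-1.567e+00 -1.000e-03 -1.426e+00] F [ 0.7 -0.6  0.1] w 0.0405 t 13.27
delta [-0.0009 -0.0003 -0.0005] [ 0.0003  0.002  -0.0001] x2 rows norm/row 0.0011 0.002
```

View pics/s14b.png

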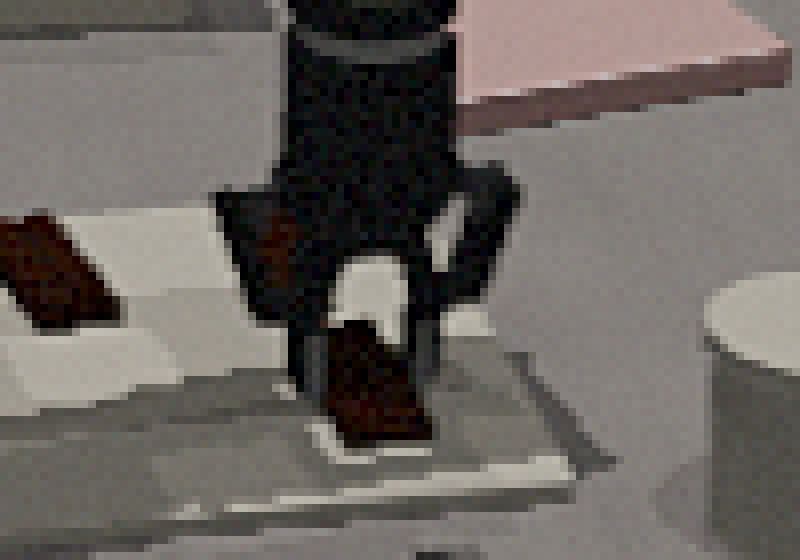

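Call:
{"name": "jog_arm", "arguments": {"steps": "0 0 0.012 0 0 0; 0 0 0.025 0 0 0; 0 0 0.03 0 0 0; 0 0 0.03 0 0 0; 0 0 0.01 0 0 0; 0 0 0 0 0 0"}}

```text
time: 13.82
position: [0.5932, 0.2156, 0.0982]
eef_rot: [-1.574, -0.002, -1.426]
force: [1.1, -0.7, -1.0]
width: 0.0408
```

```bash
python3 - <<'E'
from h import *
go(.5555,-.1444,.09,-1.561,n=9)
im=get_image('side')
save(im,'s15.png')
a=cv2.imread('pics/s15.png');cv2.imwrite('pics/s15b.png',cv2.resize(a[100:210,210:340],None,fx=6,fy=5,interpolation=cv2.INTER_NEAREST))
E
```

```text
pos [0.5932 0.2156 0.0982] rot [-1.574 -0.002 -1.426] F [ 1.1 -0.7 -1. ] w 0.0408 t 13.82
delta [-0.0042 -0.04   -0.0009] [ 0.0002 -0.0004 -0.015 ] x9 rows norm/row 0.0402 0.015
```

View pics/s15b.png

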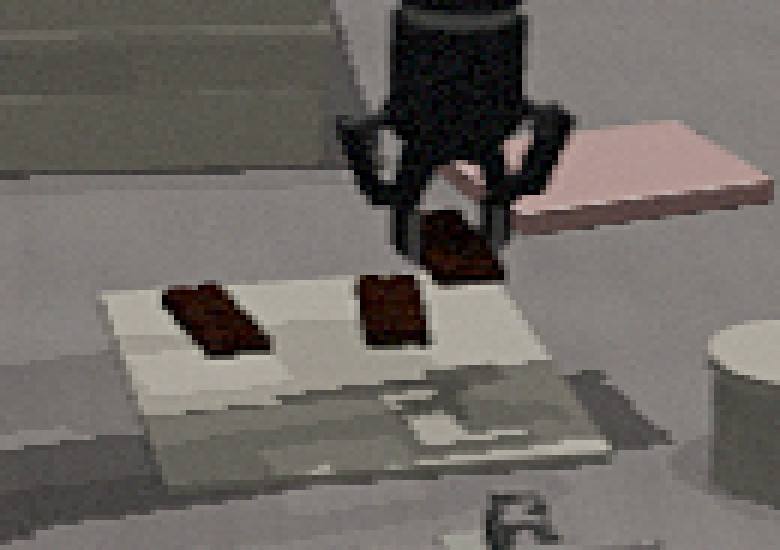

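Call:
{"name": "jog_arm", "arguments": {"steps": "-0.003 -0.025 0 0 0 -0.015; -0.004 -0.035 0 0 0 -0.015; -0.004 -0.035 0 0 0 -0.015; -0.004 -0.035 0 0 0 -0.015; -0.004 -0.035 0 0 0 -0.015; -0.004 -0.035 0 0 0 -0.015; -0.004 -0.035 0 0 0 -0.015; -0.004 -0.035 0 0 0 -0.015; -0.004 -0.035 0 0 0 -0.015; 0 -0.02 0 0 0 0; 0 0 0 0 0 0; 0 0 0 0 0 0"}}

```text
time: 14.87
position: [0.5398, -0.1187, 0.0761]
eef_rot: [-1.603, 0.007, -1.563]
force: [0.5, 0.2, -1.4]
width: 0.0404
```

```bash
python3 - <<'E'
from h import *
go(.5555,-.1444,.04,-1.561,n=3)
E
```

```text
pos [ 0.5398 -0.1187  0.0761] rot [-1.603  0.007 -1.563] F [ 0.5  0.2 -1.4] w 0.0404 t 14.87
delta [ 0.0052 -0.0086 -0.012 ] [-0.0023 -0.0109  0.0008] x3 rows norm/row 0.0157 0.011
```

Call:
{"name": "jog_arm", "arguments": {"steps": "0.005 -0.008 -0.008 -0.002 -0.01 0; 0.005 -0.008 -0.008 -0.002 -0.01 0; 0.005 -0.008 -0.008 -0.002 -0.01 0; 0 0 0 0 0 0; 0 0 0 0 0 0"}}

```text
time: 15.28
position: [0.5537, -0.1396, 0.0449]
eef_rot: [-1.577, 0.004, -1.558]
force: [0.4, -0.5, -1.1]
width: 0.0402
```

```bash
python3 - <<'E'
from h import *
go(.5555,-.1444,.04,-1.561,n=1)
im=get_image('side')
save(im,'s16.png')
held(im,(.5,.61),(-.21,-.07),(.06,.13))
E
```

```text
pos [ 0.5537 -0.1396  0.0449] rot [-1.577  0.004 -1.558] F [ 0.4 -0.5 -1.1] w 0.0402 t 15.28
delta [ 0.0018 -0.0048 -0.0049] [-0.0044 -0.0067 -0.0026] x1 rows norm/row 0.0071 0.008
199
x [0.5323 0.5353 0.5542 0.5699 0.5722] y [-0.1873 -0.1855 -0.1507 -0.0937 -0.092 ] z [0.0713 0.0791 0.0842 0.0867 0.0897]
slope dx/dy deg 1.9085867411229585 xmid 0.5538700800760392
```

Call:
{"name": "jog_arm", "arguments": {"steps": "0.0018 -0.0045 -0.005 -0.004 -0.006 -0.002; 0 0 -0.009 0 0 0; 0 0 -0.009 0 0 0; 0 0 0 0 0 0; 0 0 0 0 0 0"}}

```text
time: 15.75
position: [0.556, -0.142, 0.0197]
eef_rot: [-1.571, 0.0, -1.557]
force: [0.3, -1.0, 0.2]
width: 0.0407
```

```bash
python3 - <<'E'
from h import *
go(.5555,-.1444,-.003,-1.561,n=3)
im=get_image('side')
held(im,(.5,.61),(-.21,-.07),(.04,.13))
E
```

```text
pos [ 0.556  -0.142   0.0197] rot [-1.571  0.    -1.557] F [ 0.3 -1.   0.2] w 0.0407 t 15.75
delta [-0.0002 -0.0008 -0.0076] [-0.0001  0.     -0.0013] x3 rows norm/row 0.0076 0.001
206
x [0.5355 0.5362 0.5561 0.5718 0.5734] y [-0.1915 -0.1898 -0.1553 -0.0996 -0.0945] z [0.0496 0.0539 0.059  0.0616 0.0835]
slope dx/dy deg 0.9133641126601342 xmid 0.5554145712944955
```

Call:
{"name": "jog_arm", "arguments": {"steps": "-0.0003 -0.0024 -0.001 0 0 -0.004; 0 0 -0.006 0 0 0; 0 0 -0.005 0 0 0; 0 0 0 0 0 0; 0 0 0 0 0 0"}}

```text
time: 16.22
position: [0.556, -0.1449, 0.0072]
eef_rot: [-1.57, -0.0, -1.562]
force: [-0.3, 0.5, -1.3]
width: 0.0406
```

```bash
python3 - <<'E'
from h import *
go(.5555,-.1444,-.003,-1.561,n=3)
im=get_image('side'); save(im,'s17.png')
held(im,(.5,.61),(-.21,-.07),(.03,.13))
a=cv2.imread('pics/s17.png');cv2.imwrite('pics/s17b.png',cv2.resize(a[180:270,230:350],None,fx=6.5,fy=6,interpolation=cv2.INTER_NEAREST))
E
```

```text
pos [ 0.556  -0.1449  0.0072] rot [-1.57  -0.    -1.562] F [-0.3  0.5 -1.3] w 0.0406 t 16.22
delta [-0.0002  0.0002 -0.0034] [0.0001 0.0004 0.0002] x3 rows norm/row 0.0034 0.000
201
x [0.5352 0.5363 0.5564 0.5724 0.5729] y [-0.195  -0.1921 -0.1566 -0.0997 -0.0971] z [0.0371 0.0417 0.0464 0.0491 0.0823]
slope dx/dy deg 2.493831603814469 xmid 0.5560191666658082
```

View pics/s17b.png

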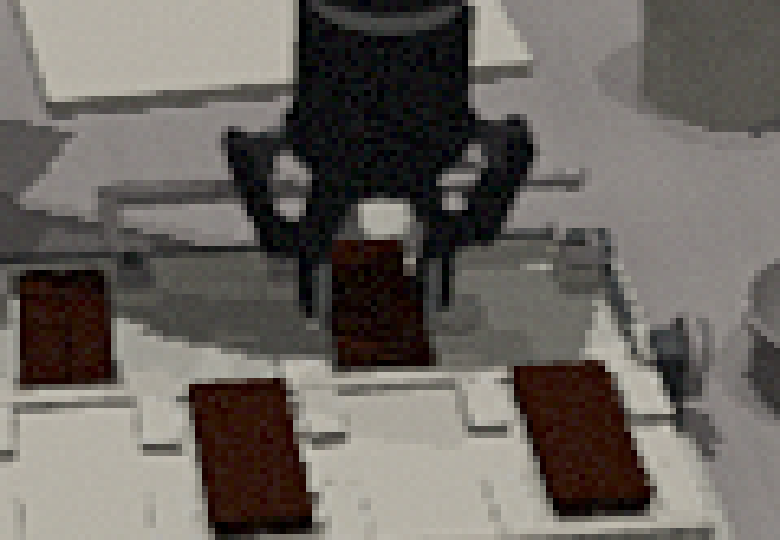

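Call:
{"name": "jog_arm", "arguments": {"steps": "-0.0004 0.0004 -0.005 0 0 0; 0 0 -0.004 0 0 0; 0 0 -0.002 0 0 0; 0 0 0 0 0 0"}}

```text
time: 16.6
position: [0.5567, -0.145, -0.002]
eef_rot: [-1.568, -0.001, -1.561]
force: [0.0, -1.2, -1.0]
width: 0.0403
```

Call:
{"name": "jog_arm", "arguments": {"steps": "-0.0014 0.0004 -0.001 0 0.001 0; 0 0 -0.001 0 0 0; 0 0 0 0 0 0"}}

```text
time: 16.85
position: [0.5566, -0.145, -0.0021]
eef_rot: [-1.567, -0.002, -1.561]
force: [0.2, -0.1, -1.1]
width: 0.0406
```

```bash
python3 - <<'E'
from h import *
go(.5555,-.1444,-.003,-1.561,n=3)
im=get_image('side'); save(im,'s18.png')
held(im,(.5,.61),(-.21,-.07),(.03,.05))
E
```

```text
pos [ 0.5566 -0.145  -0.0021] rot [-1.567 -0.002 -1.561] F [ 0.2 -0.1 -1.1] w 0.0406 t 16.85
delta [-0.0004  0.0002 -0.0003] [0.0007 0.0013 0.0001] x3 rows norm/row 0.0005 0.002
168
x [0.5376 0.5391 0.5578 0.573  0.5812] y [-0.1965 -0.1925 -0.1518 -0.0981 -0.0953] z [0.0319 0.0345 0.0378 0.0398 0.0423]
slope dx/dy deg 2.126582782928142 xmid 0.5564706378454812
```

Call:
{"name": "jog_arm", "arguments": {"steps": "0 0 0 0 0 0; 0 0 0 0 0 0; 0 0 0 0 0 0; 0 0 0.006 0 0 0; 0 0 0.02 0 0 0; 0 0 0.03 0 0 0; 0 0.01 0.04 0 0 0; 0 0.03 0.02 0 0 0; 0 0.04 0 0 0 0;0 0.04 0 0 0 0;0 0.02 0 0 0 0; 0 0 0 0 0 0", "fingers": 65}}

```text
time: 17.9
position: [0.5552, -0.0009, 0.1211]
eef_rot: [-1.564, 0.001, -1.569]
force: [-0.0, -0.4, -0.3]
width: 0.0556
```

```bash
python3 - <<'E'
from h import *
go(.5,-.043,.1,-1.561,n=9)
im=get_image('top'); save(im,'t19.png'); bars(im)
a=cv2.imread('pics/t19.png');cv2.imwrite('pics/t19b.png',cv2.resize(a[130:290,230:400],None,fx=4.4,fy=3.7,interpolation=cv2.INTER_CUBIC))
im=get_image('side'); save(im,'s19.png')
held(im,(.5,.61),(-.21,-.07),(.03,.05))
a=cv2.imread('pics/s19.png');cv2.imwrite('pics/s19b.png',cv2.resize(a[180:310,200:360],None,fx=5,fy=4.6,interpolation=cv2.INTER_CUBIC))
E
```

```text
pos [ 0.5552 -0.0009  0.1211] rot [-1.564e+00  1.000e-03 -1.569e+00] F [-0.  -0.4 -0.3] w 0.0556 t 17.9
delta [-0.0061 -0.0047 -0.0023] [-0.0001  0.0008  0.0008] x9 rows norm/row 0.0081 0.001
bar c(0.6720 -0.1553) mean(0.6751 -0.1611) z0.0400  29x147  yaw(deg from y) 11.9 n140
bar c(0.6230 -0.2709) mean(0.6229 -0.2699) z0.0566  40x100  yaw(deg from y) -0.8 n607
bar c(0.5490 -0.1355) mean(0.5555 -0.1358) z0.0365  77x114  yaw(deg from y) -11.2 n705
bar c(0.5760 0.3466) mean(0.5758 0.3463) z0.0252  42x100  yaw(deg from y) -2.8 n555
bar c(0.4890 -0.2714) mean(0.4879 -0.2723) z0.0565  42x102  yaw(deg from y) -0.7 n625
bar c(0.4643 0.3377) mean(0.4641 0.3379) z0.0256  43x101  yaw(deg from y) 16.0 n575
bar c(0.4262 -0.1389) mean(0.4206 -0.1386) z0.0365  63x106  yaw(deg from y) -0.7 n664
247
x [0.5367 0.5373 0.5557 0.5726 0.5733] y [-0.1913 -0.1884 -0.1447 -0.0985 -0.0924] z [0.0314 0.034  0.0375 0.0398 0.0414]
slope dx/dy deg -0.6854868990698892 xmid 0.5550309034903449
```

View pics/t19b.png

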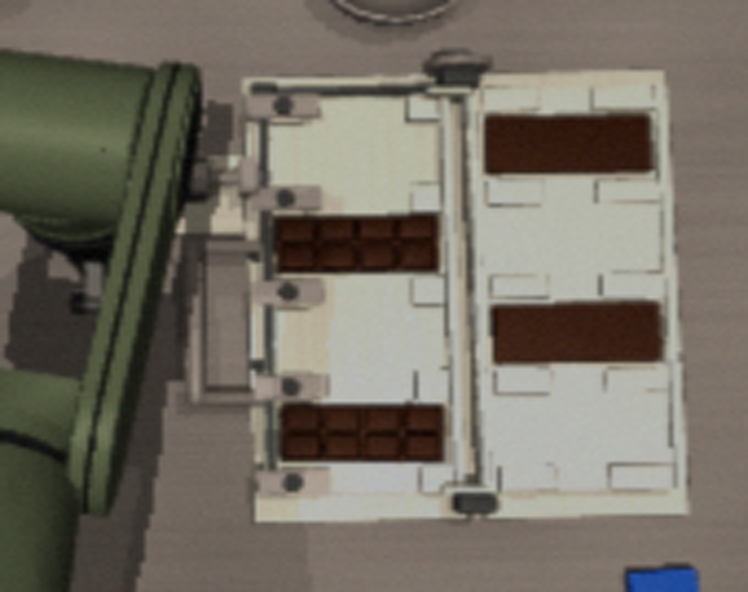

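View pics/s19b.png

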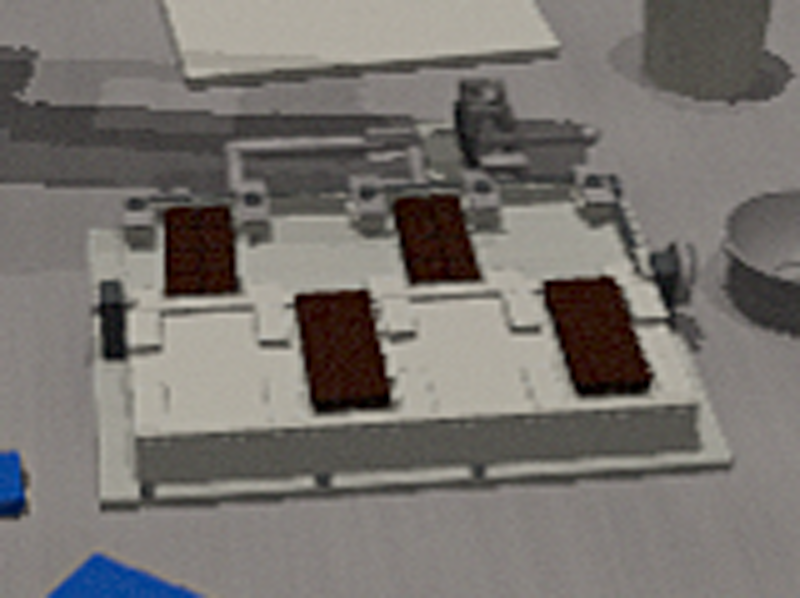

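Call:
{"name": "jog_arm", "arguments": {"steps": "0.02 -0.006 0 0 0 0; 0.02 -0.006 0 0 0 0; 0.02 -0.006 0 0 0 0; 0.02 -0.006 0 0 0 0; 0.014 -0.006 0 0 0 0; 0 0 0 0 0 0; 0 0 0 0 0 0", "fingers": 40}}

```text
time: 18.58
position: [0.6496, -0.0464, 0.1174]
eef_rot: [-1.572, -0.005, -1.58]
force: [-1.0, -0.0, -0.4]
width: 0.034
```

```bash
python3 - <<'E'
from h import *
s=ctrl.get_state(); print(np.round(s['joint_pos'],3))
go(.6495,-.031,.12,0.010,n=13)
E
```

```text
[-0.201  0.443  1.423 -0.005  1.275 -0.191]
pos [ 0.6496 -0.0464  0.1174] rot [-1.572 -0.005 -1.58 ] F [-1.  -0.  -0.4] w 0.034 t 18.58
delta [-0.      0.0012  0.0002] [0.0003 0.0002 0.1223] x13 rows norm/row 0.0012 0.122
```

Call:
{"name": "jog_arm", "arguments": {"steps": "0 0.001 0 0 0 0.122; 0 0.001 0 0 0 0.122; 0 0.001 0 0 0 0.122; 0 0.001 0 0 0 0.122; 0 0.001 0 0 0 0.122; 0 0.001 0 0 0 0.122; 0 0.001 0 0 0 0.122; 0 0.001 0 0 0 0.122; 0 0.001 0 0 0 0.122; 0 0.001 0 0 0 0.122; 0 0.001 0 0 0 0.122; 0 0.001 0 0 0 0.122"}}

```text
time: 19.58
position: [0.633, -0.0424, 0.1119]
eef_rot: [-1.584, 0.009, -0.08]
force: [0.5, 0.1, -0.0]
width: 0.034
```

```bash
python3 - <<'E'
from h import *
go(.6495,-.031,.12,0.010,n=2)
E
```

```text
pos [ 0.633  -0.0424  0.1119] rot [-1.584  0.009 -0.08 ] F [ 0.5  0.1 -0. ] w 0.034 t 19.58
delta [0.0083 0.0057 0.0041] [ 0.0066 -0.0049  0.0452] x2 rows norm/row 0.0108 0.046
```

Correct, then tilt 0.5 rad in the air to test the tool-frame offset and reach.

Call:
{"name": "jog_arm", "arguments": {"steps": "0.0083 0.0057 0.004 0.0066 -0.005 0.045; 0.0083 0.0057 0.004 0.0066 -0.005 0.045; 0 0 0 0 0 0; 0 0 0.01 0 -0.1 0; 0 0 0.01 0 -0.1 0; 0 0 0.01 0 -0.1 0; 0 0 0.01 0 -0.1 0; 0 0 0.01 0 -0.1 0; 0 0 0 0 0 0; 0 0 0 0 0 0"}}

```text
time: 20.42
position: [0.6338, -0.0346, 0.1592]
eef_rot: [-1.575, -0.495, 0.004]
force: [0.5, 0.3, -0.3]
width: 0.0343
```

```bash
python3 - <<'E'
from h import *
s=ctrl.get_state(); print(np.round(s['joint_pos'],3)); 
Rm=Ro.from_euler('xyz',s['eef_rot']).as_matrix(); print('tool y',np.round(Rm[:,1],3), 'pos',np.round(s['position'],4))
im=get_image('side'); save(im,'s20.png')
print('TCP px',np.round(w2px(im,s['position'])), 'TCP-27mm', np.round(w2px(im,s['position']-.027*Rm[:,1])))
print('TCP z+27', np.round(w2px(im,s['position']+[0,0,.027])))
a=cv2.imread('pics/s20.png');cv2.imwrite('pics/s20b.png',cv2.resize(a[90:260,230:400],None,fx=4,fy=3.5,interpolation=cv2.INTER_NEAREST))
E
```

```text
[-0.255  0.086  1.875  0.183  0.708 -1.94 ]
tool y [ 0.475 -0.002 -0.88 ] pos [ 0.6338 -0.0346  0.1592]
TCP px [310. 175.] TCP-27mm [306. 168.]
TCP z+27 [310. 167.]
```

View pics/s20b.png

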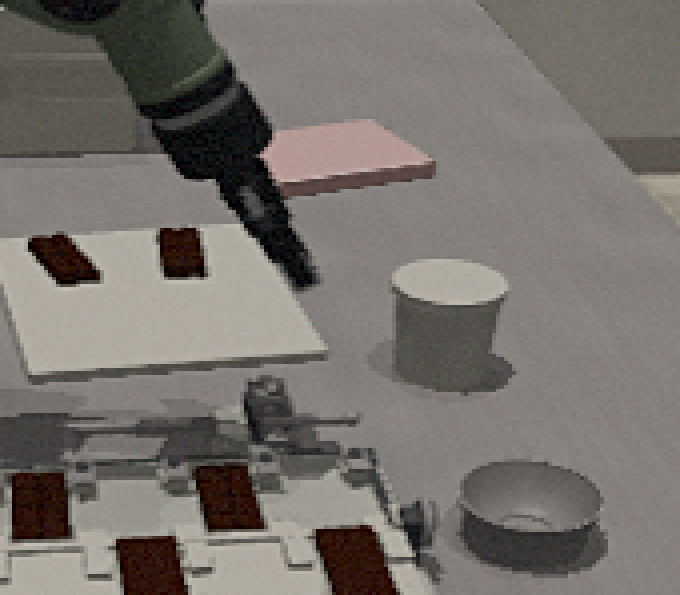

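```bash
python3 - <<'E'
from h import *
go(.6495,-.031,.07,0.010,n=6)
im=get_image('top')
for r in tip_of('top','bolt_grip'): print(r['conf'],np.round(c2w(im,r['at']),4))
P,u,v=pts(im,np.ones((420,560),bool))
s=(P[:,0]>.63)&(P[:,0]<.69)&(P[:,1]>-.06)&(P[:,1]<0)&(P[:,2]>.022)&(P[:,2]<.06)
Q=P[s];print(len(Q),np.round(Q[:,1].mean(),4),np.round(Q.min(0),4),np.round(Q.max(0),4))
E
```

```text
pos [ 0.6337 -0.0344  0.1586] rot [-1.574 -0.493  0.005] F [-1.  -0.2 -0.4] w 0.0341 t 20.47
delta [ 0.0026  0.0006 -0.0148] [-0.0001  0.0821  0.001 ] x6 rows norm/row 0.0150 0.082
0.43 [ 0.6431 -0.0348  0.0377]
35 -0.0325 [ 0.6466 -0.0382  0.0353] [ 0.6712 -0.0269  0.0474]
```

Call:
{"name": "jog_arm", "arguments": {"steps": "0.0026 0.0004 -0.01 0 0.082 0.001; 0.0026 0.0004 -0.01 0 0.082 0.001; 0.0026 0.0004 -0.01 0 0.082 0; 0.0026 0.0004 -0.01 0 0.082 0; 0.0026 0.0004 -0.01 0 0.082 0; 0.0026 0.0004 -0.01 0 0.082 0; 0 0 0 0 0 0; 0 0 0 0 0 0"}}

```text
time: 21.23
position: [0.6627, -0.0344, 0.0956]
eef_rot: [-1.578, 0.021, 0.004]
force: [0.1, 0.5, 0.4]
width: 0.034
```

```bash
python3 - <<'E'
from h import *
go(.6495,-.032,.05,0.010,n=3)
E
```

```text
pos [ 0.6627 -0.0344  0.0956] rot [-1.578  0.021  0.004] F [0.1 0.5 0.4] w 0.034 t 21.23
delta [-0.0044  0.0008 -0.0152] [ 0.0024 -0.0068  0.0019] x3 rows norm/row 0.0158 0.007
```

Call:
{"name": "jog_arm", "arguments": {"steps": "-0.0044 0.0008 -0.015 0.002 -0.007 0.002; -0.0044 0.0008 -0.015 0.002 -0.007 0.002; -0.0044 0.0008 -0.015 0.002 -0.007 0.002; 0 0 0 0 0 0; 0 0 0 0 0 0"}}

```text
time: 21.65
position: [0.6533, -0.0327, 0.0529]
eef_rot: [-1.574, -0.012, 0.01]
force: [-0.2, -0.2, 0.5]
width: 0.0344
```

```bash
python3 - <<'E'
from h import *
go(.6495,-.032,0,0.010,n=4)
im=get_image('side'); save(im,'s21.png')
a=cv2.imread('pics/s21.png');cv2.imwrite('pics/s21b.png',cv2.resize(a[160:240,270:360],None,fx=8,fy=7,interpolation=cv2.INTER_NEAREST))
E
```

```text
pos [ 0.6533 -0.0327  0.0529] rot [-1.574 -0.012  0.01 ] F [-0.2 -0.2  0.5] w 0.0344 t 21.65
delta [-0.0009  0.0002 -0.0132] [ 0.0008  0.0031 -0.    ] x4 rows norm/row 0.0133 0.003
```

View pics/s21b.png

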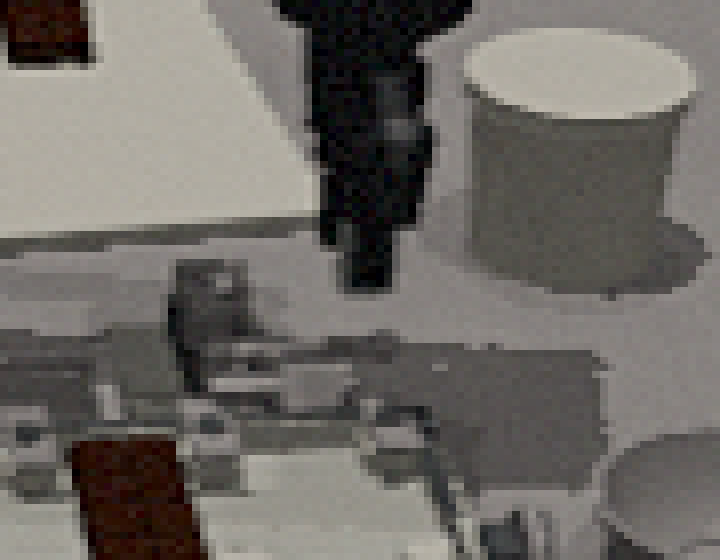

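Call:
{"name": "jog_arm", "arguments": {"steps": "-0.0012 0.0002 -0.013 0.001 0.003 0; -0.0009 0.0002 -0.013 0.001 0.003 0; -0.0009 0.0002 -0.013 0.001 0.003 0; -0.0005 0 -0.01 0 0.003 0; 0 0 0 0 0 0; 0 0 0 0 0 0"}}

```text
time: 22.2
position: [0.6524, -0.0327, 0.0034]
eef_rot: [-1.572, -0.006, 0.01]
force: [0.2, 0.3, 0.7]
width: 0.0343
```

```bash
python3 - <<'E'
from h import *
go(.6495,-.032,0,0.010,n=1)
im=get_image('side'); save(im,'s22.png')
a=cv2.imread('pics/s22.png');cv2.imwrite('pics/s22b.png',cv2.resize(a[160:240,270:360],None,fx=8,fy=7,interpolation=cv2.INTER_NEAREST))
im=get_image('top'); save(im,'t22.png')
a=cv2.imread('pics/t22.png');cv2.imwrite('pics/t22b.png',cv2.resize(a[120:220,220:320],None,fx=6,fy=6,interpolation=cv2.INTER_NEAREST))
E
```

```text
pos [ 0.6524 -0.0327  0.0034] rot [-1.572 -0.006  0.01 ] F [0.2 0.3 0.7] w 0.0343 t 22.2
delta [-0.0029  0.0007 -0.0034] [0.0016 0.0063 0.0002] x1 rows norm/row 0.0045 0.007
```

View pics/s22b.png

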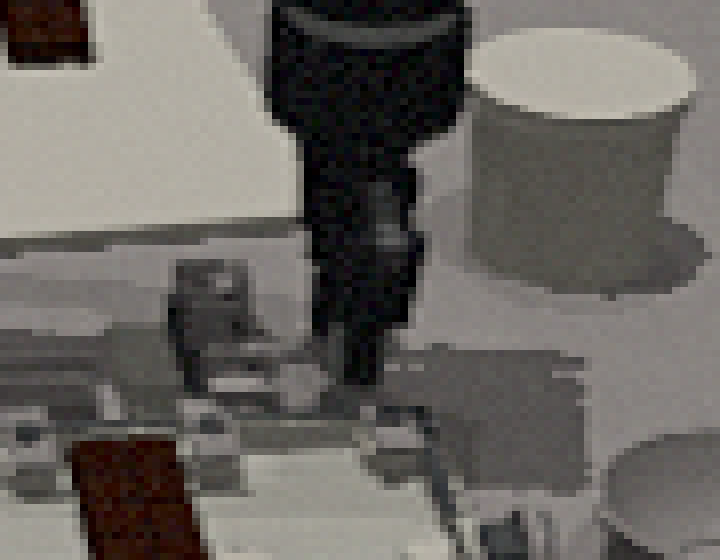

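View pics/t22b.png

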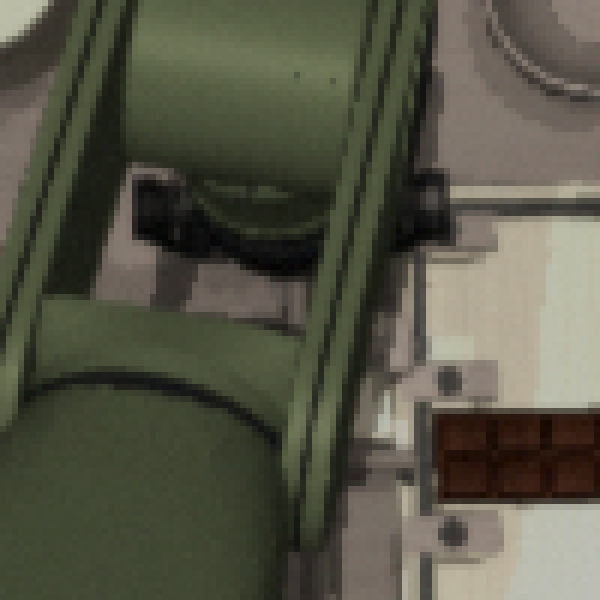

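Call:
{"name": "jog_arm", "arguments": {"steps": "-0.002 0.0007 -0.003 0.001 0.005 0; 0 0 0 0 0 0; 0 0 0 0 0 0; 0 0 0 0 0 0; 0 0 0 0 0 0; 0 0 0 0 0 0", "fingers": 0}}

```text
time: 22.8
position: [0.6509, -0.031, 0.0018]
eef_rot: [-1.571, -0.003, 0.011]
force: [-0.5, 1.3, -1.2]
width: 0.0077
```

```bash
python3 - <<'E'
from h import *
go(.6495,-.032,0,0.010,n=1)
im=get_image('side'); save(im,'s23.png')
a=cv2.imread('pics/s23.png');cv2.imwrite('pics/s23b.png',cv2.resize(a[160:240,270:360],None,fx=8,fy=7,interpolation=cv2.INTER_NEAREST))
E
```

```text
pos [ 0.6509 -0.031   0.0018] rot [-1.571 -0.003  0.011] F [-0.5  1.3 -1.2] w 0.0077 t 22.8
delta [-0.0014 -0.001  -0.0018] [-0.0001  0.0027 -0.0006] x1 rows norm/row 0.0025 0.003
```

View pics/s23b.png

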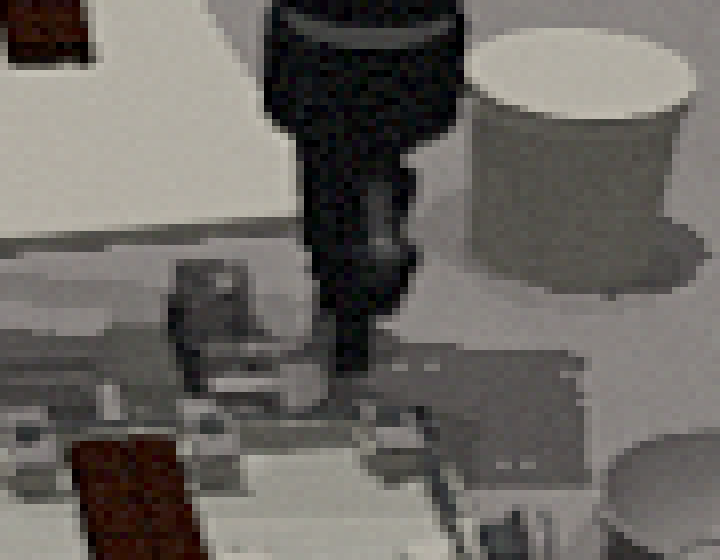

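Call:
{"name": "jog_arm", "arguments": {"steps": "0 0 0 0 0 0; 0 0 0 0 0 0; -0.001 -0.001 -0.005 0 0.002 0; 0 0 -0.004 0 0 0; 0 0 0 0 0 0; 0 0 0 0 0 0", "fingers": 30}}

```text
time: 23.35
position: [0.6515, -0.0336, -0.0066]
eef_rot: [-1.573, -0.004, 0.01]
force: [0.7, 0.1, -0.2]
width: 0.0256
```

Call:
{"name": "jog_arm", "arguments": {"steps": "0 0 0 0 0 0; 0 0 0 0 0 0; 0 0 0 0 0 0; 0 0 0 0 0 0; 0 0 0 0 0 0", "fingers": 0}}

```text
time: 23.77
position: [0.6513, -0.0305, -0.0067]
eef_rot: [-1.568, -0.003, 0.01]
force: [0.6, 0.3, -0.3]
width: 0.0082
```

Call:
{"name": "jog_arm", "arguments": {"steps": "0.0015 0 0.0045 0 -0.05 0; 0.0015 0 0.0045 0 -0.05 0; 0.0015 0 0.0045 0 -0.05 0; 0.0002 0 0.0044 0 -0.05 0; 0.0002 0 0.0044 0 -0.05 0; 0.0002 0 0.0044 0 -0.05 0"}}

```text
time: 24.27
position: [0.6603, -0.0309, 0.0149]
eef_rot: [-1.571, -0.323, 0.008]
force: [3.0, 1.4, -6.0]
width: 0.0078
```

```bash
python3 - <<'E'
from h import *
go(.6566,-.0305,.0197,0.010,pitch=-.3,n=1)
im=get_image('side'); save(im,'s24.png')
a=cv2.imread('pics/s24.png');cv2.imwrite('pics/s24b.png',cv2.resize(a[160:240,270:360],None,fx=8,fy=7,interpolation=cv2.INTER_NEAREST))
E
```

```text
pos [ 0.6603 -0.0309  0.0149] rot [-1.571 -0.323  0.008] F [ 3.   1.4 -6. ] w 0.0078 t 24.27
delta [-0.0037  0.0004  0.0048] [0.0004 0.0227 0.0022] x1 rows norm/row 0.0061 0.023
```

View pics/s24b.png

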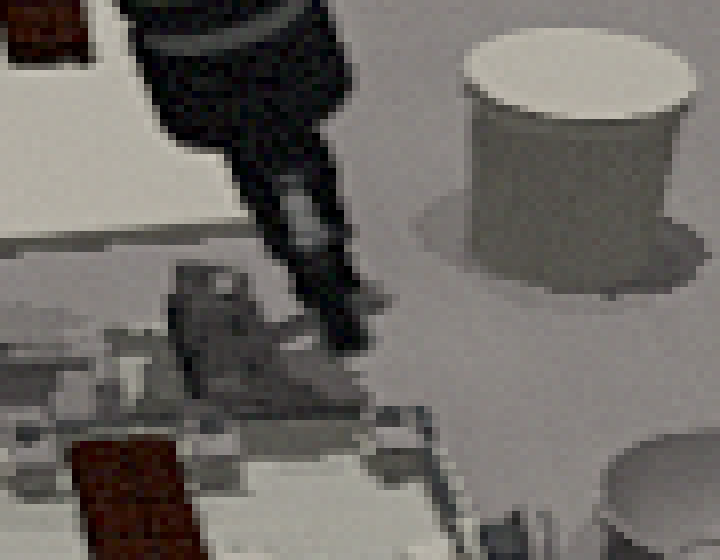

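Call:
{"name": "jog_arm", "arguments": {"steps": "-0.001 0 0.0045 0 -0.03 0; -0.001 0 0.0045 0 -0.03 0; -0.0015 0 0.0045 0 -0.04 0; -0.0015 0 0.0045 0 -0.04 0; -0.002 0 0.004 0 -0.04 0; -0.002 0 0.004 0 -0.04 0; -0.002 0 0.003 0 -0.04 0"}}

```text
time: 24.9
position: [0.6448, -0.0312, 0.0377]
eef_rot: [-1.575, -0.588, 0.009]
force: [-2.9, 2.9, -8.5]
width: 0.0076
```

```bash
python3 - <<'E'
from h import *
go(.6482,-.0305,.0415,0.010,pitch=-.6,n=1)
im=get_image('side'); save(im,'s25.png')
a=cv2.imread('pics/s25.png');cv2.imwrite('pics/s25b.png',cv2.resize(a[160:240,270:360],None,fx=8,fy=7,interpolation=cv2.INTER_NEAREST))
E
```

```text
pos [ 0.6448 -0.0312  0.0377] rot [-1.575 -0.588  0.009] F [-2.9  2.9 -8.5] w 0.0076 t 24.9
delta [0.0034 0.0007 0.0038] [ 0.0037 -0.0118  0.0032] x1 rows norm/row 0.0052 0.013
```

View pics/s25b.png

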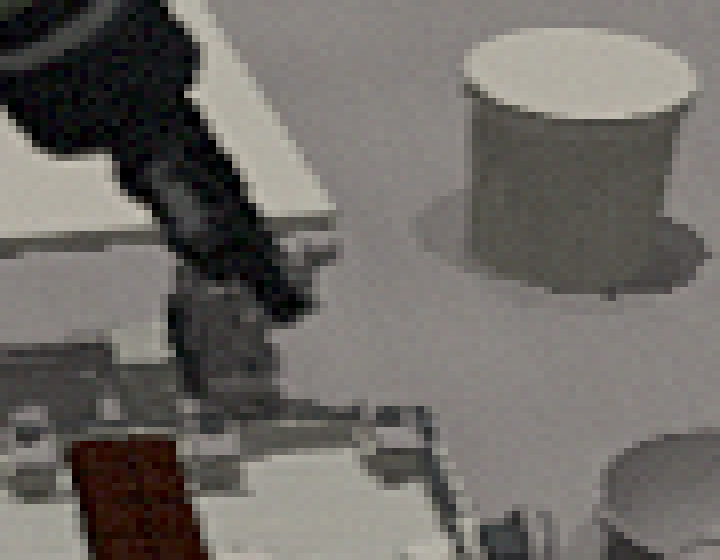

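```bash
python3 - <<'E'
from h import *
im=get_image('side')
for th in np.arange(.3,1.41,.1): print(round(th,1),np.round(w2px(im,[.6075+.062*np.cos(th),-.031,.037+.062*np.sin(th)]),1), np.round(w2px(im,[.6075+.044*np.cos(th),-.031,.037+.044*np.sin(th)]),1))
E
```

```text
0.3 [318. 204.] [312.5 205.7]
0.4 [317.5 202.4] [312.1 204.6]
0.5 [316.7 200.9] [311.5 203.5]
0.6 [315.8 199.5] [310.9 202.5]
0.7 [314.7 198.1] [310.1 201.6]
0.8 [313.4 196.9] [309.2 200.7]
0.9 [312.  195.8] [308.2 199.9]
1.0 [310.5 194.8] [307.  199.3]
1.1 [308.8 194. ] [305.9 198.7]
1.2 [307.  193.4] [304.6 198.2]
1.3 [305.1 192.9] [303.3 197.9]
1.4 [303.2 192.6] [301.9 197.7]
```

Call:
{"name": "jog_arm", "arguments": {"steps": "-0.002 0 0.005 0 0 0; -0.001 0.004 0.003 0 0 0; 0 0.007 0.001 0 0 0; 0 0.007 0.001 0 0 0; 0 0.007 0.001 0 0 0; 0 0.007 0.001 0 0 0"}}

```text
time: 25.5
position: [0.6307, 0.0011, 0.0384]
eef_rot: [-1.571, -0.555, 0.008]
force: [6.9, -0.6, -14.5]
width: 0.0073
```

```bash
python3 - <<'E'
from h import *
go(.6435,.0095,.0415,0.010,pitch=-.6,n=1)
im=get_image('side'); save(im,'s26.png')
a=cv2.imread('pics/s26.png');cv2.imwrite('pics/s26b.png',cv2.resize(a[160:240,270:360],None,fx=8,fy=7,interpolation=cv2.INTER_NEAREST))
E
```

```text
pos [0.6307 0.0011 0.0384] rot [-1.571 -0.555  0.008] F [  6.9  -0.6 -14.5] w 0.0073 t 25.5
delta [0.0128 0.0084 0.0031] [ 0.001  -0.0449  0.0028] x1 rows norm/row 0.0156 0.045
```

View pics/s26b.png

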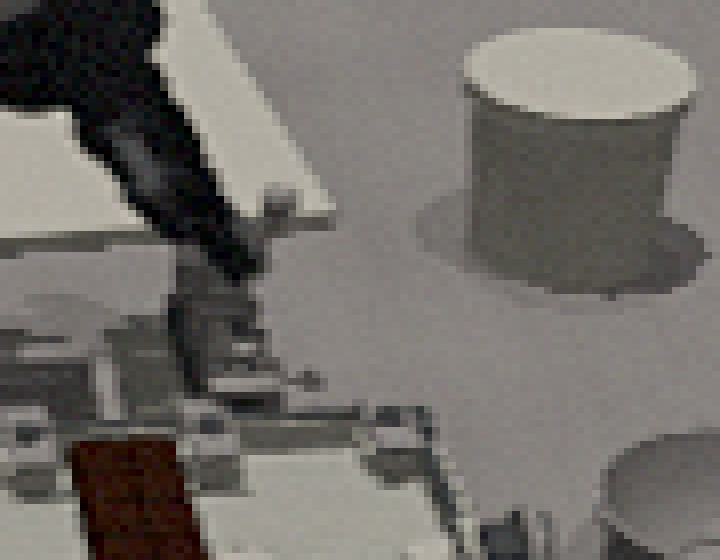

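Call:
{"name": "jog_arm", "arguments": {"steps": "0.004 0.004 0 0 0 0; 0.003 0.004 0 0 0 0; 0 0.003 0 0 0 0; 0 0 0 0 0 0"}}

```text
time: 25.88
position: [0.6369, 0.0093, 0.0374]
eef_rot: [-1.582, -0.547, 0.016]
force: [-1.0, 2.1, -2.1]
width: 0.0075
```

```bash
python3 - <<'E'
from h import *
go(.6435,.0105,.0415,0.010,pitch=-.6,n=1)
im=get_image('side'); save(im,'s27.png')
for th in np.arange(.7,1.41,.1): print(round(th,1),np.round(w2px(im,[.6075+.062*np.cos(th),.010,.037+.062*np.sin(th)]),1))
a=cv2.imread('pics/s27.png');cv2.imwrite('pics/s27b.png',cv2.resize(a[160:240,270:360],None,fx=8,fy=7,interpolation=cv2.INTER_NEAREST))
E
```

```text
pos [0.6369 0.0093 0.0374] rot [-1.582 -0.547  0.016] F [-1.   2.1 -2.1] w 0.0075 t 25.88
delta [0.0066 0.0012 0.0041] [ 0.0098 -0.0532 -0.0004] x1 rows norm/row 0.0079 0.054
0.7 [312.3 191.5]
0.8 [311.1 190.3]
0.9 [309.7 189.2]
1.0 [308.2 188.3]
1.1 [306.5 187.5]
1.2 [304.8 186.9]
1.3 [302.9 186.4]
1.4 [301.  186.1]
```

View pics/s27b.png

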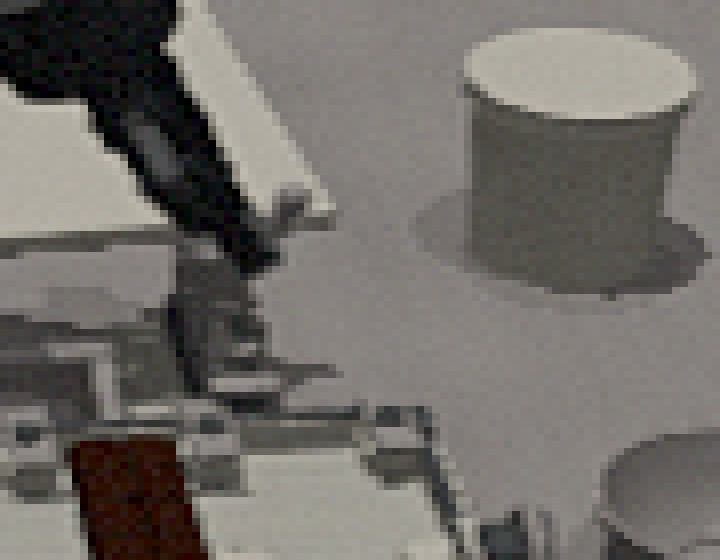

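Call:
{"name": "jog_arm", "arguments": {"steps": "0 0 0 0 0 0; 0 0 0 0 0 0; 0 0 0 0 0 0; -0.008 0 0.012 0 0 0; -0.015 0 0.025 0 0 0; -0.015 0 0.025 0 0 0; 0 0 0.03 0 0.06 0; 0 0 0 0 0.1 0; 0 0 0 0 0.1 0; 0 0 0 0 0.1 0; 0 0 0 0 0.1 0; 0 0 0 0 0 0", "fingers": 45}}

```text
time: 26.93
position: [0.5995, 0.0109, 0.1415]
eef_rot: [-1.578, -0.08, 0.01]
force: [0.6, -1.1, 0.8]
width: 0.0384
```

```bash
python3 - <<'E'
from h import *
go(.6435,.0105,.1,0.010,n=1)
im=get_image('side'); save(im,'s28.png')
a=cv2.imread('pics/s28.png');cv2.imwrite('pics/s28b.png',cv2.resize(a[160:240,270:360],None,fx=8,fy=7,interpolation=cv2.INTER_NEAREST))
im=get_image('top'); save(im,'t28.png')
E
```

```text
pos [0.5995 0.0109 0.1415] rot [-1.578 -0.08   0.01 ] F [ 0.6 -1.1  0.8] w 0.0384 t 26.93
delta [ 0.044  -0.0004 -0.0415] [0.0069 0.0798 0.0005] x1 rows norm/row 0.0604 0.080
```

View pics/s28b.png

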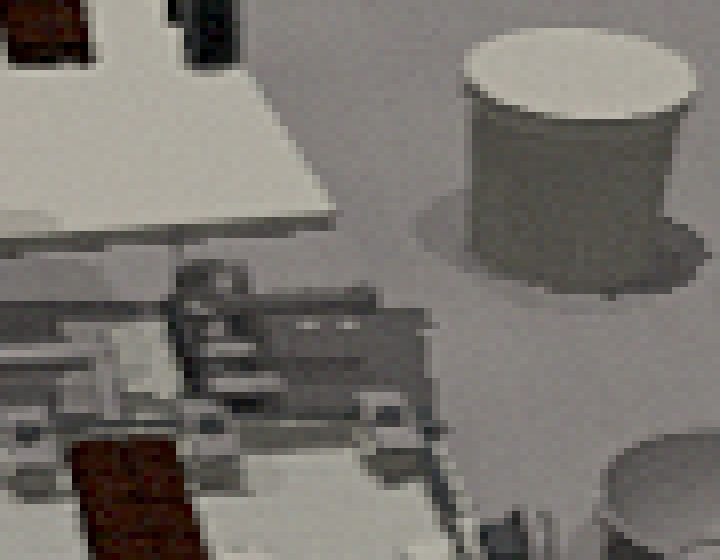

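Call:
{"name": "jog_arm", "arguments": {"steps": "-0.016 -0.008 -0.006 0.001 0.013 0; -0.016 -0.009 -0.006 0.001 0.013 0; -0.016 -0.009 -0.006 0.001 0.013 0; -0.016 -0.009 -0.006 0.001 0.013 0; -0.016 -0.009 -0.006 0.001 0.013 0; -0.016 -0.009 -0.006 0.001 0.013 0; 0 0 0 0 0 0; 0 0 0 0 0 0", "fingers": 28}}

```text
time: 27.7
position: [0.4863, -0.039, 0.1]
eef_rot: [-1.569, -0.005, 0.012]
force: [1.3, -0.9, -0.3]
width: 0.0241
```

```bash
python3 - <<'E'
from h import *
go(.500,-.044,.06,0.010,n=3)
im=get_image('side')
for r in tip_of('side','plate_grip')[:1]: print(r['conf'],np.round(c2w(im,r['at']),4))
s=ctrl.get_state(); print(np.round(s['joint_pos'],3))
P,u,v=pts(im,np.ones((420,560),bool))
m=(P[:,0]>.455)&(P[:,0]<.54)&(P[:,1]>-.065)&(P[:,1]<-.02)&(P[:,2]>.035)&(P[:,2]<.06)
Q=P[m]; print(len(Q),np.round(Q.mean(0),4),np.round(np.percentile(Q[:,1],[5,95]),4),np.round(np.percentile(Q[:,2],[5,95]),4))
E
```

```text
pos [ 0.4863 -0.039   0.1   ] rot [-1.569 -0.005  0.012] F [ 1.3 -0.9 -0.3] w 0.0241 t 27.7
delta [ 0.0046 -0.0017 -0.0133] [-0.0006  0.0017 -0.0005] x3 rows norm/row 0.0142 0.002
0.73 [ 0.4981 -0.0452  0.0445]
[-0.259  0.14   1.857  0.003  1.141 -1.843]
111 [ 0.4972 -0.0476  0.0478] [-0.0532 -0.0413] [0.0418 0.0522]
```

Call:
{"name": "jog_arm", "arguments": {"steps": "0.0046 -0.0018 -0.013 0 0.0017 0; 0.0046 -0.0018 -0.013 0 0.0017 0; 0.0046 -0.0018 -0.013 0 0.0017 0; 0 0 0 0 0 0; 0 0 0 0 0 0"}}

```text
time: 28.22
position: [0.5072, -0.0428, 0.0639]
eef_rot: [-1.571, -0.013, 0.015]
force: [-0.3, -0.6, 0.0]
width: 0.0235
```

```bash
python3 - <<'E'
from h import *
go(.500,-.0445,.004,0.010,n=4)
im=get_image('side'); save(im,'s29.png')
a=cv2.imread('pics/s29.png');cv2.imwrite('pics/s29b.png',cv2.resize(a[160:250,210:310],None,fx=7,fy=6.5,interpolation=cv2.INTER_NEAREST))
E
```

```text
pos [ 0.5072 -0.0428  0.0639] rot [-1.571 -0.013  0.015] F [-0.3 -0.6  0. ] w 0.0235 t 28.22
delta [-0.0018 -0.0004 -0.015 ] [ 0.0001  0.0033 -0.0014] x4 rows norm/row 0.0151 0.004
```

View pics/s29b.png

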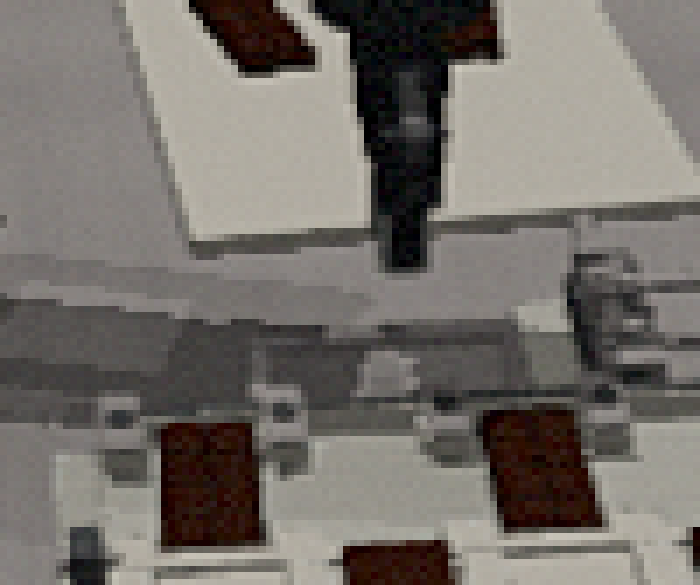

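Call:
{"name": "jog_arm", "arguments": {"steps": "-0.0025 -0.0004 -0.013 0 0.0033 -0.001; -0.0018 -0.0004 -0.013 0 0.0033 -0.001; -0.0018 -0.0004 -0.013 0 0.0033 -0.001; 0 0 -0.008 0 0 0; 0 0 0 0 0 0; 0 0 0 0 0 0"}}

```text
time: 28.77
position: [0.5063, -0.0435, 0.0217]
eef_rot: [-1.574, -0.015, 0.015]
force: [0.4, -0.1, -0.1]
width: 0.024
```

```bash
python3 - <<'E'
from h import *
go(.500,-.0445,.002,0.010,n=2)
im=get_image('side'); save(im,'s30.png')
a=cv2.imread('pics/s30.png');cv2.imwrite('pics/s30b.png',cv2.resize(a[160:250,210:310],None,fx=7,fy=6.5,interpolation=cv2.INTER_NEAREST))
E
```

```text
pos [ 0.5063 -0.0435  0.0217] rot [-1.574 -0.015  0.015] F [ 0.4 -0.1 -0.1] w 0.024 t 28.77
delta [-0.0031 -0.0005 -0.0098] [ 0.0015  0.0077 -0.0024] x2 rows norm/row 0.0103 0.008
```

View pics/s30b.png

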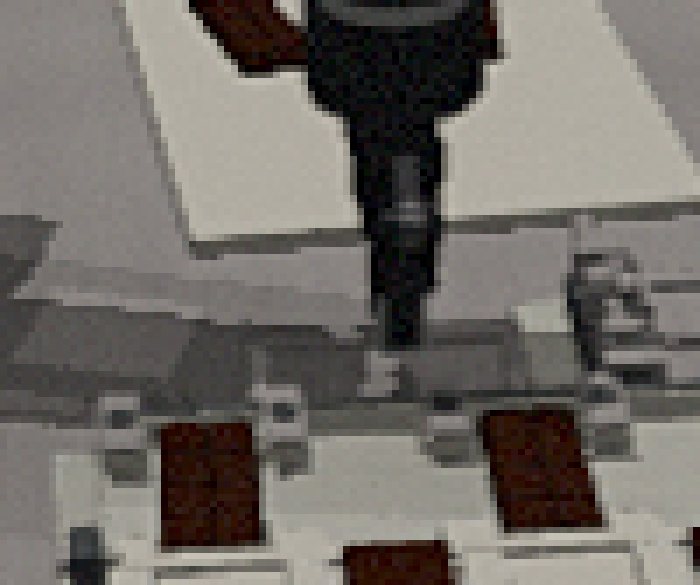

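Call:
{"name": "jog_arm", "arguments": {"steps": "-0.003 -0.0005 -0.01 0.001 0.006 -0.002; -0.002 -0.0005 -0.01 0.001 0.006 -0.002; 0 0 0 0 0 0; 0 0 0 0 0 0"}}

```text
time: 29.15
position: [0.5032, -0.045, 0.0025]
eef_rot: [-1.573, -0.007, 0.011]
force: [-0.1, 0.3, -0.0]
width: 0.0241
```

Call:
{"name": "jog_arm", "arguments": {"steps": "0 0 0 0 0 0; 0 0 0 0 0 0; 0 0 0 0 0 0; 0 0 0 0 0 0", "fingers": 0}}

```text
time: 29.48
position: [0.5027, -0.0424, 0.0023]
eef_rot: [-1.568, -0.006, 0.009]
force: [-0.4, -0.7, -0.8]
width: 0.0099
```

```bash
python3 - <<'E'
from h import *
go(.500,-.0445,.002,0.010,n=2)
im=get_image('side'); save(im,'s31.png')
a=cv2.imread('pics/s31.png');cv2.imwrite('pics/s31b.png',cv2.resize(a[160:250,210:310],None,fx=7,fy=6.5,interpolation=cv2.INTER_NEAREST))
E
```

```text
pos [ 0.5027 -0.0424  0.0023] rot [-1.568 -0.006  0.009] F [-0.4 -0.7 -0.8] w 0.0099 t 29.48
delta [-0.0014 -0.001  -0.0002] [-0.0015  0.0031  0.0005] x2 rows norm/row 0.0017 0.003
```

View pics/s31b.png

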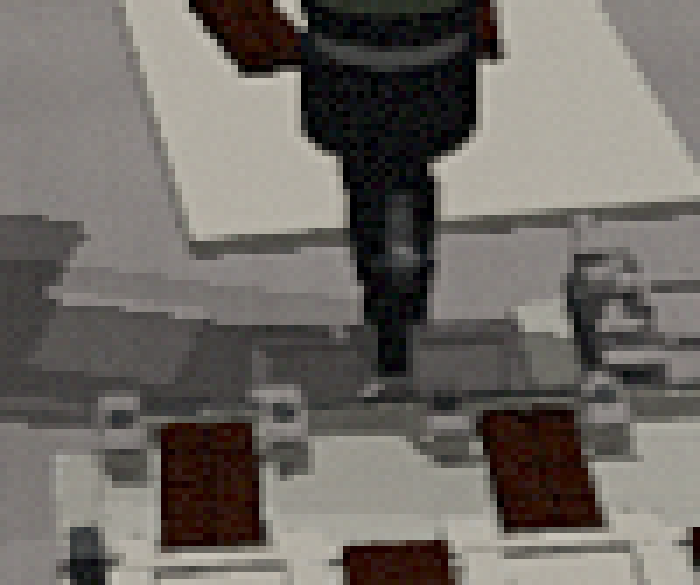

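```bash
cat >> h.py <<'E'
YH,Z0,RR=-.2074,.0023,.165
def swing(dth,n,th_end=None,x0=.5027,yaw=.009):
    s=ctrl.get_state(); p=s['position']; th=np.arctan2(p[2]-Z0,p[1]-YH); r=np.hypot(p[2]-Z0,p[1]-YH)
    print('t %.2f th %.3f (%.1f deg) r %.4f pos %s rot %s F %s M %s w %.4f'%(s['time'],th,np.degrees(th),r,np.round(p,4),np.round(s['eef_rot'],3),np.round(s['force'],1),np.round(s['moment'],2),s['width']))
    rv=(Ro.from_euler('xyz',[-np.pi/2,0,yaw])*Ro.from_euler('xyz',s['eef_rot']).inv()).as_rotvec()
    prev=p.copy(); out=[]
    for k in range(1,n+1):
        a=th+dth*k; rr=r+(RR-r)*min(1,k/3)
        t=np.array([x0+.0017*(1-np.cos(a)),YH+rr*np.cos(a),Z0+rr*np.sin(a)])
        if k==1: t[0]=p[0]+(t[0]-p[0])/2
        d=t-prev; q=rv/2 if k<=2 else rv*0
        out.append('%.4f %.4f %.4f %.3f %.3f %.3f'%(*d,*q)); prev=t
    print('; '.join(out))
E
python3 - <<'E'
from h import *
swing(.04,8)
E
```

```text
t 29.53 th -0.000 (-0.0 deg) r 0.1650 pos [ 0.5028 -0.0424  0.0023] rot [-1.568 -0.006  0.009] F [-0.4  0.6 -0.1] M [ 0.02 -0.01  0.05] w 0.0099
-0.0000 -0.0001 0.0066 -0.001 0.003 0.000; -0.0000 -0.0004 0.0066 -0.001 0.003 0.000; 0.0000 -0.0007 0.0066 -0.000 0.000 0.000; 0.0000 -0.0009 0.0065 -0.000 0.000 0.000; 0.0000 -0.0012 0.0065 -0.000 0.000 0.000; 0.0000 -0.0014 0.0064 -0.000 0.000 0.000; 0.0000 -0.0017 0.0064 -0.000 0.000 0.000; 0.0000 -0.0020 0.0063 -0.000 0.000 0.000
```

Call:
{"name": "jog_arm", "arguments": {"steps": "0 0 0.0066 -0.001 0.003 0; 0 -0.0004 0.0066 -0.001 0.003 0; 0 -0.0007 0.0066 0 0 0; 0 -0.001 0.0065 0 0 0"}}

```text
time: 29.87
position: [0.5024, -0.0442, 0.0274]
eef_rot: [-1.568, 0.001, 0.007]
force: [3.8, 1.0, -8.8]
width: 0.01
```

```bash
python3 - <<'E'
from h import *
im=get_image('side'); save(im,'s32.png')
swing(.045,12)
a=cv2.imread('pics/s32.png');cv2.imwrite('pics/s32b.png',cv2.resize(a[150:280,190:340],None,fx=5,fy=4.5,interpolation=cv2.INTER_NEAREST))
E
```

```text
t 29.92 th 0.160 (9.2 deg) r 0.1651 pos [ 0.5025 -0.0444  0.0286] rot [-1.568e+00  1.000e-03  7.000e-03] F [-0.6  1.5 -4.8] M [ 0.58 -0.08 -0.01] w 0.0094
0.0001 -0.0014 0.0073 -0.001 -0.000 0.001; 0.0002 -0.0017 0.0072 -0.001 -0.000 0.001; 0.0000 -0.0020 0.0071 -0.000 -0.000 0.000; 0.0000 -0.0023 0.0071 -0.000 -0.000 0.000; 0.0000 -0.0026 0.0069 -0.000 -0.000 0.000; 0.0000 -0.0029 0.0068 -0.000 -0.000 0.000; 0.0000 -0.0032 0.0067 -0.000 -0.000 0.000; 0.0000 -0.0035 0.0065 -0.000 -0.000 0.000; 0.0000 -0.0038 0.0064 -0.000 -0.000 0.000; 0.0000 -0.0041 0.0062 -0.000 -0.000 0.000; 0.0000 -0.0044 0.0060 -0.000 -0.000 0.000; 0.0000 -0.0047 0.0058 -0.000 -0.000 0.000
```

View pics/s32b.png

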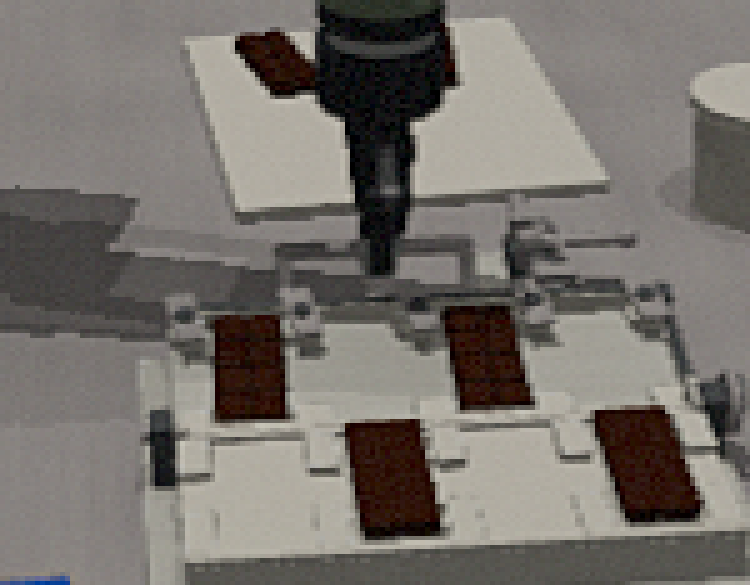

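Call:
{"name": "jog_arm", "arguments": {"steps": "0.0001 -0.0014 0.0073 -0.001 0 0.001; 0.0001 -0.0017 0.0072 -0.001 0 0.001; 0 -0.002 0.0071 0 0 0; 0 -0.0023 0.0071 0 0 0; 0 -0.0026 0.0069 0 0 0; 0 -0.0029 0.0068 0 0 0; 0 -0.0032 0.0067 0 0 0; 0 -0.0035 0.0065 0 0 0"}}

```text
time: 30.58
position: [0.5027, -0.0647, 0.0879]
eef_rot: [-1.569, -0.002, 0.009]
force: [5.4, -1.2, -11.6]
width: 0.0098
```

```bash
python3 - <<'E'
from h import *
im=get_image('side'); save(im,'s33.png')
swing(.045,12)
a=cv2.imread('pics/s33.png');cv2.imwrite('pics/s33b.png',cv2.resize(a[130:280,190:340],None,fx=5,fy=4,interpolation=cv2.INTER_NEAREST))
E
```

```text
t 30.63 th 0.549 (31.4 deg) r 0.1664 pos [ 0.5028 -0.0654  0.0891] rot [-1.57  -0.002  0.009] F [ 0.6 -0.2 -5.7] M [ 0.4  -0.19 -0.02] w 0.0101
0.0001 -0.0044 0.0060 -0.001 0.001 0.000; 0.0002 -0.0047 0.0058 -0.001 0.001 0.000; 0.0000 -0.0049 0.0056 -0.000 0.000 0.000; 0.0000 -0.0048 0.0056 -0.000 0.000 0.000; 0.0001 -0.0051 0.0054 -0.000 0.000 0.000; 0.0001 -0.0053 0.0052 -0.000 0.000 0.000; 0.0001 -0.0055 0.0049 -0.000 0.000 0.000; 0.0001 -0.0058 0.0047 -0.000 0.000 0.000; 0.0001 -0.0060 0.0044 -0.000 0.000 0.000; 0.0001 -0.0062 0.0042 -0.000 0.000 0.000; 0.0001 -0.0063 0.0039 -0.000 0.000 0.000; 0.0001 -0.0065 0.0036 -0.000 0.000 0.000
```

View pics/s33b.png

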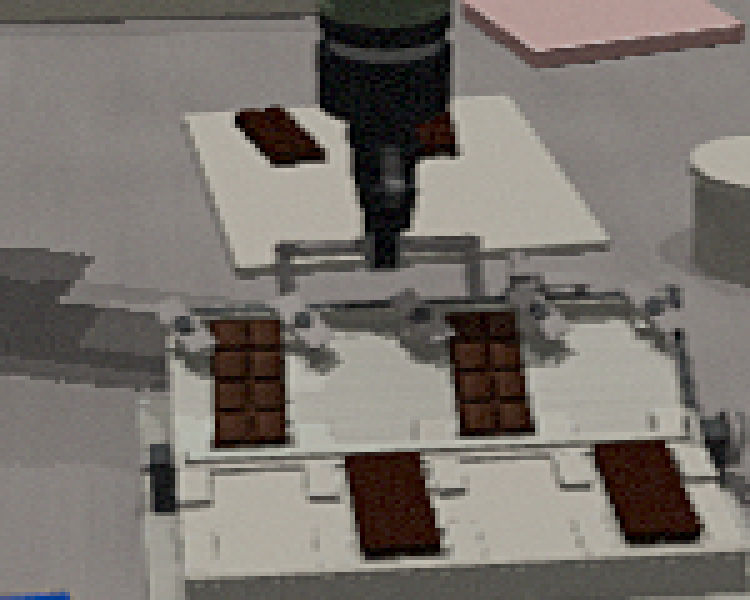

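Keepers are turning across the bars. Continuing.

Call:
{"name": "jog_arm", "arguments": {"steps": "0.0001 -0.0045 0.0059 -0.001 0.001 0; 0.0001 -0.0047 0.0057 -0.001 0.001 0; 0 -0.0049 0.0056 0 0 0; 0 -0.0049 0.0056 0 0 0; 0.0001 -0.0051 0.0054 0 0 0; 0.0001 -0.0053 0.0052 0 0 0; 0.0001 -0.0055 0.0049 0 0 0; 0.0001 -0.0058 0.0047 0 0 0; 0.0001 -0.006 0.0044 0 0 0; 0.0001 -0.0062 0.0042 0 0 0"}}

```text
time: 31.47
position: [0.5031, -0.1109, 0.1418]
eef_rot: [-1.551, -0.001, 0.007]
force: [5.1, 3.7, -8.0]
width: 0.0096
```

```bash
python3 - <<'E'
from h import *
im=get_image('side'); save(im,'s34.png')
swing(.045,12)
a=cv2.imread('pics/s34.png');cv2.imwrite('pics/s34b.png',cv2.resize(a[110:280,190:340],None,fx=5,fy=3.5,interpolation=cv2.INTER_NEAREST))
E
```

```text
t 31.52 th 0.975 (55.9 deg) r 0.1696 pos [ 0.5032 -0.1122  0.1426] rot [-1.552e+00 -1.000e-03  7.000e-03] F [ 3.6  1.5 -4.5] M [ 0.67 -0.47  0.06] w 0.0097
0.0002 -0.0072 0.0028 -0.009 0.000 0.001; 0.0002 -0.0073 0.0025 -0.009 0.000 0.001; 0.0001 -0.0073 0.0021 -0.000 0.000 0.000; 0.0001 -0.0067 0.0032 -0.000 0.000 0.000; 0.0001 -0.0069 0.0028 -0.000 0.000 0.000; 0.0001 -0.0070 0.0025 -0.000 0.000 0.000; 0.0001 -0.0071 0.0022 -0.000 0.000 0.000; 0.0001 -0.0072 0.0019 -0.000 0.000 0.000; 0.0001 -0.0073 0.0016 -0.000 0.000 0.000; 0.0001 -0.0073 0.0012 -0.000 0.000 0.000; 0.0001 -0.0074 0.0009 -0.000 0.000 0.000; 0.0001 -0.0074 0.0006 -0.000 0.000 0.000
```

View pics/s34b.png

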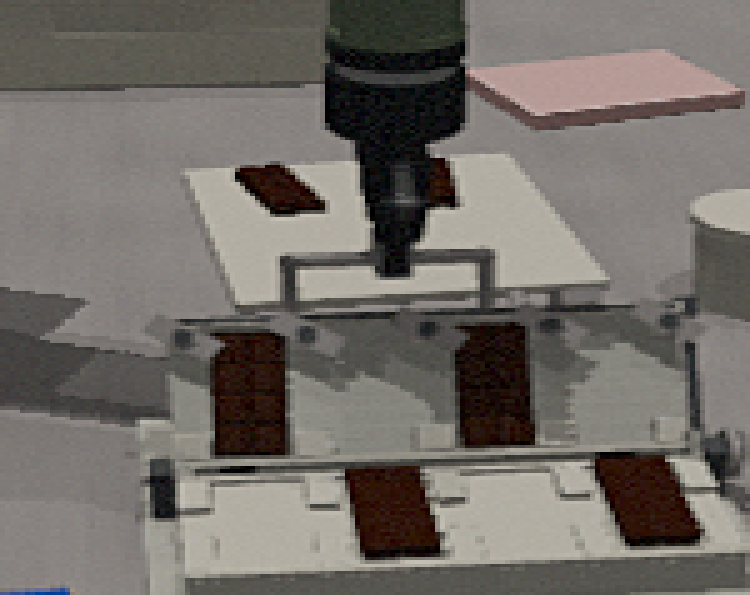

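Call:
{"name": "jog_arm", "arguments": {"steps": "0.0002 -0.0072 0.0027 -0.009 0 0.001; 0.0001 -0.0073 0.0024 -0.009 0 0.001; 0.0001 -0.0073 0.0021 0 0 0; 0.0001 -0.0068 0.003 0 0 0; 0.0001 -0.0069 0.0027 0 0 0; 0.0001 -0.007 0.0024 0 0 0; 0.0001 -0.0071 0.0021 0 0 0; 0.0001 -0.0072 0.0018 0 0 0; 0.0001 -0.0073 0.0014 0 0 0; 0.0001 -0.0073 0.001 0 0 0"}}

```text
time: 32.35
position: [0.5037, -0.1621, 0.1684]
eef_rot: [-1.525, -0.001, 0.011]
force: [2.4, 6.5, -0.7]
width: 0.01
```

```bash
python3 - <<'E'
from h import *
im=get_image('side'); save(im,'s35.png')
swing(.045,12)
a=cv2.imread('pics/s35.png');cv2.imwrite('pics/s35b.png',cv2.resize(a[90:280,190:340],None,fx=5,fy=3.1,interpolation=cv2.INTER_NEAREST))
E
```

```text
t 32.40 th 1.314 (75.3 deg) r 0.1722 pos [ 0.5038 -0.1637  0.1688] rot [-1.527e+00 -1.000e-03  1.100e-02] F [1.8 4.1 1.3] M [ 1.01 -0.21 -0.02] w 0.0097
0.0001 -0.0080 -0.0005 -0.022 0.001 -0.001; 0.0002 -0.0079 -0.0009 -0.022 0.001 -0.001; 0.0001 -0.0077 -0.0013 -0.000 0.000 -0.000; 0.0001 -0.0074 0.0007 -0.000 0.000 -0.000; 0.0001 -0.0074 0.0004 -0.000 0.000 -0.000; 0.0001 -0.0074 0.0001 -0.000 0.000 -0.000; 0.0001 -0.0074 -0.0003 -0.000 0.000 -0.000; 0.0001 -0.0074 -0.0006 -0.000 0.000 -0.000; 0.0001 -0.0074 -0.0009 -0.000 0.000 -0.000; 0.0001 -0.0073 -0.0013 -0.000 0.000 -0.000; 0.0001 -0.0073 -0.0016 -0.000 0.000 -0.000; 0.0001 -0.0072 -0.0019 -0.000 0.000 -0.000
```

View pics/s35b.png

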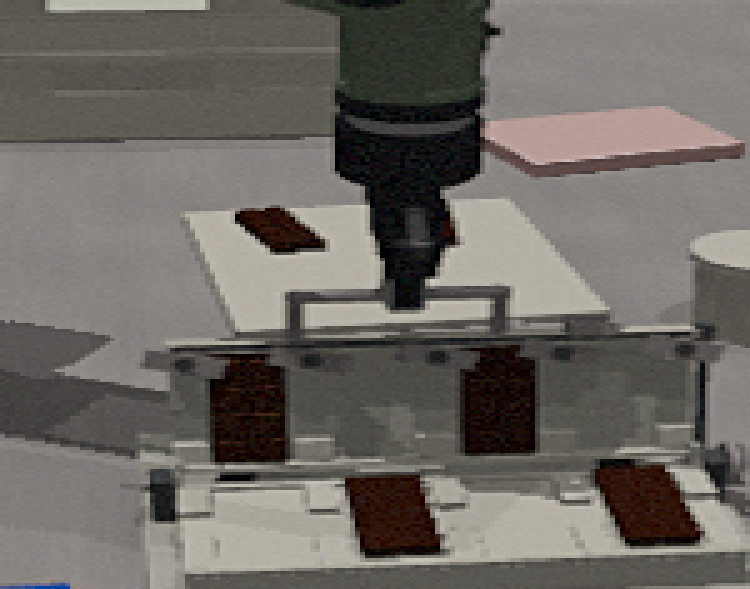

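Call:
{"name": "jog_arm", "arguments": {"steps": "0.0001 -0.007 -0.001 -0.022 0.001 -0.001; 0.0001 -0.007 -0.0015 -0.022 0.001 -0.001; 0.0001 -0.0075 -0.0015 -0.01 0 0; 0.0001 -0.0074 0.0005 -0.005 0 0; 0.0001 -0.0074 0.0002 -0.005 0 0; 0.0001 -0.0074 0 -0.005 0 0; 0.0001 -0.0074 -0.0004 -0.005 0 0; 0.0001 -0.0074 -0.0008 -0.005 0 0"}}

```text
time: 33.07
position: [0.5042, -0.2066, 0.176]
eef_rot: [-1.581, 0.001, 0.013]
force: [0.5, 4.8, 2.3]
width: 0.0095
```

```bash
python3 - <<'E'
from h import *
im=get_image('side'); save(im,'s36.png')
swing(.045,12)
a=cv2.imread('pics/s36.png');cv2.imwrite('pics/s36b.png',cv2.resize(a[90:280,190:340],None,fx=5,fy=3.1,interpolation=cv2.INTER_NEAREST))
E
```

```text
t 33.12 th 1.576 (90.3 deg) r 0.1738 pos [ 0.5042 -0.2084  0.1761] rot [-1.584e+00  1.000e-03  1.200e-02] F [0.4 2.1 1.8] M [ 0.7  -0.12  0.04] w 0.0095
0.0001 -0.0077 -0.0032 0.007 -0.000 -0.002; 0.0002 -0.0074 -0.0035 0.007 -0.000 -0.002; 0.0001 -0.0071 -0.0038 0.000 -0.000 -0.000; 0.0001 -0.0073 -0.0012 0.000 -0.000 -0.000; 0.0001 -0.0073 -0.0015 0.000 -0.000 -0.000; 0.0001 -0.0072 -0.0019 0.000 -0.000 -0.000; 0.0001 -0.0071 -0.0022 0.000 -0.000 -0.000; 0.0001 -0.0070 -0.0025 0.000 -0.000 -0.000; 0.0001 -0.0069 -0.0028 0.000 -0.000 -0.000; 0.0001 -0.0067 -0.0031 0.000 -0.000 -0.000; 0.0001 -0.0066 -0.0034 0.000 -0.000 -0.000; 0.0001 -0.0064 -0.0037 0.000 -0.000 -0.000
```

View pics/s36b.png

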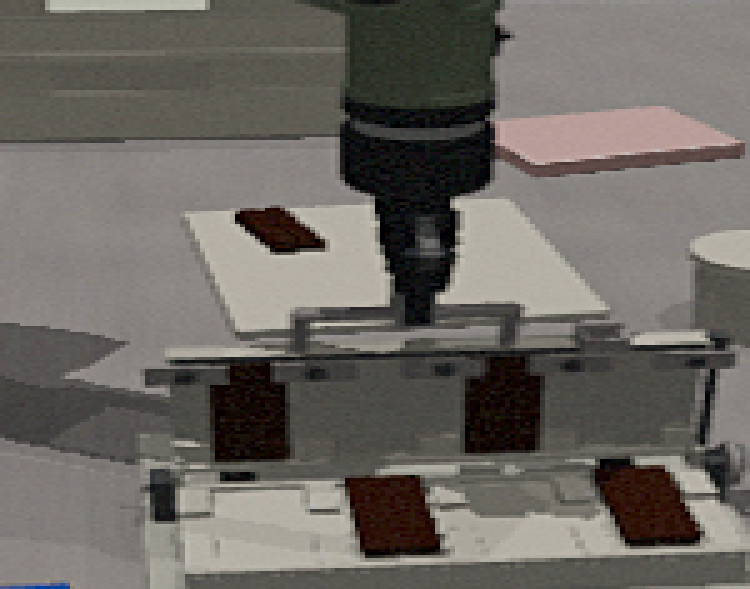

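Call:
{"name": "jog_arm", "arguments": {"steps": "0.0001 -0.0074 -0.004 0.005 0 -0.001; 0.0001 -0.0074 -0.004 0.005 0 -0.001; 0.0001 -0.0072 -0.004 0 0 0; 0.0001 -0.0072 -0.003 0 0 0; 0.0001 -0.0072 -0.003 0 0 0; 0.0001 -0.0072 -0.003 0 0 0; 0.0001 -0.0071 -0.003 0 0 0; 0.0001 -0.007 -0.003 0 0 0"}}

```text
time: 33.78
position: [0.505, -0.2659, 0.1663]
eef_rot: [-1.576, -0.002, 0.013]
force: [-1.1, 3.4, 1.1]
width: 0.0093
```

```bash
python3 - <<'E'
from h import *
im=get_image('side'); save(im,'s37.png')
swing(.045,12)
a=cv2.imread('pics/s37.png');cv2.imwrite('pics/s37b.png',cv2.resize(a[90:280,190:340],None,fx=5,fy=3.1,interpolation=cv2.INTER_NEAREST))
E
```

```text
t 33.83 th 1.926 (110.3 deg) r 0.1742 pos [ 0.505  -0.268   0.1657] rot [-1.579 -0.002  0.013] F [-0.1 -1.1  3.7] M [ 0.17 -0.12 -0.02] w 0.0094
0.0000 -0.0061 -0.0057 0.004 0.001 -0.002; 0.0001 -0.0057 -0.0059 0.004 0.001 -0.002; 0.0001 -0.0053 -0.0061 0.000 0.000 -0.000; 0.0001 -0.0065 -0.0036 0.000 0.000 -0.000; 0.0001 -0.0063 -0.0039 0.000 0.000 -0.000; 0.0001 -0.0061 -0.0042 0.000 0.000 -0.000; 0.0001 -0.0059 -0.0045 0.000 0.000 -0.000; 0.0001 -0.0057 -0.0047 0.000 0.000 -0.000; 0.0001 -0.0055 -0.0050 0.000 0.000 -0.000; 0.0001 -0.0053 -0.0052 0.000 0.000 -0.000; 0.0001 -0.0050 -0.0055 0.000 0.000 -0.000; 0.0000 -0.0048 -0.0057 0.000 0.000 -0.000
```

View pics/s37b.png

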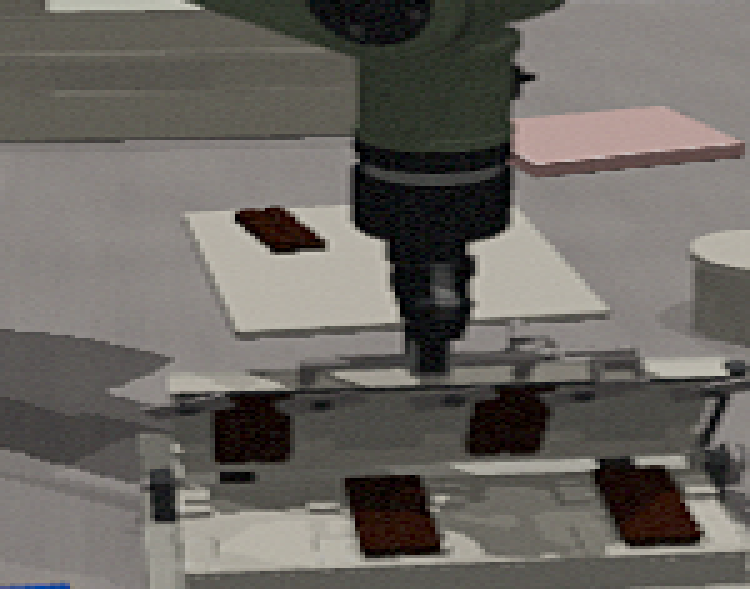

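Call:
{"name": "jog_arm", "arguments": {"steps": "0 -0.006 -0.006 0.004 0.001 -0.002; 0 -0.0057 -0.0062 0.004 0.001 -0.002; 0 -0.0056 -0.006 0 0 0; 0 -0.006 -0.005 0 0 0; 0 -0.006 -0.005 0 0 0; 0 -0.006 -0.005 0 0 0; 0 -0.0059 -0.0052 0 0 0; 0 -0.0057 -0.0055 0 0 0"}}

```text
time: 34.5
position: [0.5056, -0.3258, 0.1253]
eef_rot: [-1.587, -0.003, 0.008]
force: [0.8, 0.7, 2.5]
width: 0.0092
```

```bash
python3 - <<'E'
from h import *
im=get_image('side'); save(im,'s38.png')
swing(.035,12)
a=cv2.imread('pics/s38.png');cv2.imwrite('pics/s38b.png',cv2.resize(a[110:300,190:340],None,fx=5,fy=3.1,interpolation=cv2.INTER_NEAREST))
E
```

```text
t 34.55 th 2.347 (134.5 deg) r 0.1707 pos [ 0.5056 -0.3269  0.1241] rot [-1.587 -0.003  0.008] F [ 3.4 -1.7  0.2] M [ 0.04 -0.62  0.14] w 0.0097
-0.0000 -0.0028 -0.0056 0.008 0.002 0.001; 0.0000 -0.0026 -0.0056 0.008 0.002 0.001; 0.0000 -0.0023 -0.0056 0.000 0.000 0.000; 0.0000 -0.0036 -0.0045 0.000 0.000 0.000; 0.0000 -0.0034 -0.0046 0.000 0.000 0.000; 0.0000 -0.0033 -0.0048 0.000 0.000 0.000; 0.0000 -0.0031 -0.0049 0.000 0.000 0.000; 0.0000 -0.0029 -0.0050 0.000 0.000 0.000; 0.0000 -0.0028 -0.0051 0.000 0.000 0.000; 0.0000 -0.0026 -0.0052 0.000 0.000 0.000; 0.0000 -0.0024 -0.0053 0.000 0.000 0.000; 0.0000 -0.0022 -0.0053 0.000 0.000 0.000
```

View pics/s38b.png

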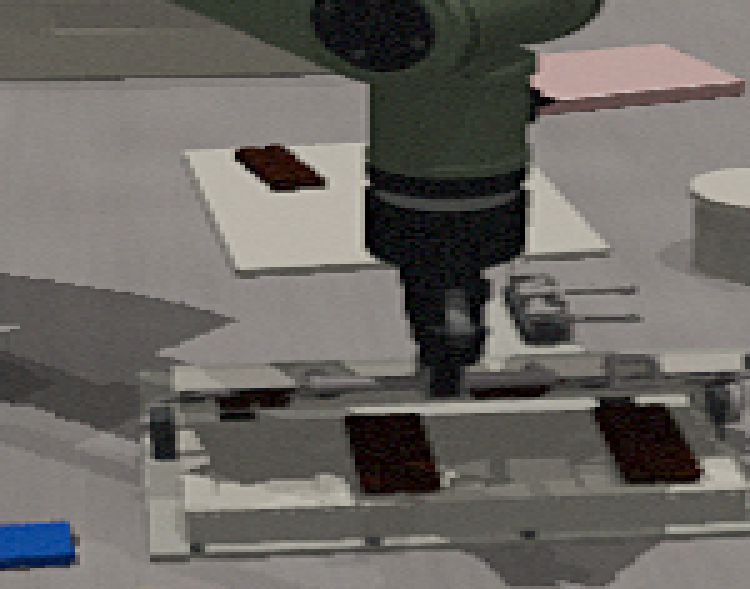

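Call:
{"name": "jog_arm", "arguments": {"steps": "0 -0.003 -0.0056 0.008 0.002 0.001; 0 -0.003 -0.0056 0.008 0.002 0.001; 0 -0.003 -0.0056 0 0 0; 0 -0.0036 -0.0048 0 0 0; 0 -0.0034 -0.0048 0 0 0; 0 -0.0033 -0.0049 0 0 0; 0 -0.0031 -0.005 0 0 0; 0 -0.0029 -0.0051 0 0 0; 0 -0.0028 -0.0052 0 0 0; 0 -0.0026 -0.0053 0 0 0"}}

```text
time: 35.38
position: [0.5061, -0.3628, 0.0659]
eef_rot: [-1.575, -0.0, 0.01]
force: [1.3, -0.5, -0.6]
width: 0.0095
```

```bash
python3 - <<'E'
from h import *
im=get_image('side'); save(im,'s39.png')
swing(.03,12)
a=cv2.imread('pics/s39.png');cv2.imwrite('pics/s39b.png',cv2.resize(a[110:300,190:340],None,fx=5,fy=3.1,interpolation=cv2.INTER_NEAREST))
E
```

```text
t 35.43 th 2.760 (158.1 deg) r 0.1678 pos [ 0.5061 -0.3632  0.0648] rot [-1.575 -0.     0.009] F [ 4.6 -2.3 -3.2] M [-0.19 -0.77 -0.09] w 0.0091
-0.0000 -0.0009 -0.0050 0.002 0.000 -0.000; -0.0000 -0.0008 -0.0050 0.002 0.000 -0.000; 0.0000 -0.0006 -0.0050 0.000 0.000 -0.000; 0.0000 -0.0014 -0.0048 0.000 0.000 -0.000; 0.0000 -0.0012 -0.0048 0.000 0.000 -0.000; 0.0000 -0.0011 -0.0048 0.000 0.000 -0.000; 0.0000 -0.0009 -0.0049 0.000 0.000 -0.000; 0.0000 -0.0008 -0.0049 0.000 0.000 -0.000; 0.0000 -0.0006 -0.0049 0.000 0.000 -0.000; 0.0000 -0.0005 -0.0049 0.000 0.000 -0.000; 0.0000 -0.0003 -0.0049 0.000 0.000 -0.000; 0.0000 -0.0002 -0.0049 0.000 0.000 -0.000
```

View pics/s39b.png

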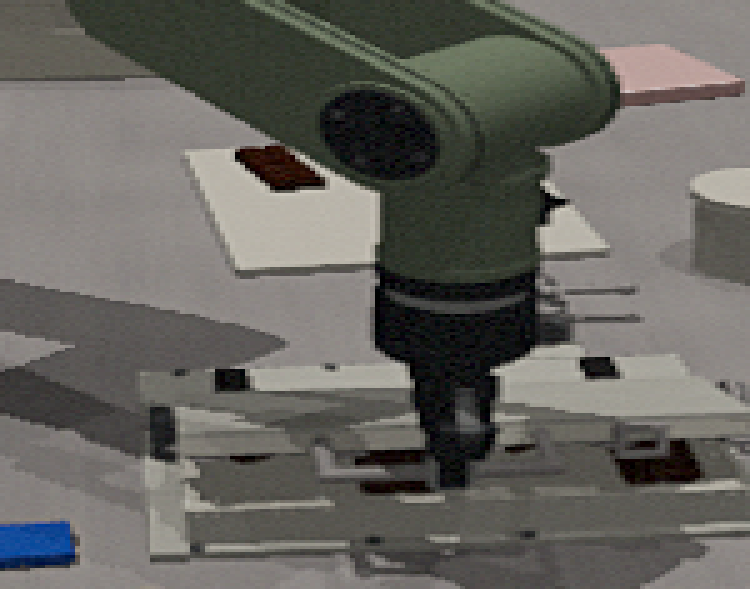

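Call:
{"name": "jog_arm", "arguments": {"steps": "0 -0.0014 -0.0036 0.002 0 0; 0 -0.0013 -0.0036 0 0 0; 0 -0.0011 -0.0036 0 0 0; 0 -0.001 -0.0036 0 0 0; 0 -0.0008 -0.0036 0 0 0; 0 -0.0007 -0.0036 0 0 0; 0 -0.0005 -0.003 0 0 0; 0 -0.0004 -0.003 0 0 0"}}

```text
time: 36.1
position: [0.5062, -0.3709, 0.0342]
eef_rot: [-1.572, -0.0, 0.01]
force: [2.5, -0.9, -1.2]
width: 0.0096
```

```bash
python3 - <<'E'
from h import *
im=get_image('side'); save(im,'s40.png')
swing(.015,12)
a=cv2.imread('pics/s40.png');cv2.imwrite('pics/s40b.png',cv2.resize(a[110:300,190:340],None,fx=5,fy=3.1,interpolation=cv2.INTER_NEAREST))
E
```

```text
t 36.15 th 2.953 (169.2 deg) r 0.1665 pos [ 0.5062 -0.3709  0.0335] rot [-1.572 -0.     0.01 ] F [ 3.3 -1.5 -2.9] M [-0.2  -0.66 -0.04] w 0.0094
-0.0000 0.0000 -0.0025 0.001 0.000 -0.000; -0.0000 0.0001 -0.0025 0.001 0.000 -0.000; 0.0000 0.0001 -0.0025 0.000 0.000 -0.000; 0.0000 -0.0003 -0.0025 0.000 0.000 -0.000; 0.0000 -0.0003 -0.0025 0.000 0.000 -0.000; 0.0000 -0.0003 -0.0025 0.000 0.000 -0.000; 0.0000 -0.0002 -0.0025 0.000 0.000 -0.000; 0.0000 -0.0002 -0.0025 0.000 0.000 -0.000; 0.0000 -0.0002 -0.0025 0.000 0.000 -0.000; 0.0000 -0.0001 -0.0025 0.000 0.000 -0.000; 0.0000 -0.0001 -0.0025 0.000 0.000 -0.000; 0.0000 -0.0000 -0.0025 0.000 0.000 -0.000
```

View pics/s40b.png

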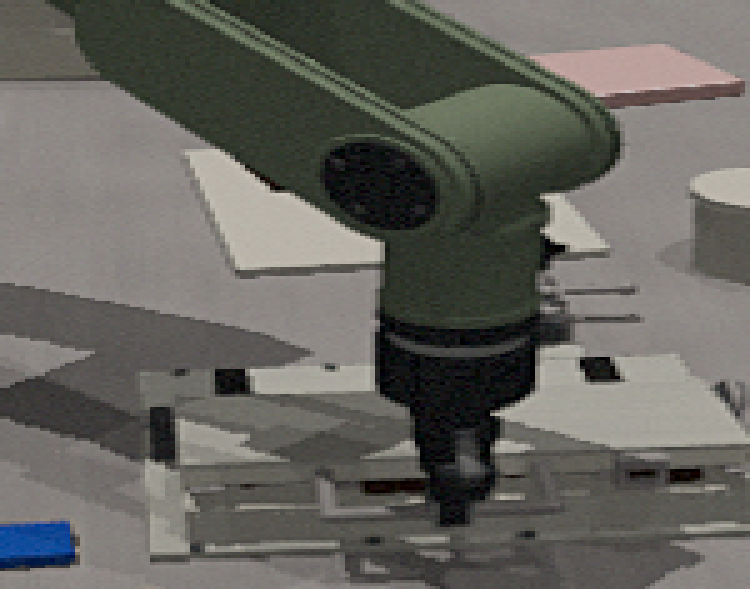

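Call:
{"name": "jog_arm", "arguments": {"steps": "0 0 -0.0025 0.001 0 0; 0 0 -0.0025 0 0 0; 0 0 -0.0025 0 0 0; 0 -0.0003 -0.0025 0 0 0; 0 -0.0003 -0.0025 0 0 0; 0 -0.0003 -0.0025 0 0 0; 0 -0.0002 -0.0025 0 0 0; 0 -0.0002 -0.0025 0 0 0; 0 -0.0002 -0.0025 0 0 0; 0 0 -0.0025 0 0 0"}}

```text
time: 36.98
position: [0.5064, -0.3724, 0.0114]
eef_rot: [-1.57, 0.001, 0.011]
force: [-4.4, 4.0, 16.3]
width: 0.0094
```

```bash
python3 - <<'E'
from h import *
im=get_image('side'); save(im,'s41.png')
swing(.015,5)
a=cv2.imread('pics/s41.png');cv2.imwrite('pics/s41b.png',cv2.resize(a[110:300,190:340],None,fx=5,fy=3.1,interpolation=cv2.INTER_NEAREST))
E
```

```text
t 37.03 th 3.086 (176.8 deg) r 0.1653 pos [ 0.5064 -0.3725  0.0115] rot [-1.57e+00  1.00e-03  1.10e-02] F [-3.1  3.2 11.9] M [0.93 0.43 0.03] w 0.0092
-0.0001 -0.0000 -0.0025 -0.000 -0.001 -0.001; -0.0001 0.0000 -0.0025 -0.000 -0.001 -0.001; 0.0000 0.0001 -0.0025 -0.000 -0.000 -0.000; 0.0000 -0.0000 -0.0025 -0.000 -0.000 -0.000; -0.0000 0.0000 -0.0025 -0.000 -0.000 -0.000
```

View pics/s41b.png

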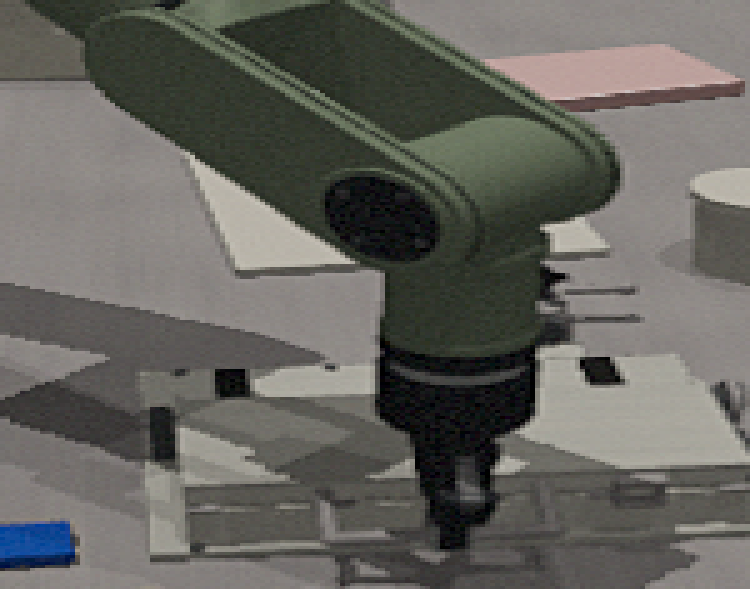

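```bash
python3 - <<'E'
from h import *
for n in ('side','top'):
    im=get_image(n); P,u,v=pts(im,np.ones((420,560),bool)); c=im['pixels'][v,u].astype(int)
    for x0,x1 in ((.39,.45),(.57,.65)):
        m=(P[:,0]>x0)&(P[:,0]<x1)&(P[:,1]>-.32)&(P[:,1]<-.23)&(P[:,2]>.05)&(P[:,2]<.11)
        Q=P[m]; 
        if len(Q)<50: print(n,x0,len(Q)); continue
        A=np.c_[Q[:,0]-.5,Q[:,1]+.27,np.ones(len(Q))]
        for _ in range(3):
            k,*_=np.linalg.lstsq(A,Q[:,2],rcond=None); r=Q[:,2]-A@k; g=abs(r)<.006; A,Q=A[g],Q[g]
        print(n,x0,len(Q),'slope x %.3f y %.3f rad, z at mid %.4f'%tuple(k))
im=get_image('top'); save(im,'t41.png')
a=cv2.imread('pics/t41.png');cv2.imwrite('pics/t41b.png',cv2.resize(a[130:290,230:400],None,fx=4.4,fy=3.7,interpolation=cv2.INTER_CUBIC))
E
```

```text
side 0.39 482 slope x 0.008 y 0.003 rad, z at mid 0.0726
side 0.57 616 slope x -0.004 y 0.003 rad, z at mid 0.0723
top 0.39 250 slope x 0.005 y 0.014 rad, z at mid 0.0715
top 0.57 1022 slope x 0.001 y -0.002 rad, z at mid 0.0717
```

View pics/t41b.png

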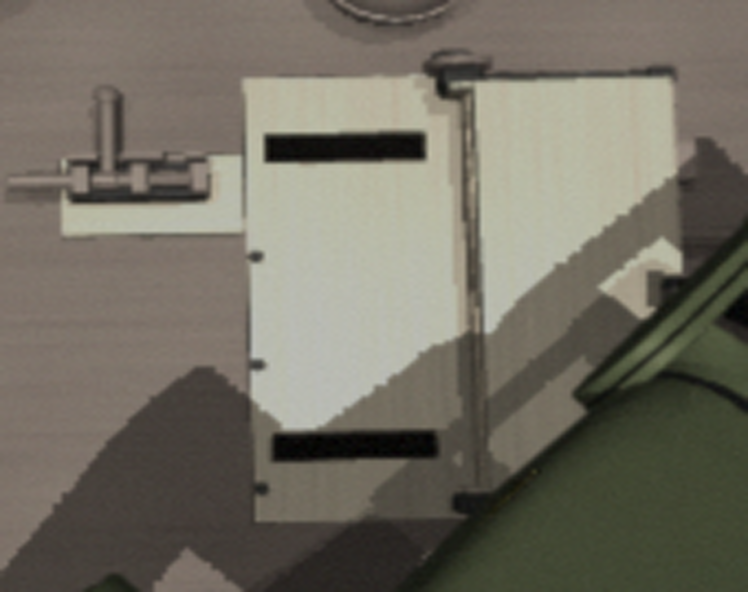

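Call:
{"name": "jog_arm", "arguments": {"steps": "0 0 0 0 0 0; 0 0 0 0 0 0; 0 0 0 0 0 0; 0 0 -0.005 0 0 0; 0 0 -0.005 0 0 0; 0 0 0 0 0 0; 0 0 0 0 0 0", "fingers": 28}}

```text
time: 37.77
position: [0.5044, -0.3723, 0.0012]
eef_rot: [-1.57, 0.005, 0.012]
force: [-0.4, -0.5, 7.4]
width: 0.0239
```

Call:
{"name": "jog_arm", "arguments": {"steps": "0 0 0 0 0 0; 0 0 0 0 0 0; 0 0 0 0 0 0; 0 0 0 0 0 0", "fingers": 0}}

```text
time: 38.1
position: [0.5043, -0.3725, 0.0011]
eef_rot: [-1.57, 0.006, 0.012]
force: [0.1, -1.0, 0.9]
width: 0.01
```

```bash
python3 - <<'E'
from h import *
swing(-.03,10)
E
```

```text
t 38.10 th -3.134 (-179.6 deg) r 0.1651 pos [ 0.5043 -0.3725  0.0011] rot [-1.57   0.006  0.012] F [ 0.1 -1.   0.9] M [-0.02 -0.01 -0.01] w 0.0100
0.0009 0.0001 0.0050 -0.000 -0.003 -0.002; 0.0009 0.0002 0.0049 -0.000 -0.003 -0.002; -0.0000 0.0004 0.0049 -0.000 -0.000 -0.000; -0.0000 0.0005 0.0049 -0.000 -0.000 -0.000; -0.0000 0.0006 0.0049 -0.000 -0.000 -0.000; -0.0000 0.0008 0.0049 -0.000 -0.000 -0.000; -0.0000 0.0009 0.0049 -0.000 -0.000 -0.000; -0.0000 0.0011 0.0048 -0.000 -0.000 -0.000; -0.0000 0.0012 0.0048 -0.000 -0.000 -0.000; -0.0000 0.0014 0.0048 -0.000 -0.000 -0.000
```

Call:
{"name": "jog_arm", "arguments": {"steps": "0 0.0001 0.003 0 -0.003 -0.002; 0 0.0001 0.003 0 -0.003 0; 0 0.0002 0.0035 0 0 0; 0 0.0003 0.0035 0 0 0; 0 0.0005 0.004 0 0 0; 0 0.0006 0.004 0 0 0; 0 0.0007 0.004 0 0 0; 0 0.0009 0.0045 0 0 0; 0 0.001 0.0045 0 0 0; 0 0.0012 0.0048 0 0 0; 0 0.0014 0.0048 0 0 0"}}

```text
time: 39.02
position: [0.5045, -0.3678, 0.0428]
eef_rot: [-1.576, -0.003, 0.011]
force: [3.3, -3.6, -6.8]
width: 0.01
```

```bash
python3 - <<'E'
from h import *
im=get_image('side'); save(im,'s42.png')
swing(-.04,10)
a=cv2.imread('pics/s42.png');cv2.imwrite('pics/s42b.png',cv2.resize(a[110:300,190:340],None,fx=5,fy=3.1,interpolation=cv2.INTER_NEAREST))
E
```

```text
t 39.07 th 2.888 (165.5 deg) r 0.1654 pos [ 0.5046 -0.3675  0.0438] rot [-1.576 -0.003  0.011] F [ 1.3 -1.4 -5. ] M [-0.73 -0.1   0.01] w 0.0098
0.0007 0.0019 0.0063 0.003 0.001 -0.001; 0.0007 0.0022 0.0062 0.003 0.001 -0.001; -0.0000 0.0024 0.0061 0.000 0.000 -0.000; -0.0000 0.0025 0.0061 0.000 0.000 -0.000; -0.0000 0.0028 0.0060 0.000 0.000 -0.000; -0.0000 0.0030 0.0059 0.000 0.000 -0.000; -0.0000 0.0032 0.0057 0.000 0.000 -0.000; -0.0000 0.0035 0.0056 0.000 0.000 -0.000; -0.0000 0.0037 0.0055 0.000 0.000 -0.000; -0.0000 0.0039 0.0053 0.000 0.000 -0.000
```

View pics/s42b.png

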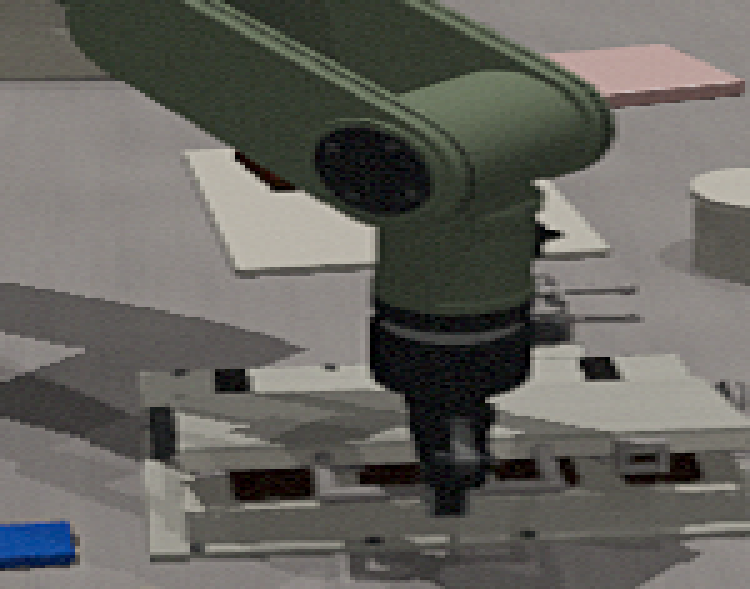

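Call:
{"name": "jog_arm", "arguments": {"steps": "0.0003 0.0019 0.0063 0.003 0.001 -0.001; 0.0002 0.0022 0.0062 0.003 0.001 0; 0 0.0024 0.0061 0 0 0; 0 0.0025 0.0061 0 0 0; 0 0.0028 0.006 0 0 0; 0 0.003 0.0059 0 0 0; 0 0.0032 0.0057 0 0 0; 0 0.0035 0.0056 0 0 0; 0 0.0037 0.0055 0 0 0; 0 0.0039 0.0053 0 0 0"}}

```text
time: 39.9
position: [0.5041, -0.337, 0.1072]
eef_rot: [-1.572, -0.0, 0.01]
force: [3.2, -3.6, -5.0]
width: 0.0095
```

```bash
python3 - <<'E'
from h import *
swing(-.045,10)
im=get_image('side'); save(im,'s43.png')
a=cv2.imread('pics/s43.png');cv2.imwrite('pics/s43b.png',cv2.resize(a[110:300,190:340],None,fx=5,fy=3.1,interpolation=cv2.INTER_NEAREST))
E
```

```text
t 39.90 th 2.461 (141.0 deg) r 0.1667 pos [ 0.5041 -0.337   0.1072] rot [-1.572 -0.     0.01 ] F [ 3.2 -3.6 -5. ] M [-0.89 -0.37  0.01] w 0.0095
0.0008 0.0053 0.0053 0.001 0.000 -0.000; 0.0007 0.0055 0.0051 0.001 0.000 -0.000; -0.0001 0.0057 0.0048 0.000 0.000 -0.000; -0.0001 0.0055 0.0050 0.000 0.000 -0.000; -0.0001 0.0057 0.0047 0.000 0.000 -0.000; -0.0001 0.0059 0.0045 0.000 0.000 -0.000; -0.0001 0.0061 0.0042 0.000 0.000 -0.000; -0.0001 0.0063 0.0039 0.000 0.000 -0.000; -0.0001 0.0065 0.0036 0.000 0.000 -0.000; -0.0001 0.0066 0.0033 0.000 0.000 -0.000
```

View pics/s43b.png

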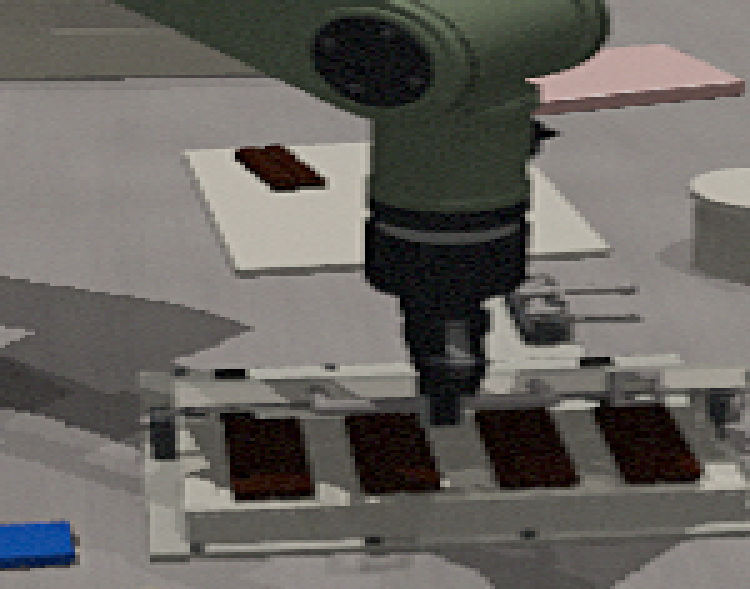

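All four wells hold a bar, plain back up. Swinging on towards home.

Call:
{"name": "jog_arm", "arguments": {"steps": "0 0.0053 0.0052 0.001 0 0; 0 0.0055 0.005 0.001 0 0; 0 0.0056 0.0048 0 0 0; 0 0.0056 0.0048 0 0 0; 0 0.0057 0.0046 0 0 0; 0 0.0059 0.0044 0 0 0; 0 0.0061 0.0041 0 0 0; 0 0.0063 0.0038 0 0 0; 0 0.0065 0.0035 0 0 0; 0 0.0066 0.0032 0 0 0"}}

```text
time: 40.78
position: [0.5035, -0.2765, 0.1572]
eef_rot: [-1.579, -0.001, 0.01]
force: [3.0, -4.3, -5.5]
width: 0.0096
```

```bash
python3 - <<'E'
from h import *
swing(-.045,10)
E
```

```text
t 40.78 th 1.991 (114.0 deg) r 0.1697 pos [ 0.5035 -0.2765  0.1572] rot [-1.579e+00 -1.000e-03  1.000e-02] F [ 3.  -4.3 -5.5] M [-1.08 -0.42 -0.  ] w 0.0096
0.0008 0.0076 0.0015 0.004 0.000 -0.000; 0.0007 0.0076 0.0011 0.004 0.000 -0.000; -0.0001 0.0076 0.0008 0.000 0.000 -0.000; -0.0001 0.0072 0.0019 0.000 0.000 -0.000; -0.0001 0.0072 0.0016 0.000 0.000 -0.000; -0.0001 0.0073 0.0013 0.000 0.000 -0.000; -0.0001 0.0074 0.0009 0.000 0.000 -0.000; -0.0001 0.0074 0.0006 0.000 0.000 -0.000; -0.0001 0.0074 0.0003 0.000 0.000 -0.000; -0.0001 0.0074 -0.0001 0.000 0.000 -0.000
```

Call:
{"name": "jog_arm", "arguments": {"steps": "0 0.0073 0.0012 0.004 0 0; 0 0.0074 0.001 0.004 0 0; 0 0.0074 0.0008 0.002 0 0; 0 0.0072 0.0013 0.002 0 0; 0 0.0072 0.001 0.002 0 0; 0 0.0073 0.0008 0.002 0 0; 0 0.0074 0.0005 0.002 0 0; 0 0.0074 0 0.002 0 0; 0 0.0074 -0.0005 0.002 0 0; 0 0.0074 -0.001 0.002 0 0"}}

```text
time: 41.62
position: [0.5028, -0.2023, 0.1748]
eef_rot: [-1.57, -0.002, 0.01]
force: [-3.6, -2.2, 7.8]
width: 0.0095
```

```bash
python3 - <<'E'
from h import *
swing(-.045,10)
im=get_image('side'); save(im,'s44.png')
a=cv2.imread('pics/s44.png');cv2.imwrite('pics/s44b.png',cv2.resize(a[110:300,190:340],None,fx=5,fy=3.1,interpolation=cv2.INTER_NEAREST))
E
```

```text
t 41.62 th 1.541 (88.3 deg) r 0.1725 pos [ 0.5028 -0.2023  0.1748] rot [-1.57  -0.002  0.01 ] F [-3.6 -2.2  7.8] M [-0.82  0.52 -0.1 ] w 0.0095
0.0007 0.0076 -0.0029 -0.001 0.001 -0.001; 0.0006 0.0073 -0.0032 -0.001 0.001 -0.001; -0.0001 0.0070 -0.0035 -0.000 0.000 -0.000; -0.0001 0.0073 -0.0014 -0.000 0.000 -0.000; -0.0001 0.0072 -0.0017 -0.000 0.000 -0.000; -0.0001 0.0071 -0.0020 -0.000 0.000 -0.000; -0.0001 0.0070 -0.0024 -0.000 0.000 -0.000; -0.0001 0.0069 -0.0027 -0.000 0.000 -0.000; -0.0001 0.0068 -0.0030 -0.000 0.000 -0.000; -0.0001 0.0067 -0.0033 -0.000 0.000 -0.000
```

View pics/s44b.png

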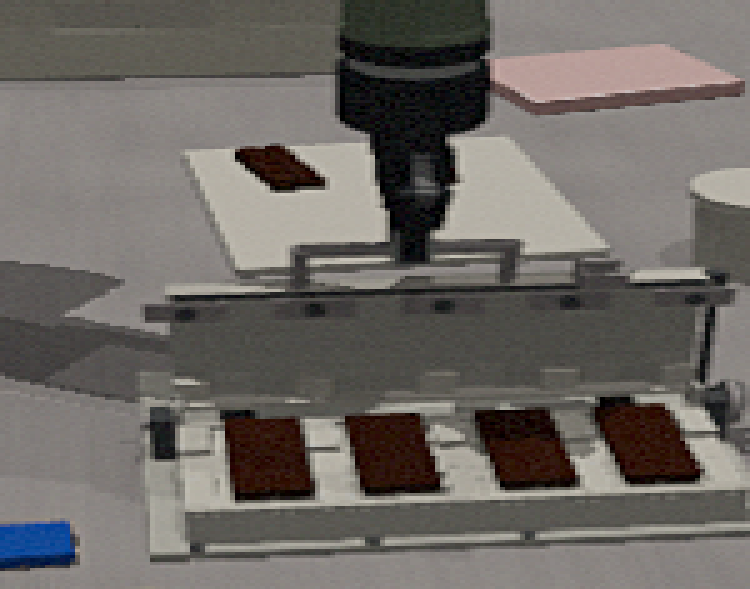

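Bars flat in all wells. Continue down to home.

Call:
{"name": "jog_arm", "arguments": {"steps": "0 0.0074 -0.003 0 0.001 0; 0 0.0073 -0.003 0 0.001 0; 0 0.0072 -0.003 0 0 0; 0 0.0072 -0.0025 0 0 0; 0 0.0072 -0.0027 0 0 0; 0 0.0071 -0.003 0 0 0; 0 0.007 -0.003 0 0 0; 0 0.0069 -0.0032 0 0 0; 0 0.0068 -0.0035 0 0 0; 0 0.0067 -0.0037 0 0 0"}}

```text
time: 42.5
position: [0.5021, -0.1167, 0.1468]
eef_rot: [-1.558, 0.0, 0.013]
force: [3.5, -1.7, -2.7]
width: 0.0093
```

```bash
python3 - <<'E'
from h import *
swing(-.045,10)
E
```

```text
t 42.50 th 1.010 (57.9 deg) r 0.1706 pos [ 0.5021 -0.1167  0.1468] rot [-1.558  0.     0.013] F [ 3.5 -1.7 -2.7] M [-0.62 -0.53  0.14] w 0.0093
0.0007 0.0053 -0.0058 -0.006 -0.000 -0.002; 0.0006 0.0050 -0.0059 -0.006 -0.000 -0.002; -0.0001 0.0047 -0.0061 -0.000 -0.000 -0.000; -0.0001 0.0056 -0.0049 -0.000 -0.000 -0.000; -0.0001 0.0054 -0.0051 -0.000 -0.000 -0.000; -0.0001 0.0051 -0.0054 -0.000 -0.000 -0.000; -0.0001 0.0049 -0.0056 -0.000 -0.000 -0.000; -0.0000 0.0046 -0.0058 -0.000 -0.000 -0.000; -0.0000 0.0044 -0.0060 -0.000 -0.000 -0.000; -0.0000 0.0041 -0.0062 -0.000 -0.000 -0.000
```

Call:
{"name": "jog_arm", "arguments": {"steps": "0 0.0053 -0.0056 -0.006 0 -0.002; 0 0.0051 -0.0057 -0.006 0 -0.002; 0 0.005 -0.0058 0 0 0; 0 0.0054 -0.0052 0 0 0; 0 0.0053 -0.0053 0 0 0; 0 0.0051 -0.0055 0 0 0; 0 0.0049 -0.0057 0 0 0; 0 0.0046 -0.0059 0 0 0; 0 0.0044 -0.006 0 0 0; 0 0.0041 -0.0062 0 0 0"}}

```text
time: 43.33
position: [0.5016, -0.0596, 0.0825]
eef_rot: [-1.568, 0.002, 0.01]
force: [2.6, -3.0, -1.3]
width: 0.0098
```

```bash
python3 - <<'E'
from h import *
swing(-.035,10)
im=get_image('side'); save(im,'s45.png')
a=cv2.imread('pics/s45.png');cv2.imwrite('pics/s45b.png',cv2.resize(a[110:300,190:340],None,fx=5,fy=3.1,interpolation=cv2.INTER_NEAREST))
E
```

```text
t 43.33 th 0.497 (28.5 deg) r 0.1682 pos [ 0.5016 -0.0596  0.0825] rot [-1.568  0.002  0.01 ] F [ 2.6 -3.  -1.3] M [-0.97 -0.41  0.01] w 0.0098
0.0007 0.0018 -0.0057 -0.002 -0.001 -0.001; 0.0006 0.0016 -0.0057 -0.002 -0.001 -0.001; -0.0000 0.0013 -0.0057 -0.000 -0.000 -0.000; -0.0000 0.0021 -0.0054 -0.000 -0.000 -0.000; -0.0000 0.0019 -0.0054 -0.000 -0.000 -0.000; -0.0000 0.0017 -0.0055 -0.000 -0.000 -0.000; -0.0000 0.0015 -0.0056 -0.000 -0.000 -0.000; -0.0000 0.0013 -0.0056 -0.000 -0.000 -0.000; -0.0000 0.0011 -0.0057 -0.000 -0.000 -0.000; -0.0000 0.0009 -0.0057 -0.000 -0.000 -0.000
```

View pics/s45b.png

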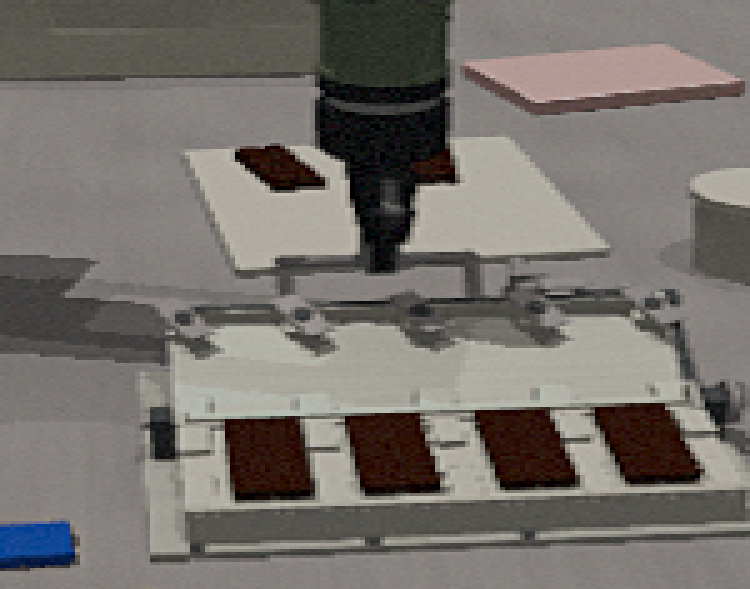

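Call:
{"name": "jog_arm", "arguments": {"steps": "0 0.0018 -0.0055 -0.002 -0.001 -0.001; 0 0.0017 -0.0055 -0.002 -0.001 0; 0 0.0016 -0.0055 0 0 0; 0 0.0018 -0.0055 0 0 0; 0 0.0017 -0.0055 0 0 0; 0 0.0016 -0.0055 0 0 0; 0 0.0014 -0.0055 0 0 0; 0 0.0012 -0.0055 0 0 0; 0 0.001 -0.0055 0 0 0; 0 0.0008 -0.0055 0 0 0"}}

```text
time: 44.22
position: [0.5014, -0.0428, 0.02]
eef_rot: [-1.571, 0.0, 0.009]
force: [1.3, -4.3, -0.6]
width: 0.0093
```

```bash
python3 - <<'E'
from h import *
swing(-.02,8)
E
```

```text
t 44.22 th 0.107 (6.2 deg) r 0.1655 pos [ 0.5014 -0.0428  0.02  ] rot [-1.571  0.     0.009] F [ 1.3 -4.3 -0.6] M [-1.19 -0.2  -0.03] w 0.0093
0.0006 0.0001 -0.0033 0.000 -0.000 0.000; 0.0006 0.0001 -0.0033 0.000 -0.000 0.000; -0.0000 0.0000 -0.0033 0.000 -0.000 0.000; -0.0000 0.0001 -0.0033 0.000 -0.000 0.000; -0.0000 0.0001 -0.0033 0.000 -0.000 0.000; 0.0000 -0.0000 -0.0033 0.000 -0.000 0.000; 0.0000 -0.0001 -0.0033 0.000 -0.000 0.000; 0.0000 -0.0001 -0.0033 0.000 -0.000 0.000
```

Lower until the plate seats (force rises), then release.

Call:
{"name": "jog_arm", "arguments": {"steps": "0 0.0001 -0.003 0 0 0; 0 0.0001 -0.003 0 0 0; 0 0 -0.003 0 0 0; 0 0 -0.0025 0 0 0; 0 0 0 0 0 0"}}

```text
time: 44.63
position: [0.5012, -0.0425, 0.0126]
eef_rot: [-1.57, 0.005, 0.009]
force: [1.7, -4.1, -4.8]
width: 0.0094
```

```bash
python3 - <<'E'
from h import *
swing(-.02,2)
im=get_image('top'); P,u,v=pts(im,np.ones((420,560),bool))
m=(P[:,0]>.4)&(P[:,0]<.64)&(P[:,1]>-.19)&(P[:,1]<-.125)&(P[:,2]>.0)&(P[:,2]<.05)
Q=P[m]; A=np.c_[Q[:,1]+.15,np.ones(len(Q))]; 
for _ in range(4):
    k,*_=np.linalg.lstsq(A,Q[:,2],rcond=None); r=Q[:,2]-A@k; g=abs(r)<.004; A,Q=A[g],Q[g]
print('slope y',k,len(Q))
E
```

```text
t 44.63 th 0.062 (3.6 deg) r 0.1652 pos [ 0.5012 -0.0425  0.0126] rot [-1.57   0.005  0.009] F [ 1.7 -4.1 -4.8] M [-0.56 -0.27  0.04] w 0.0094
0.0007 0.0001 -0.0033 -0.000 -0.002 0.000; 0.0007 0.0000 -0.0033 -0.000 -0.002 0.000
slope y [-0.01101202  0.02305957] 1721
```

Call:
{"name": "jog_arm", "arguments": {"steps": "0 0 -0.003 0 0 0; 0 0 -0.003 0 0 0; 0 0 0 0 0 0"}}

```text
time: 44.93
position: [0.5011, -0.0425, 0.0126]
eef_rot: [-1.569, 0.008, 0.009]
force: [1.9, -3.4, -4.9]
width: 0.0094
```

Call:
{"name": "jog_arm", "arguments": {"steps": "0 0 0 0 0 0; 0 0 0 0 0 0; 0 0 0 0 0 0; 0 0 0.01 0 0 0; 0 0 0.025 0 0 0; 0 0 0.03 0 0 0; 0 0 0.03 0 0 0; 0 0 0 0 0 0", "fingers": 28}}

```text
time: 45.6
position: [0.4931, -0.0366, 0.1062]
eef_rot: [-1.557, 0.025, 0.007]
force: [1.0, 0.1, 1.7]
width: 0.0242
```

```bash
python3 - <<'E'
from h import *
go(.651,.0095,.08,0.010,n=6)
im=get_image('side'); save(im,'s46.png')
for r in tip_of('side','bolt_grip')[:2]: print(r['conf'],np.round(c2w(im,r['at']),4))
a=cv2.imread('pics/s46.png');cv2.imwrite('pics/s46b.png',cv2.resize(a[160:310,190:360],None,fx=4.6,fy=3.9,interpolation=cv2.INTER_NEAREST))
im=get_image('top'); save(im,'t46.png')
for r in tip_of('top','bolt_grip')[:2]: print(r['conf'],np.round(c2w(im,r['at']),4))
a=cv2.imread('pics/t46.png');cv2.imwrite('pics/t46b.png',cv2.resize(a[130:290,230:400],None,fx=4.4,fy=3.7,interpolation=cv2.INTER_CUBIC))
P,u,v=pts(im,np.ones((420,560),bool))
s=(P[:,0]>.635)&(P[:,0]<.69)&(P[:,1]>-.06)&(P[:,1]<0.05)&(P[:,2]>.022)&(P[:,2]<.06)
Q=P[s];print(len(Q),np.round(np.median(Q,0),4),np.round(Q.min(0),4),np.round(Q.max(0),4))
E
```

```text
pos [ 0.4931 -0.0366  0.1062] rot [-1.557  0.025  0.007] F [1.  0.1 1.7] w 0.0242 t 45.6
delta [ 0.0263  0.0077 -0.0044] [-0.0022 -0.0041  0.0006] x6 rows norm/row 0.0278 0.005
0.67 [ 0.557  -0.2684  0.0561]
0.23 [ 0.497  -0.0429  0.0436]
0.6 [0.6433 0.0065 0.0371]
0.17 [ 0.5575 -0.2714  0.0492]
53 [0.6569 0.008  0.0418] [0.6366 0.0018 0.0332] [0.6727 0.014  0.0495]
```

View pics/s46b.png

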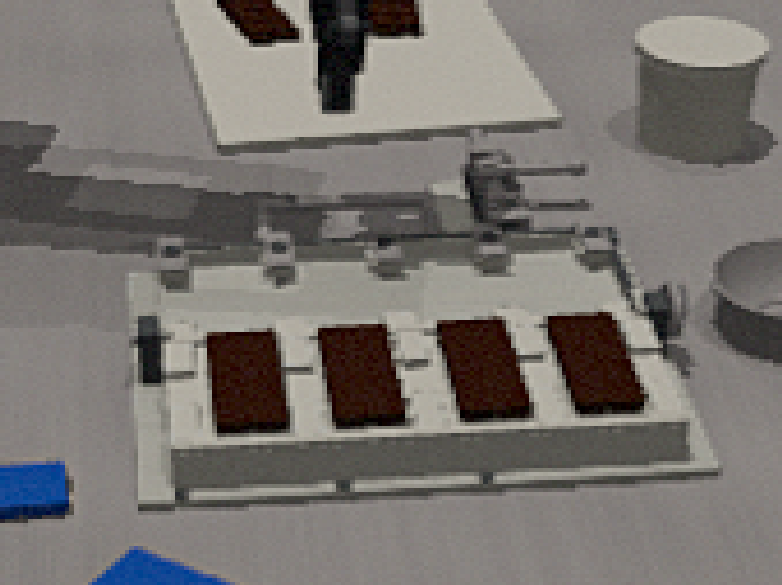

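View pics/t46b.png

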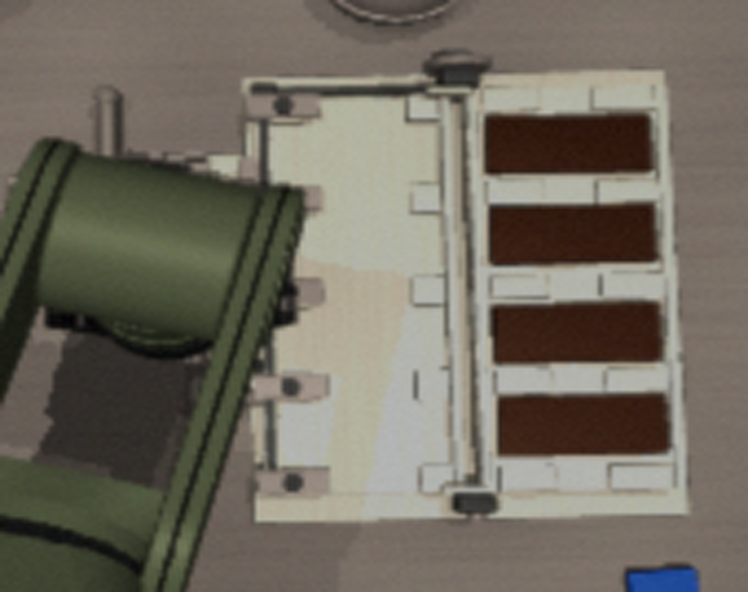

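Call:
{"name": "jog_arm", "arguments": {"steps": "0.0263 0.0075 -0.004 -0.002 -0.004 0; 0.0263 0.0075 -0.004 -0.002 -0.004 0; 0.0263 0.0075 -0.004 -0.002 -0.004 0; 0.0263 0.0075 -0.004 -0.002 -0.004 0; 0.0263 0.0075 -0.004 -0.002 -0.004 0; 0.0263 0.0075 -0.004 -0.002 -0.004 0; 0 0 0 0 0 0; 0 0 0 0 0 0"}}

```text
time: 46.47
position: [0.6372, 0.0143, 0.0555]
eef_rot: [-1.561, 0.046, 0.004]
force: [-1.1, 0.4, -1.1]
width: 0.0237
```

```bash
python3 - <<'E'
from h import *
go(.651,.009,.05,0.010,n=3)
im=get_image('top'); P,u,v=pts(im,np.ones((420,560),bool))
for x0,x1 in ((.39,.44),(.46,.51),(.53,.57)):
    z=[np.median(P[(P[:,0]>x0)&(P[:,0]<x1)&(P[:,1]>a)&(P[:,1]<a+.02)][:,2]) for a in (-.18,-.155,-.13)]
    print(np.round(z,4))
E
```

```text
pos [0.6372 0.0143 0.0555] rot [-1.561  0.046  0.004] F [-1.1  0.4 -1.1] w 0.0237 t 46.47
delta [ 0.0046 -0.0018 -0.0018] [-0.0032 -0.0153  0.002 ] x3 rows norm/row 0.0052 0.016
[0.0227 0.0227 0.0231]
[0.0234 0.0235 0.0225]
[0.0226 0.0227 0.0227]
```

Call:
{"name": "jog_arm", "arguments": {"steps": "0.0046 -0.0018 -0.002 -0.003 -0.015 0.002; 0.0046 -0.0018 -0.002 -0.003 -0.015 0.002; 0.0046 -0.0018 -0.002 -0.003 -0.015 0.002; 0 0 0 0 0 0; 0 0 0 0 0 0"}}

```text
time: 46.93
position: [0.6463, 0.0072, 0.0465]
eef_rot: [-1.57, 0.004, 0.008]
force: [-0.5, 0.4, -0.3]
width: 0.0238
```

```bash
python3 - <<'E'
from h import *
go(.651,.009,-.007,0.010,n=5)
im=get_image('side'); save(im,'s47.png')
a=cv2.imread('pics/s47.png');cv2.imwrite('pics/s47b.png',cv2.resize(a[150:240,270:360],None,fx=7,fy=6.5,interpolation=cv2.INTER_NEAREST))
E
```

```text
pos [0.6463 0.0072 0.0465] rot [-1.57   0.004  0.008] F [-0.5  0.4 -0.3] w 0.0238 t 46.93
delta [ 0.0009  0.0004 -0.0107] [-0.0001 -0.0007  0.0003] x5 rows norm/row 0.0107 0.001
```

View pics/s47b.png

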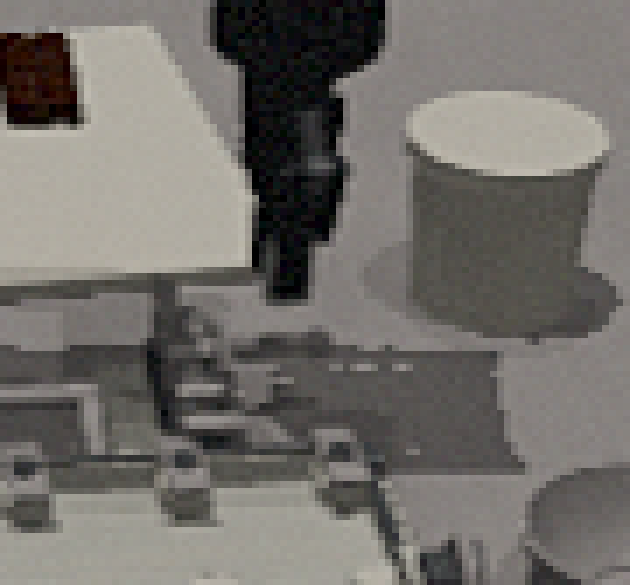

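Call:
{"name": "jog_arm", "arguments": {"steps": "0.001 0.0004 -0.011 0 0 0; 0.001 0.0004 -0.011 0 0 0; 0.001 0.0004 -0.011 0 0 0; 0.001 0.0002 -0.011 0 0 0; 0 0 -0.009 0 0 0; 0 0 0 0 0 0; 0 0 0 0 0 0"}}

```text
time: 47.57
position: [0.6496, 0.0086, -0.0126]
eef_rot: [-1.57, 0.005, 0.008]
force: [0.2, -0.8, -0.6]
width: 0.0238
```

Call:
{"name": "jog_arm", "arguments": {"steps": "0 0 0 0 0 0; 0 0 0 0 0 0; 0 0 0 0 0 0; 0 0 0 0 0 0; 0 0 0 0 0 0", "fingers": 0}}

```text
time: 47.98
position: [0.649, 0.0088, -0.013]
eef_rot: [-1.57, 0.006, 0.008]
force: [-0.5, 0.8, -2.5]
width: 0.0082
```

Call:
{"name": "jog_arm", "arguments": {"steps": "0.0015 0 0.0045 0 -0.05 0; 0.0015 0 0.0045 0 -0.05 0; 0.0015 0 0.0045 0 -0.05 0; 0.0005 0 0.0045 0 -0.05 0; 0.0005 0 0.0045 0 -0.05 0; 0.0002 0 0.0045 0 -0.05 0; -0.001 0 0.0045 0 -0.03 0; -0.001 0 0.0045 0 -0.03 0; -0.0015 0 0.0045 0 -0.04 0; -0.0015 0 0.0045 0 -0.04 0; -0.002 0 0.004 0 -0.04 0; -0.002 0 0.004 0 -0.04 0"}}

```text
time: 48.98
position: [0.6512, 0.0084, 0.0352]
eef_rot: [-1.575, -0.551, 0.006]
force: [7.4, 1.5, -12.4]
width: 0.0081
```

```bash
python3 - <<'E'
from h import *
go(.6448,.0088,.0335,0.010,pitch=-.59,n=1)
im=get_image('side'); save(im,'s48.png')
a=cv2.imread('pics/s48.png');cv2.imwrite('pics/s48b.png',cv2.resize(a[160:240,270:360],None,fx=8,fy=7,interpolation=cv2.INTER_NEAREST))
E
```

```text
pos [0.6512 0.0084 0.0352] rot [-1.575 -0.551  0.006] F [  7.4   1.5 -12.4] w 0.0081 t 48.98
delta [-0.0064  0.0004 -0.0017] [ 0.0042 -0.039   0.0061] x1 rows norm/row 0.0066 0.040
```

View pics/s48b.png

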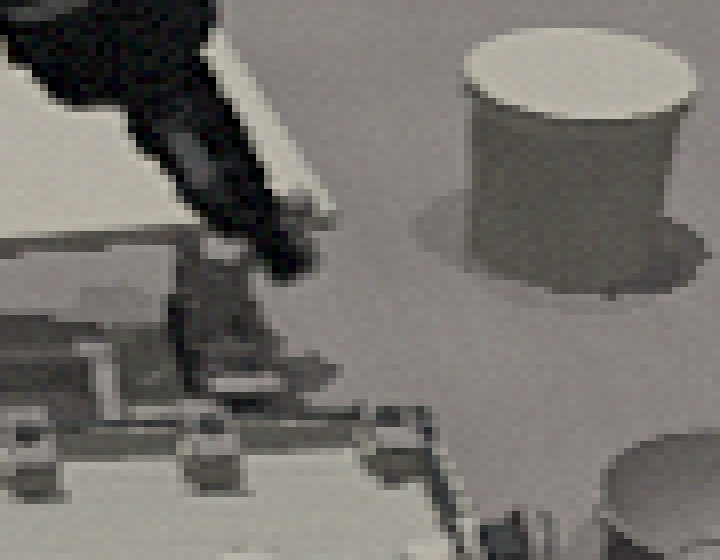

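Call:
{"name": "jog_arm", "arguments": {"steps": "-0.001 -0.004 0.001 0 0 0; 0.0005 -0.007 0.0005 0 0 0; 0.0005 -0.007 0.0005 0 0 0; 0.0005 -0.007 0.0005 0 0 0; 0.0005 -0.007 0.0005 0 0 0; 0 -0.004 0 0 0 0"}}

```text
time: 49.53
position: [0.6495, -0.0262, 0.0355]
eef_rot: [-1.571, -0.543, 0.006]
force: [4.0, 1.4, -4.7]
width: 0.0079
```

```bash
python3 - <<'E'
from h import *
go(.6448,-.031,.036,0.010,pitch=-.55,n=1)
im=get_image('side'); save(im,'s49.png')
a=cv2.imread('pics/s49.png');cv2.imwrite('pics/s49b.png',cv2.resize(a[160:240,270:360],None,fx=8,fy=7,interpolation=cv2.INTER_NEAREST))
E
```

```text
pos [ 0.6495 -0.0262  0.0355] rot [-1.571 -0.543  0.006] F [ 4.   1.4 -4.7] w 0.0079 t 49.53
delta [-0.0047 -0.0048  0.0005] [-0.0001 -0.0067  0.0034] x1 rows norm/row 0.0067 0.008
```

View pics/s49b.png

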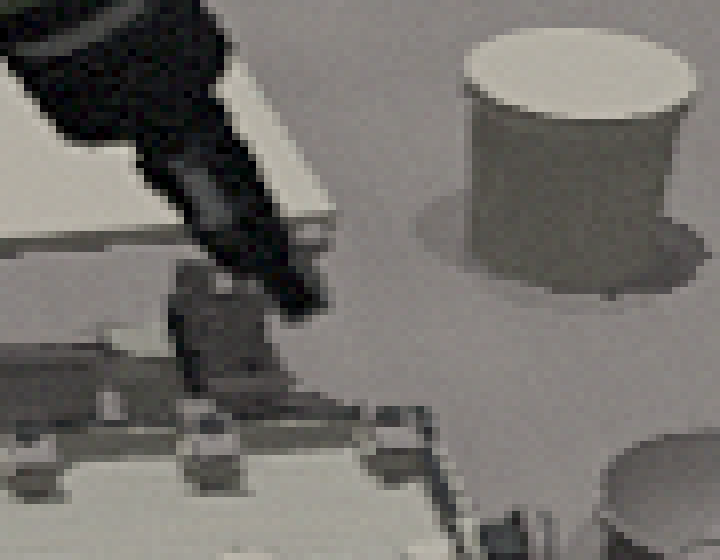

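Call:
{"name": "jog_arm", "arguments": {"steps": "-0.001 -0.003 0.0005 0 0 0; 0 -0.003 0 0 0 0; 0 -0.002 0 0 0 0; 0 0 0 0 0 0"}}

```text
time: 49.92
position: [0.6484, -0.0304, 0.0359]
eef_rot: [-1.563, -0.539, 0.007]
force: [3.2, -1.3, -7.8]
width: 0.008
```

Call:
{"name": "jog_arm", "arguments": {"steps": "0 -0.002 0 -0.003 0 0; 0 -0.0015 0 -0.003 0 0; 0 0 0 0 0 0"}}

```text
time: 50.17
position: [0.6484, -0.0306, 0.0359]
eef_rot: [-1.567, -0.537, 0.012]
force: [4.7, -0.8, -8.0]
width: 0.008
```

```bash
python3 - <<'E'
from h import *
im=get_image('side'); save(im,'s50.png')
go(.648,-.031,.036,0.010,pitch=-.55,n=1)
a=cv2.imread('pics/s50.png');cv2.imwrite('pics/s50b.png',cv2.resize(a[160:240,270:360],None,fx=8,fy=7,interpolation=cv2.INTER_NEAREST))
E
```

```text
pos [ 0.6484 -0.0307  0.0358] rot [-1.567 -0.537  0.012] F [ 3.6  1.2 -6.5] w 0.008 t 50.22
delta [-0.0004 -0.0003  0.0002] [-0.0032 -0.0129 -0.0041] x1 rows norm/row 0.0005 0.014
```

View pics/s50b.png

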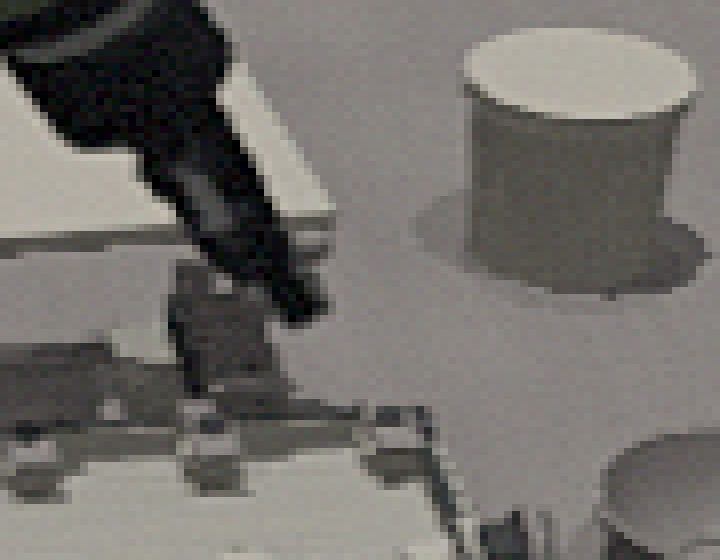

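Call:
{"name": "jog_arm", "arguments": {"steps": "0 0 0 0 0 0; 0 0 0 0 0 0; 0 0 0 0 0 0; -0.008 0 0.012 0 0 0; -0.015 0 0.025 0 0 0; -0.015 0 0.025 0 0 0; 0 0 0.03 0 0.06 0; 0 0.03 0.03 0 0.06 0; 0 0.04 0 0 0.06 0; 0 0.04 0 0 0.06 0; 0 0.04 0 0 0.06 0; 0 0 0 0 0 0", "fingers": 45}}

```text
time: 51.22
position: [0.6053, 0.1194, 0.169]
eef_rot: [-1.566, -0.232, -0.008]
force: [0.7, -0.2, 0.0]
width: 0.038
```

```bash
python3 - <<'E'
from h import *
im=get_image('side'); save(im,'s51.png')
a=cv2.imread('pics/s51.png');cv2.imwrite('pics/s51b.png',cv2.resize(a[160:240,270:360],None,fx=8,fy=7,interpolation=cv2.INTER_NEAREST))
im=get_image('top'); save(im,'t51.png')
a=cv2.imread('pics/t51.png');cv2.imwrite('pics/t51b.png',cv2.resize(a[120:220,220:320],None,fx=6,fy=6,interpolation=cv2.INTER_NEAREST))
P,u,v=pts(im,np.ones((420,560),bool))
s=(P[:,0]>.635)&(P[:,0]<.69)&(P[:,1]>-.06)&(P[:,1]<0.03)&(P[:,2]>.022)&(P[:,2]<.1)
Q=P[s];print(len(Q),np.round(np.median(Q,0),4),np.round(Q.min(0),4),np.round(Q.max(0),4))
E
```

```text
49 [ 0.658  -0.0325  0.0418] [ 0.6353 -0.038   0.0352] [ 0.6722 -0.0268  0.047 ]
```

View pics/s51b.png

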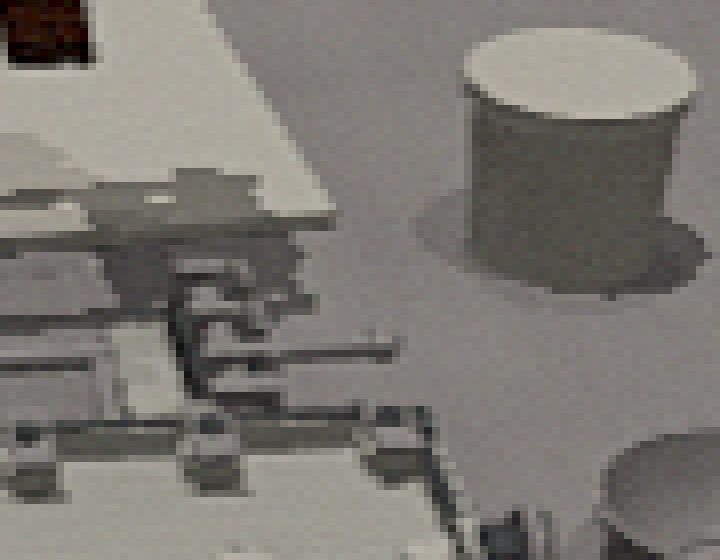

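View pics/t51b.png

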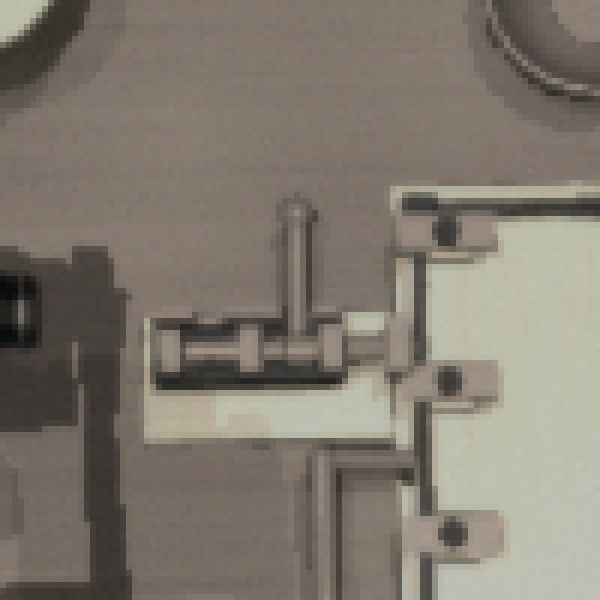

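```bash
python3 - <<'E'
from h import *
im0=cv2.imread('pics/top0.png').astype(int)
im=get_image('top'); save(im,'t52.png'); bars(im)
for k in ['tub_mid','scraper','bowl']:
    print(k,[np.round(c2w(im,r['at']),3) for r in tip_of('top',k)[:1]])
P,u,v=pts(im,np.ones((420,560),bool))
for x in(.420,.488,.556,.623):
    m=(abs(P[:,0]-x)<.016)&(abs(P[:,1]+.272)<.045); Q=P[m]; A=np.c_[Q[:,0]-x,Q[:,1]+.272,np.ones(len(Q))]; k,*_=np.linalg.lstsq(A,Q[:,2],rcond=None); print(x,np.round(k,4))
print(ctrl.get_state()['time'],ctrl.get_state()['force'])
s=get_image('side'); save(s,'s52.png')
E
```

```text
bar c(0.6229 -0.2708) mean(0.6228 -0.2698) z0.0568  40x100  yaw(deg from y) -0.8 n603
bar c(0.6055 -0.0113) mean(0.6036 -0.0056) z0.0314  33x84  yaw(deg from y) -0.8 n157
bar c(0.5766 0.3730) mean(0.5766 0.3730) z0.0261  41x45  yaw(deg from y) -4.7 n252
bar c(0.5576 -0.2716) mean(0.5579 -0.2703) z0.0567  42x100  yaw(deg from y) -0.8 n611
bar c(0.4890 -0.2714) mean(0.4878 -0.2722) z0.0563  42x102  yaw(deg from y) -0.7 n616
bar c(0.4559 0.3683) mean(0.4566 0.3707) z0.0253  37x41  yaw(deg from y) -74.7 n185
bar c(0.4238 -0.2733) mean(0.4227 -0.2734) z0.0566  41x99  yaw(deg from y) -0.7 n626
tub_mid []
scraper [array([ 0.569, -0.537, -0.001])]
bowl [array([ 0.769, -0.168,  0.001])]
0.42 [ 0.0135 -0.0067  0.0568]
0.488 [-0.015  -0.0066  0.0567]
0.556 [-0.0084 -0.0033  0.0568]
0.623 [ 0.0024 -0.0005  0.0568]
51.5167 [ 0.50047262  0.39376562 -0.60425601]
```

View pics/t52.png

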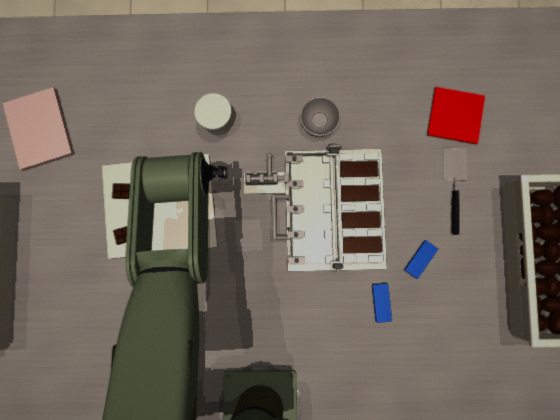

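View pics/s52.png

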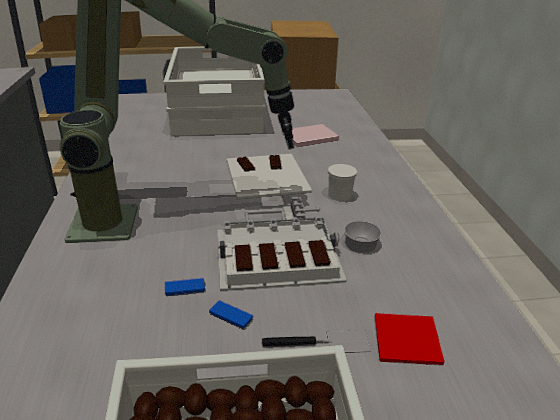

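```bash
python3 -c "
from plant import ctrl
print(ctrl.finish_job())"
```

```text
the job is handed in; nothing more can be done
None
```

I loaded two bars face up into pockets 1 and 3, the pockets for the two empty wells. I then drew the bolt, swung the plate right over and back home, and shot the bolt again with its handle down. The job was handed in at about 51.5 s.

**Last checks that passed:**
- **Wells:** All four wells hold a bar with its plain back up. The four backs are at the same measured height (57 mm) and flat to within about 1 degree. The two bars that were there from the start are within a millimetre or so of where they were.
- **Plate:** It lies level at home.
- **Bolt:** Its handle lies level at the same place as at the start (y = -0.0325 m).
- **Spare bars:** The two left on the board are face up. My last measurement of them with the arm out of the way was earlier in the run; at the end they were partly hidden from the top camera but showed in place from the side.
- **Bystanders:** The bowl and scraper were found where they started. The tub was not found by the network in the last top picture, but it can be seen unmoved in both camera pictures.

**Checks that disagreed:**
- **Fingertip height:** The tips showed about 25–30 mm farther back along the tool than the reported TCP implies, so I set all heights from the pictures.
- **Handle slip:** The plate's handle slid about 9 mm in the grip during each swing. I regripped it before swinging back.

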